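Tighten and log the adapter nuts

ROBOT

A 6-joint arm with a two-finger parallel gripper is mounted at the origin on the work surface. World frame = base frame: x ahead of the robot, y to its left, z up, the work surface at z = 0. Lengths are in m, angles in rad, forces in N, time in s.
With the tool pointing down it reaches from about 0.35 to 0.85 m from the base axis. Payload 8.1 kg.
Tool frame: the origin (TCP) lies at the very end of the fingers, on their centre line; the grasp point (between the pads) lies 19 mm behind it (grasp_offset is the distance from the TCP to the grasp point, in m); z points along the fingers, y is the direction in which the jaws open and shut (so a half turn about z gives the same grasp; the last joint's range is limited). The gripper opens to 93 mm and grips with 3 to 60 N. Pads are 15 mm wide; open, the fingers measure 128 mm over their backs; the gripper's body (75 mm by 188 mm) begins 65 mm behind the grasp point.
Start: joints at [-1.411, 0.13, 1.488, -0, 1.523, -0.085], TCP at [0.145, -0.582, 0.219] pointing down, gripper open.
Joint ranges: [-2.96, 2.96], [-0.89, 2.26], [0.02, 2.5], [-1.34, 4.48], [0, 2.73], [-2.66, 2.66]. Speed limits (rad/s): [2.39, 2.39, 2.79, 3.14, 3.14, 3.14].

INTERFACE

Orientations are given as a rotation vector (axis times angle).
In Python, from plant import read_state, read_camera, close_job, search_frame, masks_of, grasp_offset gives the robot as it stands.
- The arm moves only by the tool drive_tool, never from a script. Its argument "plan" is a list of rows, each an object with "claw": the closure, from 0 (fully open) to 1 (shut); "linear": the shift along the tool's x, y, z in cm, a list of three; "angular": the turn, a rotation vector about the tool's x, y, z in degrees, a list of three. In form: [{"claw": claw, "linear": [tx, ty, tz], "angular": [ax, ay, az]}, ...]. A call has 1 to 12 rows; each row shifts and turns the commanded pose from where the row before left it, along the tool's axes as they then stand; what a row does not reach is not made up. A row lasts 1/8 s, in which the tool goes at most 62.5 mm and 10.7 degrees, less where a joint would pass 70% of its speed; a pose out of reach is approached as far as the arm can. A call is refused whole if a number of a shift passes 6.25 or a number of a turn 10.7, either way. A call with a gripper value outside its range is refused whole. The fingers move at their own pace and stop on an object; "newtons" is the grip in N (left out, the last holds). Time passes only in rows, so rows that do not move let the fingers close. It gives the time, the measured TCP pose, the force and the opening at its end, in the units of the state.
- read_state(): the state, without advancing time (a new reading comes with each control period).
- read_camera(name): name is "scene" or "top" or "wrist"; returns a dict with "pixels" (480x640x3 uint8, red, green, blue), "K" (3x3 intrinsics, pixels), "xyz" and "attitude" of the camera in the world. Camera axes: x right, y up, looking along -z (the intrinsics and any distortion apply to the point x, -y, -z); pixel columns grow to the right and rows downward; lengths in m; the calibration is good to about 2 mm. The wrist camera is an equidistant fisheye: a pixel r from the principal point sees the ray r / f radians off the axis. A picture is of the moment at which its call begins. There is no depth.
- close_job(): hands the job in, once; it reports no verdict.
Trained networks look in a picture, given as the dict that the camera call returned (one of the last four; its "shot" number tells which), for a name from the list of things; names that differ only in an ending like _2 or _b are one class to them, and where a whole thing is asked for, a point or a joint stands for the part that bears it (a point fixed in the world has none). Each returns a list of dicts, best first, with "p" (0 to 1); they miss things now and then, are a little off and sometimes report something else, mostly with a low value. They report only what shows in the picture. A call takes as long as a camera call. They do not tell look-alikes from the thing itself.
- search_frame(picture, label): "at" ([x, y, z] in m, in world coordinates, good to about 4 mm: the middle of the surface that is visible of it).
- masks_of(picture, label): "mask" (480x640 bool, what is visible of it).
The state is a dict: "t": time; "q": joint angles; "dq": joint speeds; "joint_torque": joint torques, N m; "tool_pos": TCP position; "orientation": TCP orientation; "force": force on the tool from outside, world axes, zero at the start; "wrist_torque": the same for the moment, N m; "opening": finger opening in m.
Only numpy, scipy, OpenCV 4.12 (cv2) and the standard library are available. Lean on these libraries where they do the work, as an engineer would, in place of code of your own. Each camera call takes 0.05 s, during which the arm holds its last target.

TASK

First run the captive brass nut on every adapter in the oak stand down clockwise with the fingers until it is hand tight (red line at the white tick); then use the spanner to pull each of them fully tight, to the stop at the green tick, and lay the spanner back in the middle of its cork mat, lengthwise. Then log the batch: press the blue, the yellow and the green button all the way down, one at a time in that order. The adapters stay in the stand; leave the knee plate, gear and gauge block where they are.

Things in the scene. Friction and masses are not known exactly. Their poses are not given: they have to be found in the camera images.
- stand: Oak stand, 400 mm (its y) x 100 mm x 45 mm high, fixed to the bench; origin at the centre of its underside. Three square pockets, 51 mm wide and 35 mm deep, in a row along its y at -125, 0 and 125 mm, each may hold one socket adapter; one may be empty.
- adapterA: Upright aluminium socket adapter A, 0.73 kg, its 50 mm square foot standing loosely in a pocket of the stand (0.6 mm play a side); origin at its underside, 10 mm above the bench, axes as the stand's. Black round index plate, 68 mm in diameter, top at 62 mm; captive brass nut above. Plate ticks show where the nut's red line stands: white = hand tight, green = fully tight. None if absent.
- nutA_top (a point): Centre of the top face of the captive brass hex nut on adapter A: 36 mm across flats (42 over corners), 28 mm high, top 94 mm above the adapter's origin, underside 4 mm above the plate. Turns about the vertical, never rises. Frame turns with the nut: z up, x along the red line to a corner, so two flats are parallel to x (others every 60 degrees).
- nutA (a joint): Free run of nut A, rad, growing clockwise seen from above, 0 to 2.6. Starts loose at 0 to 0.8; light to turn (0.05 N m); at 2.6 it is hand tight (red line at the white tick). Stays where it is left.
- seatA (a joint): Final tightening of nut A, rad, growing clockwise seen from above, 0 to 0.8 (stop; red line at the green tick). Yields only to about 0.5 N m, so it stays at 0 until the free run is used up, then the nut turns on stiffly. Stays where it is left. The nut's whole turn is joint nutA + joint seatA.
- adapterB: Upright aluminium socket adapter B, 0.73 kg, its 50 mm square foot standing loosely in a pocket of the stand (0.6 mm play a side); origin at its underside, 10 mm above the bench, axes as the stand's. Black round index plate, 68 mm in diameter, top at 62 mm; captive brass nut above. Plate ticks show where the nut's red line stands: white = hand tight, green = fully tight. None if absent.
- nutB_top (a point): Centre of the top face of the captive brass hex nut on adapter B: 36 mm across flats (42 over corners), 28 mm high, top 94 mm above the adapter's origin, underside 4 mm above the plate. Turns about the vertical, never rises. Frame turns with the nut: z up, x along the red line to a corner, so two flats are parallel to x (others every 60 degrees).
- nutB (a joint): Free run of nut B, rad, growing clockwise seen from above, 0 to 2.6. Starts loose at 0 to 0.8; light to turn (0.05 N m); at 2.6 it is hand tight (red line at the white tick). Stays where it is left.
- seatB (a joint): Final tightening of nut B, rad, growing clockwise seen from above, 0 to 0.8 (stop; red line at the green tick). Yields only to about 0.5 N m, so it stays at 0 until the free run is used up, then the nut turns on stiffly. Stays where it is left. The nut's whole turn is joint nutB + joint seatB.
- adapterC: Upright aluminium socket adapter C, 0.73 kg, its 50 mm square foot standing loosely in a pocket of the stand (0.6 mm play a side); origin at its underside, 10 mm above the bench, axes as the stand's. Black round index plate, 68 mm in diameter, top at 62 mm; captive brass nut above. Plate ticks show where the nut's red line stands: white = hand tight, green = fully tight. None if absent.
- nutC_top (a point): Centre of the top face of the captive brass hex nut on adapter C: 36 mm across flats (42 over corners), 28 mm high, top 94 mm above the adapter's origin, underside 4 mm above the plate. Turns about the vertical, never rises. Frame turns with the nut: z up, x along the red line to a corner, so two flats are parallel to x (others every 60 degrees).
- nutC (a joint): Free run of nut C, rad, growing clockwise seen from above, 0 to 2.6. Starts loose at 0 to 0.8; light to turn (0.05 N m); at 2.6 it is hand tight (red line at the white tick). Stays where it is left.
- seatC (a joint): Final tightening of nut C, rad, growing clockwise seen from above, 0 to 0.8 (stop; red line at the green tick). Yields only to about 0.5 N m, so it stays at 0 until the free run is used up, then the nut turns on stiffly. Stays where it is left. The nut's whole turn is joint nutC + joint seatC.
- spanner: Loose open-ended spanner, 0.28 kg; origin at its underside near the balance point, z up, x lengthwise. Blue handle x = -105 to 20 mm, 22 wide, 20 high. Steel head z = 3 to 17, 57 wide (flares 65), open to +x: 39 mm between parallel prongs, closed back at x = 63, prongs to 104, flared tips to 116; mouth centre (the nut's axis) x = 85, z = 10. Plays 0.17 rad on a nut before it bites.
- mat: Cork mat, fixed, 270 mm (x) x 130 mm (y) x 3 mm; origin at the centre of its underside. The spanner starts on it. Mat and button box may change sides.
- kneeplate: Bystander: gold anodized knee cap plate lying flat, 75 x 64 x 7 mm, loose.
- gear: Bystander: matte white nylon gear lying flat, 74 mm across, 25 mm high, loose.
- gauge: Bystander: clear acrylic gauge block 80 x 30 x 30 mm, loose.
- blue_top (a point): Centre of the top of the blue round push button, 32 mm in diameter (48 mm bright-edged dark housing); the top stands 52 mm above the bench. Pressed straight down. The three buttons stand in a row 70 mm apart, in varying order of colour, on a grey logger box 250 x 120 x 30 mm fixed to the bench.
- blue (a joint): Travel of the blue button, m: 0 up, 0.006 fully down (5 N); counts as pressed beyond 0.004. Springs back up.
- yellow_top (a point): Centre of the top of the yellow round push button, 32 mm in diameter (48 mm bright-edged dark housing); the top stands 52 mm above the bench. Pressed straight down. The three buttons stand in a row 70 mm apart, in varying order of colour, on a grey logger box 250 x 120 x 30 mm fixed to the bench.
- yellow (a joint): Travel of the yellow button, m: 0 up, 0.006 fully down (5 N); counts as pressed beyond 0.004. Springs back up.
- green_top (a point): Centre of the top of the green round push button, 32 mm in diameter (48 mm bright-edged dark housing); the top stands 52 mm above the bench. Pressed straight down. The three buttons stand in a row 70 mm apart, in varying order of colour, on a grey logger box 250 x 120 x 30 mm fixed to the bench.
- green (a joint): Travel of the green button, m: 0 up, 0.006 fully down (5 N); counts as pressed beyond 0.004. Springs back up.
Mind the look-alikes: they are no part of the job. Leave any black look-alike of the spanner alone. Leave any turquoise look-alike of the adapterB alone.

How it is judged:
On the way, in this order (a step that is already met when the one before it is completed fails the run):
1. every nut run down hand tight (free run beyond 2.45 rad) (value of joint each of nutA, nutB, nutC above 2.45 rad), for 0.1 s.
2. every nut pulled fully tight (final tightening beyond 0.62 rad) (value of joint each of seatA, seatB, seatC above 0.62 rad), for 0.1 s.
3. spanner let go on its mat (within 55 mm of its middle and 0.5 rad of its length) (horizontal distance between spanner and mat below 0.055 m and height (world z) of spanner below 0.03 m and angle between the x axis of spanner and the x axis of mat, either way round below 0.5 rad and contact force between the fingers and spanner below 0.1 N and linear speed of spanner below 0.02 m/s), for 0.2 s.
4. blue button pressed alone (value of joint blue above 0.004 m and value of joint each of yellow, green below 0.002 m), for 0.05 s.
5. yellow button pressed alone (value of joint yellow above 0.004 m and value of joint each of blue, green below 0.002 m), for 0.05 s.
6. green button pressed alone (value of joint green above 0.004 m and value of joint each of blue, yellow below 0.002 m), for 0.05 s.
At the end, for the whole second after the job is handed in: Each nut present: free run over 2.45 rad, final tightening over 0.62 rad, adapter still upright in its pocket (10 mm). Spanner at rest on the mat, within 55 mm of its middle and 0.5 rad of its length's. Buttons up. Knee plate, gear and gauge block within 20 mm of their starts (all of step 1 and all of step 2 and distance of each of adapterA, adapterB, adapterC from where it was at the start of the episode below 0.01 m and angle between each of adapterA, adapterB, adapterC's own z axis and vertical below 0.1 rad and horizontal distance between spanner and mat below 0.055 m and height (world z) of spanner below 0.03 m and angle between the x axis of spanner and the x axis of mat, either way round below 0.5 rad and linear speed of spanner below 0.02 m/s and value of joint each of blue, yellow, green below 0.002 m and distance of each of kneeplate, gear, gauge from where it was at the start of the episode below 0.02 m); the robot touches nothing.
It fails at once if final tightening done with the fingers on an adapter instead of the spanner ((value of joint seatA between 0.35 and 0.55 rad and contact force between the fingers and adapterA above 1 N) or (value of joint seatB between 0.35 and 0.55 rad and contact force between the fingers and adapterB above 1 N) or (value of joint seatC between 0.35 and 0.55 rad and contact force between the fingers and adapterC above 1 N)).
It fails at once if two logger buttons down together (value of joint each of blue, yellow above 0.003 m or value of joint each of blue, green above 0.003 m or value of joint each of yellow, green above 0.003 m).
It fails at once if a logger button pressed before every nut is fully tight (value of joint any of blue, yellow, green above 0.003 m and value of joint any of seatA, seatB, seatC below 0.6 rad).
It fails at once if a bystander moved by more than 20 mm (distance of any of kneeplate, gear, gauge from where it was at the start of the episode above 0.02 m).
Of adapterA, adapterB, adapterC only 2 to 3 are there at a start; the rules pass over those that are not, and their reading is None.
At some moment in a run one of spanner may be knocked a few centimetres aside while the robot is not near it.
It also fails if it takes over 210 s, if anything falls off the work surface, if the arm or the gripper's body presses on something with over 40 N, if the wrist force passes 120 N, or if a joint passes its speed limit or range.

## Working session

There is one attempt and no reset: what is moved stays moved. The work goes in short steps, Python scripts to look and compute and a tool call to move; the robot and the scene stay as the last step left them, time stands still between calls to the robot, and variables do not carry over. Pictures are saved under pics/ and viewed, and the job is handed in when it is done.

Besides the shell and the picture viewer there is one more tool, called by a JSON object that holds its "method" and its "body", one argument or row to a line. drive_tool: Moves the arm, as the interface text tells. Its arguments: {"type":"object","properties":{"plan":{"type":"array"},"newtons":{"type":"number"}},"required":["plan"]}

```bash
ls; mkdir -p pics; cat > h.py <<'E'
import numpy as np, cv2
from scipy.spatial.transform import Rotation as R
from plant import *
def save(d,n): cv2.imwrite('pics/'+n+'.png',cv2.cvtColor(d['pixels'],cv2.COLOR_RGB2BGR))
E
python3 - <<'E'
from h import *
s=read_state(); print(s)
print(grasp_offset)
for n in ['scene','top','wrist']:
    d=read_camera(n); save(d,n+'0'); print(n,d['K'],d['xyz'],d['attitude'],[k for k in d])
E
```

```text
pics
{'t': 0.0, 'q': array([-1.41137053e+00,  1.31124906e-01,  1.48928429e+00,  1.70752307e-05,
        1.52301046e+00, -8.54068446e-02]), 'dq': array([ 0.00087322, -0.00089801,  0.00094897,  0.00081742,  0.0004122 ,
       -0.00125982]), 'joint_torque': array([-1.56428436e-03, -5.59839499e+01, -4.91766930e+01,  7.66820298e-02,
        3.48586065e-02, -1.88646695e-04]), 'tool_pos': array([ 0.14536878, -0.58153133,  0.21760637]), 'orientation': array([-3.11626991e+00, -3.83398077e-01,  7.93694421e-05]), 'force': array([ 0.81124791, -1.49958024,  0.21076799]), 'wrist_torque': array([0.00063993, 0.02705204, 0.01303035]), 'opening': 0.09284426529205213}
0.0188
scene [[503.57661317   0.         313.67540932]
 [  0.         503.57661317 238.73543296]
 [  0.           0.           1.        ]] [ 1.30425801 -0.72092904  1.10442836] [0.7753241  0.27804776 0.63842661] ['pixels', 'K', 'xyz', 'attitude', 'shot']
top [[438.8377803    0.         313.09098335]
 [  0.         438.8377803  236.52607689]
 [  0.           0.           1.        ]] [0.45456499 0.10496088 1.071883  ] [ 0.11115662 -0.13803238 -1.55666553] ['pixels', 'K', 'xyz', 'attitude', 'shot']
wrist [[371.64829954   0.         326.56869008]
 [  0.         371.64829954 241.94623968]
 [  0.           0.           1.        ]] [ 0.21956212 -0.56403037  0.38353014] [-0.23736189  0.18756908 -1.31693132] ['pixels', 'K', 'xyz', 'attitude', 'shot']
```

View pics/scene0.png

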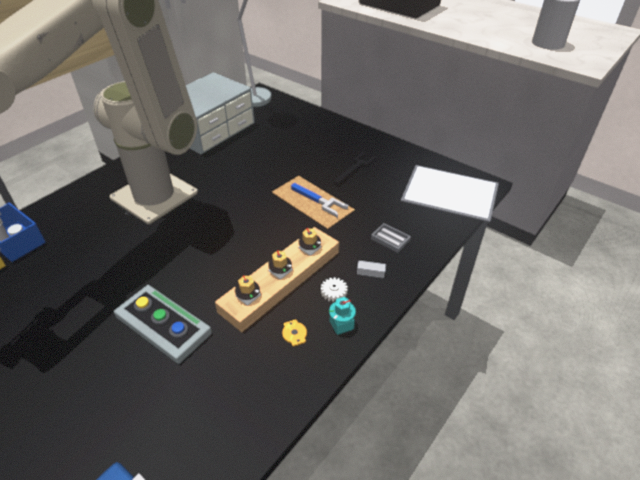

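View pics/top0.png

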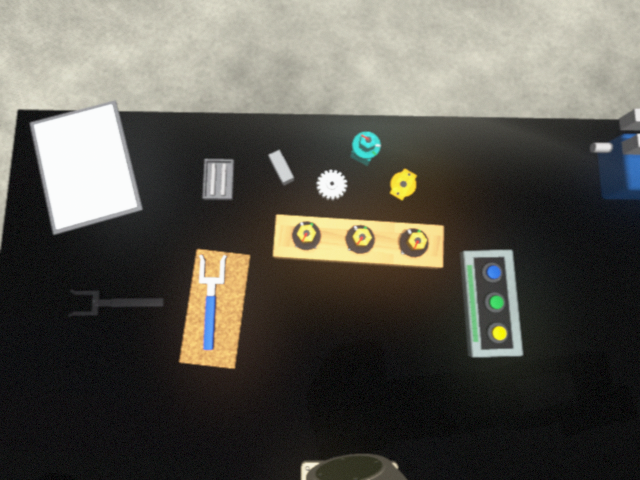

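View pics/wrist0.png

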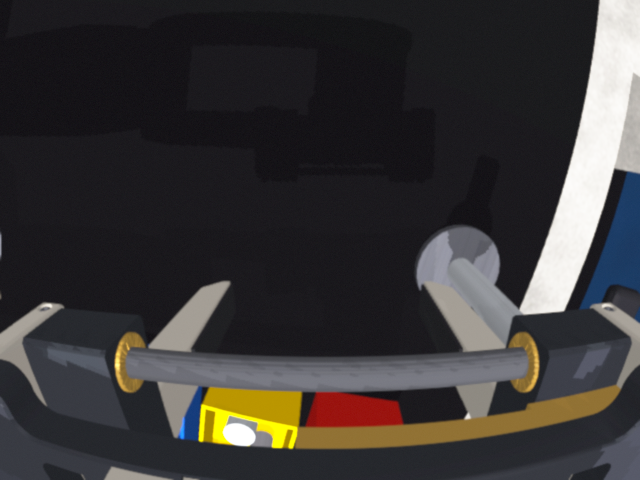

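The blue spanner is on the mat at top-image (210,300). The black look-alike is at (115,300), and the turquoise adapter look-alike is at (366,146). The three adapters in the stand are at (306,235), (361,238) and (414,242). The buttons are blue (492,272), green (497,302) and yellow (499,333).

```bash
cat >> h.py <<'E'
def cam(d):
    return np.array(d['K']),np.array(d['xyz']),R.from_rotvec(d['attitude']).as_matrix()
def ray(d,uv,fish=False):
    K,c,M=cam(d); uv=np.asarray(uv,float).reshape(-1,2)
    a=(uv-K[:2,2])/K[0,0]
    if fish:
        r=np.linalg.norm(a,axis=1)+1e-12
        v=np.c_[a*(np.sin(r)/r)[:,None],np.cos(r)]
    else: v=np.c_[a,np.ones(len(a))]
    v=v*[1,-1,-1]
    return c,v@M.T
def onz(d,uv,z,fish=False):
    c,v=ray(d,uv,fish); return c+v*((z-c[2])/v[:,2])[:,None]
def proj(d,P,fish=False):
    K,c,M=cam(d); p=(np.asarray(P,float).reshape(-1,3)-c)@M*[1,-1,-1]
    if fish:
        rr=np.linalg.norm(p[:,:2],axis=1); th=np.arctan2(rr,p[:,2]); a=p[:,:2]/(rr+1e-12)[:,None]*th[:,None]
    else: a=p[:,:2]/p[:,2:]
    return a*K[0,0]+K[:2,2]
def crop(d,u,v,w,h,k,n):
    im=d['pixels'][max(0,v):v+h,max(0,u):u+w]; im=cv2.resize(im,None,fx=k,fy=k,interpolation=cv2.INTER_CUBIC)
    cv2.imwrite('pics/'+n+'.png',cv2.cvtColor(im,cv2.COLOR_RGB2BGR))
E
python3 - <<'E'
from h import *
d=read_camera('top')
crop(d,265,205,190,75,4,'c1'); crop(d,170,240,90,135,4,'c2'); crop(d,450,240,90,130,4,'c3')
for l in ['stand','nutA_top','adapterA','spanner','mat','kneeplate','gear','gauge','blue_top','yellow_top','green_top']:
    print(l,[(np.round(r['at'],4).tolist(),round(r['p'],2)) for r in search_frame(d,l)])
E
```

```text
stand [([0.6027, -0.0155, 0.0452], 0.81), ([0.7581, 0.0429, 0.0201], 0.74)]
nutA_top [([0.6074, -0.1417, 0.1037], 0.57), ([0.5377, -0.3401, 0.051], 0.18)]
adapterA [([0.6005, -0.1375, 0.0708], 0.67), ([0.6065, -0.0235, 0.1005], 0.63), ([0.7955, 0.1713, 0.0303], 0.23)]
spanner [([0.4614, 0.5526, 0.0218], 0.94), ([0.4658, 0.325, 0.0222], 0.77), ([0.4677, -0.3341, 0.0533], 0.55), ([0.7963, 0.1723, 0.0328], 0.16)]
mat [([0.4425, 0.3095, 0.0031], 0.65), ([0.6115, -0.0229, 0.1027], 0.45)]
kneeplate [([0.7575, 0.0435, 0.0159], 0.68), ([0.7591, -0.1329, 0.0052], 0.66)]
gear [([0.756, 0.0449, 0.0219], 0.83)]
gauge [([0.7955, 0.1689, 0.0293], 0.9), ([0.6104, 0.0989, 0.1068], 0.27)]
blue_top [([0.6093, -0.0216, 0.1049], 0.71), ([0.5364, -0.3379, 0.0509], 0.59)]
yellow_top [([0.4036, -0.3364, 0.0479], 0.59)]
green_top [([0.4682, -0.3389, 0.0565], 0.42)]
```

View pics/c1.png

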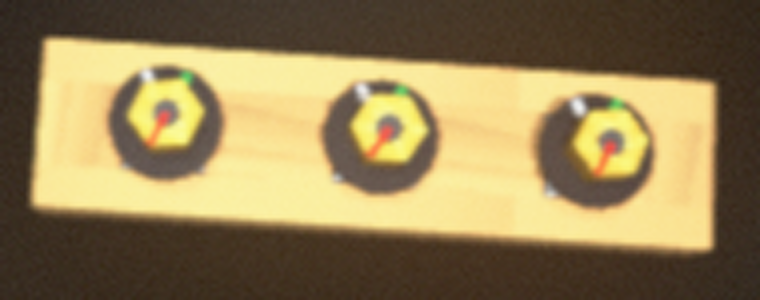

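View pics/c2.png

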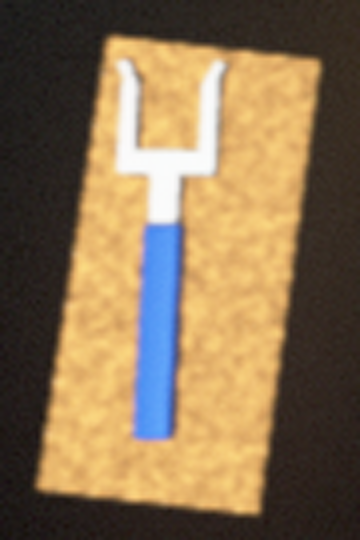

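View pics/c3.png

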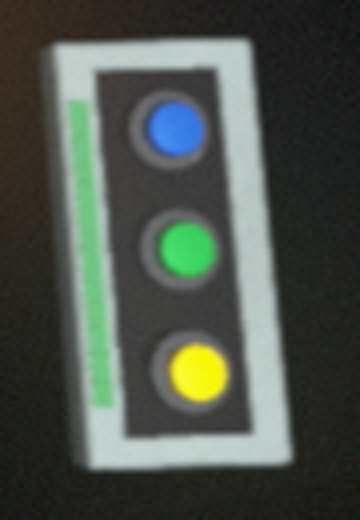

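```bash
python3 - <<'E'
from h import *
d=read_camera('top')
def c(off,l): return np.array(off)+np.array(l)/4.
st=onz(d,c((265,205),[[44,37],[716,82],[713,250],[32,208]]),0.045); print('stand',np.round(st,4).tolist(),st.mean(0))
ax=(st[0]+st[3]-st[1]-st[2])/2; print('len',np.linalg.norm(ax), 'yaw of stand y', np.arctan2(-ax[0],ax[1]))
for ctr,tip,w,g in [([166,112],[151,145],[148,76],[187,76]),([389,128],[370,158],[363,91],[402,91]),([611,143],[599,175],[578,106],[617,105])]:
    C=onz(d,c((265,205),ctr),0.104)[0];T=onz(d,c((265,205),tip),0.104)[0]
    W=onz(d,c((265,205),w),0.072)[0];G=onz(d,c((265,205),g),0.072)[0]
    a=lambda P:np.arctan2(*(P-C)[[1,0]])
    print(C.round(4),'red',a(T),'white',a(W),'green',a(G),'cw to white',(a(T)-a(W))%(2*np.pi),'to green',(a(T)-a(G))%(2*np.pi))
m=onz(d,c((170,240),[[107,36],[321,60],[260,514],[37,490]]),0.003); print('mat',m.round(4).tolist(),m.mean(0), np.arctan2(*((m[0]+m[1]-m[2]-m[3])[[1,0]])))
p=onz(d,c((170,240),[[118,62],[227,63],[117,172],[212,176],[163,226],[155,438]]),0.02);print('span',p.round(4).tolist())
b=onz(d,c((450,240),[[177,128],[189,249],[199,373]]),0.052);print('btn',b.round(4).tolist())
E
```

```text
stand [[0.672, 0.1771, 0.045], [0.6497, -0.2249, 0.045], [0.549, -0.2193, 0.045], [0.5694, 0.1818, 0.045]] [ 0.61001781 -0.0213441   0.045     ]
len 0.40213487815275395 yaw of stand y -0.0531409406982332
[0.6176 0.1039 0.104 ] red 2.7318075925582908 white 0.3827223277994396 green -0.42132196943928013 cw to white 2.349085264758851 to green 3.153129561997571
[ 0.61  -0.021  0.104] red 2.5789477579028715 white 0.3831123959075309 green -0.4159003534776547 cw to white 2.1958353619953406 to green 2.9948481113805263
[ 0.603  -0.1455  0.104 ] red 2.7616243987350866 white 0.3729276975978414 green -0.4274944654403018 cw to white 2.388696701137245 to green 3.1891188641753883
mat [[0.5917, 0.3715, 0.003], [0.5784, 0.2406, 0.003], [0.3102, 0.2678, 0.003], [0.3229, 0.3987, 0.003]] [0.45077768 0.31965341 0.003     ] -0.10101027103894951
span [[0.5739, 0.3599, 0.02], [0.574, 0.2947, 0.02], [0.5082, 0.3572, 0.02], [0.5064, 0.3009, 0.02], [0.4766, 0.3285, 0.02], [0.3547, 0.3276, 0.02]]
btn [[0.5391, -0.3368, 0.052], [0.469, -0.3398, 0.052], [0.3988, -0.3415, 0.052]]
```

```bash
cat >> h.py <<'E'
def yawx(s=None):
    s=s or read_state(); M=R.from_rotvec(s['orientation']).as_matrix(); return np.arctan2(M[1,0],M[0,0]),M
def go(x,y,z,yaw=None):
    s=read_state(); yw,M=yawx(s); d=(np.array([x,y,z])-s['tool_pos'])@M*100
    print('t',round(s['t'],2),'tcp',s['tool_pos'].round(4),'yaw',round(yw,4),'q6',round(s['q'][5],3),'op',round(s['opening'],4),'F',np.round(s['force'],1),'tilt',M[:,2].round(4))
    n=int(np.ceil(np.linalg.norm(d)/6.0)); print('linear tool cm',d.round(2),'rows',n,'each',(d/max(n,1)).round(3))
    if yaw is not None:
        a=-np.degrees((yaw-yw+np.pi)%(2*np.pi)-np.pi); n=int(np.ceil(abs(a)/10.5)); print('turn z deg',round(a,2),'rows',n,'each',round(a/max(n,1),3))
E
python3 - <<'E'
from h import *
go(0.603,-0.1455,0.2176,2.762)
E
```

```text
t 0.8 tcp [ 0.1454 -0.5821  0.2187] yaw 0.2448 q6 -0.085 op 0.0933 F [0.8 0.2 0.2] tilt [-0. -0. -1.]
linear tool cm [ 54.98 -31.27   0.1 ] rows 11 each [ 4.998 -2.843  0.009]
turn z deg -144.23 rows 14 each -10.302
```

{"method": "drive_tool", "body": {
  "plan": [
    {"claw": 0, "linear": [5, -2.84, 0], "angular": [0, 0, 0]},
    {"claw": 0, "linear": [5, -2.84, 0], "angular": [0, 0, 0]},
    {"claw": 0, "linear": [5, -2.84, 0], "angular": [0, 0, 0]},
    {"claw": 0, "linear": [5, -2.84, 0], "angular": [0, 0, 0]},
    {"claw": 0, "linear": [5, -2.84, 0], "angular": [0, 0, 0]},
    {"claw": 0, "linear": [5, -2.84, 0], "angular": [0, 0, 0]},
    {"claw": 0, "linear": [5, -2.84, 0], "angular": [0, 0, 0]},
    {"claw": 0, "linear": [5, -2.84, 0], "angular": [0, 0, 0]},
    {"claw": 0, "linear": [5, -2.84, 0], "angular": [0, 0, 0]},
    {"claw": 0, "linear": [5, -2.84, 0], "angular": [0, 0, 0]},
    {"claw": 0, "linear": [5, -2.84, 0], "angular": [0, 0, 0]},
    {"claw": 0, "linear": [0, 0, 0], "angular": [0, 0, 0]}
  ],
  "newtons": 40
}}

```text
t: 2.3
tool_pos: [0.6053, -0.1423, 0.218]
orientation: [-3.116, -0.391, 0.0]
force: [0.1, -0.4, -0.8]
opening: 0.0929
```

{"method": "drive_tool", "body": {
  "plan": [
    {"claw": 0, "linear": [0, 0, 0], "angular": [0, 0, -10.3]},
    {"claw": 0, "linear": [0, 0, 0], "angular": [0, 0, -10.3]},
    {"claw": 0, "linear": [0, 0, 0], "angular": [0, 0, -10.3]},
    {"claw": 0, "linear": [0, 0, 0], "angular": [0, 0, -10.3]},
    {"claw": 0, "linear": [0, 0, 0], "angular": [0, 0, -10.3]},
    {"claw": 0, "linear": [0, 0, 0], "angular": [0, 0, -10.3]},
    {"claw": 0, "linear": [0, 0, 0], "angular": [0, 0, -10.3]},
    {"claw": 0, "linear": [0, 0, 0], "angular": [0, 0, -10.3]},
    {"claw": 0, "linear": [0, 0, 0], "angular": [0, 0, -10.3]},
    {"claw": 0, "linear": [0, 0, 0], "angular": [0, 0, -10.3]},
    {"claw": 0, "linear": [0, 0, 0], "angular": [0, 0, -10.3]},
    {"claw": 0, "linear": [0, 0, 0], "angular": [0, 0, -10.3]}
  ]
}}

```text
t: 3.8
tool_pos: [0.6027, -0.1468, 0.2188]
orientation: [1.128, 2.932, -0.001]
force: [-0.0, 0.0, -0.2]
opening: 0.0933
```

```bash
python3 - <<'E'
from h import *
go(0.603,-0.1455,0.2176,2.762)
d=read_camera('wrist'); save(d,'w1')
print(proj(d,[[.603,-.1455,.104],[.61,-.021,.104]],True), d['xyz'])
E
```

```text
t 3.8 tcp [ 0.6027 -0.1468  0.2188] yaw 2.407 q6 -1.157 op 0.0933 F [-0.   0.  -0.2] tilt [-1.e-04 -4.e-04 -1.e+00]
linear tool cm [0.06 0.11 0.12] rows 1 each [0.063 0.114 0.118]
turn z deg -20.34 rows 2 each -10.171
[[329.54224517 236.36226948]
 [454.78717881 139.27445768]] [ 0.5445589  -0.09576799  0.38456913]
```

View pics/w1.png

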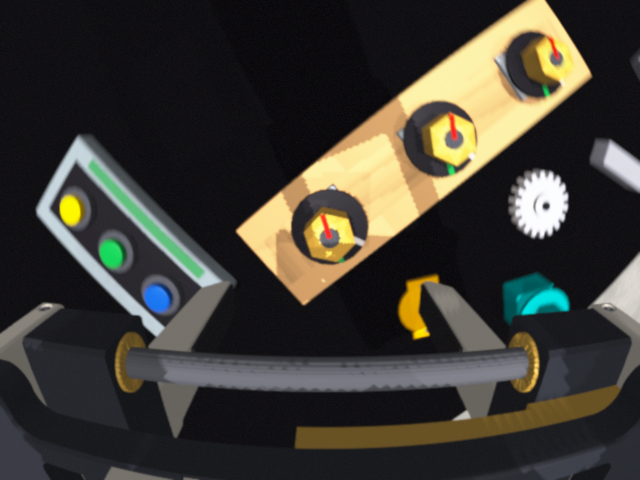

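The wrist view shows nut C's hub at (329,237) and nut B's at (454,139). Both match my projections, so the position estimates hold.

{"method": "drive_tool", "body": {
  "plan": [
    {"claw": 0, "linear": [0, 0, 0], "angular": [0, 0, -10.2]},
    {"claw": 0, "linear": [0, 0, 0], "angular": [0, 0, -10.2]},
    {"claw": 0, "linear": [0, 0, 0], "angular": [0, 0, 0]}
  ]
}}

```text
t: 4.22
tool_pos: [0.6029, -0.1464, 0.2187]
orientation: [-0.605, -3.083, 0.0]
force: [-0.1, -0.6, -0.5]
opening: 0.0931
```

```bash
python3 - <<'E'
from h import *
go(0.603,-0.1455,0.2176,2.762)
d=read_camera('wrist'); print(proj(d,[[.603,-.1455,.104],[.61,-.021,.104]],True))
crop(d,250,160,200,150,4,'w2')
E
```

```text
t 4.22 tcp [ 0.6029 -0.1464  0.2187] yaw 2.7539 q6 -1.504 op 0.0931 F [-0.1 -0.6 -0.5] tilt [-0.e+00 -2.e-04 -1.e+00]
linear tool cm [0.03 0.09 0.11] rows 1 each [0.028 0.088 0.11 ]
turn z deg -0.46 rows 1 each -0.465
[[329.14271437 237.26930142]
 [476.08404781 188.71369756]]
```

View pics/w2.png

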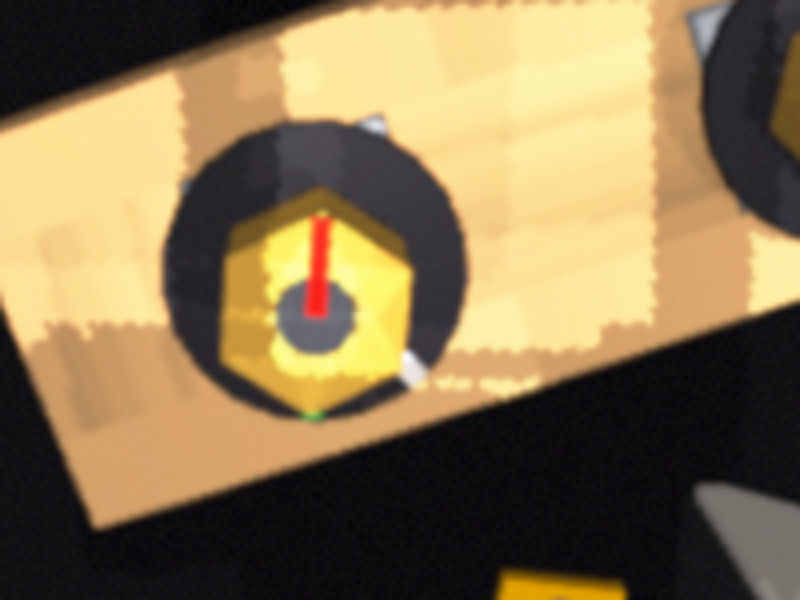

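```bash
python3 - <<'E'
from h import *
d=read_camera('wrist')
p=onz(d,[[329,238.7],[330,213.7]],.104,True); print(p, np.arctan2(*(p[1]-p[0])[[1,0]]))
w=onz(d,[[250+413/4,160+368/4],[250+313/4,160+415/4]],.072,True); print([np.arctan2(*(q-p[0])[[1,0]]) for q in w])
E
```

```text
[[ 0.60411457 -0.14592081  0.104     ]
 [ 0.58589425 -0.13762518  0.104     ]] 2.7143435286395476
[np.float64(0.40699937981230344), np.float64(-0.4030477780893196)]
```

{"method": "drive_tool", "body": {
  "plan": [
    {"claw": 0, "linear": [0, 0.1, 5], "angular": [0, 0, 1]},
    {"claw": 0, "linear": [0, 0, 5], "angular": [0, 0, 0]},
    {"claw": 0, "linear": [0, 0, 2], "angular": [0, 0, 0]},
    {"claw": 0, "linear": [0, 0, 1.8], "angular": [0, 0, 0]},
    {"claw": 0, "linear": [0, 0, 0], "angular": [0, 0, 0]},
    {"claw": 0, "linear": [0, 0, 0], "angular": [0, 0, 0]}
  ],
  "newtons": 20
}}

```text
t: 5.08
tool_pos: [0.605, -0.1452, 0.0826]
orientation: [0.626, 3.076, -0.001]
force: [0.2, 0.1, 1.4]
opening: 0.0932
```

{"method": "drive_tool", "body": {
  "plan": [
    {"claw": 1, "linear": [0, 0, 0], "angular": [0, 0, 0]},
    {"claw": 1, "linear": [0, 0, 0], "angular": [0, 0, 0]},
    {"claw": 1, "linear": [0, 0, 0], "angular": [0, 0, 0]},
    {"claw": 1, "linear": [0, 0, 0], "angular": [0, 0, 0]},
    {"claw": 1, "linear": [0, 0, 0], "angular": [0, 0, 0]},
    {"claw": 1, "linear": [0, 0, 0], "angular": [0, 0, 0]},
    {"claw": 1, "linear": [0, 0, 0], "angular": [0, 0, 0]},
    {"claw": 1, "linear": [0, 0, 0], "angular": [0, 0, 0]}
  ]
}}

```text
t: 6.08
tool_pos: [0.6036, -0.145, 0.0806]
orientation: [-0.626, -3.079, 0.0]
force: [-0.6, -1.6, 0.9]
opening: 0.0364
```

```bash
python3 - <<'E'
from h import *
go(0.6035,-0.1457,0.08,2.73); print(read_state()['wrist_torque'])
d=read_camera('wrist'); save(d,'w3')
E
```

```text
t 6.08 tcp [ 0.6036 -0.145   0.0806] yaw 2.7405 q6 -1.488 op 0.0364 F [-0.6 -1.6  0.9] tilt [-2.e-04 -2.e-04 -1.e+00]
linear tool cm [-0.02 -0.07  0.06] rows 1 each [-0.017 -0.069  0.061]
turn z deg 0.6 rows 1 each 0.604
[-0.27014087 -0.02676805 -0.06500988]
```

View pics/w3.png

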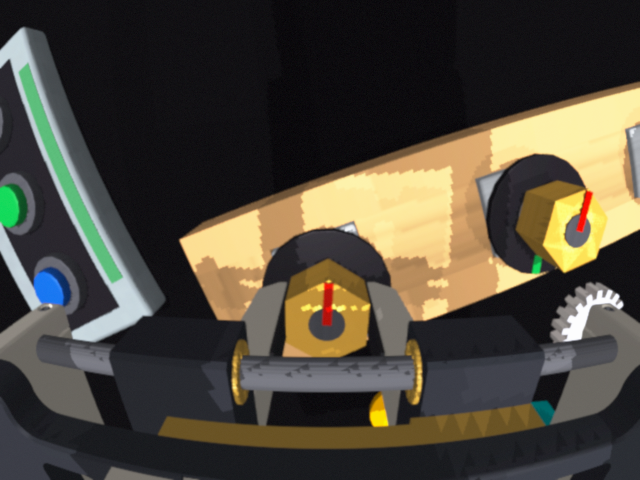

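{"method": "drive_tool", "body": {
  "plan": [
    {"claw": 1, "linear": [0, 0, 0], "angular": [0, 0, 10]},
    {"claw": 1, "linear": [0, 0, 0], "angular": [0, 0, 10]},
    {"claw": 1, "linear": [0, 0, 0], "angular": [0, 0, 10]},
    {"claw": 1, "linear": [0, 0, 0], "angular": [0, 0, 10]},
    {"claw": 1, "linear": [0, 0, 0], "angular": [0, 0, 10]},
    {"claw": 1, "linear": [0, 0, 0], "angular": [0, 0, 10]},
    {"claw": 1, "linear": [0, 0, 0], "angular": [0, 0, 10]},
    {"claw": 1, "linear": [0, 0, 0], "angular": [0, 0, 10]},
    {"claw": 1, "linear": [0, 0, 0], "angular": [0, 0, 10]},
    {"claw": 1, "linear": [0, 0, 0], "angular": [0, 0, 10]},
    {"claw": 1, "linear": [0, 0, 0], "angular": [0, 0, 10]},
    {"claw": 1, "linear": [0, 0, 0], "angular": [0, 0, 10]}
  ]
}}

```text
t: 7.62
tool_pos: [0.6046, -0.1447, 0.0808]
orientation: [2.981, 0.989, 0.003]
force: [3.6, -0.7, -2.4]
opening: 0.0358
```

{"method": "drive_tool", "body": {
  "plan": [
    {"claw": 1, "linear": [0, 0, 0], "angular": [0, 0, 6]},
    {"claw": 1, "linear": [0, 0, 0], "angular": [0, 0, 4]},
    {"claw": 1, "linear": [0, 0, 0], "angular": [0, 0, 4]},
    {"claw": 1, "linear": [0, 0, 0], "angular": [0, 0, 0]},
    {"claw": 1, "linear": [0, 0, 0], "angular": [0, 0, 0]}
  ]
}}

```text
t: 8.25
tool_pos: [0.6048, -0.145, 0.0809]
orientation: [3.077, 0.627, 0.003]
force: [5.0, -1.8, -3.3]
opening: 0.0358
```

```bash
python3 - <<'E'
from h import *
go(0.6035,-0.1457,0.08,0.383); print(read_state()['wrist_torque'])
d=read_camera('wrist'); save(d,'w4')
E
```

```text
t 8.25 tcp [ 0.6048 -0.145   0.0809] yaw 0.4022 q6 0.851 op 0.0358 F [ 5.  -1.8 -3.3] tilt [ 2.3e-03 -5.0e-04 -1.0e+00]
linear tool cm [-0.15  0.02  0.09] rows 1 each [-0.146  0.016  0.094]
turn z deg 1.1 rows 1 each 1.1
[-0.48576965 -1.13208443  0.07706484]
```

View pics/w4.png

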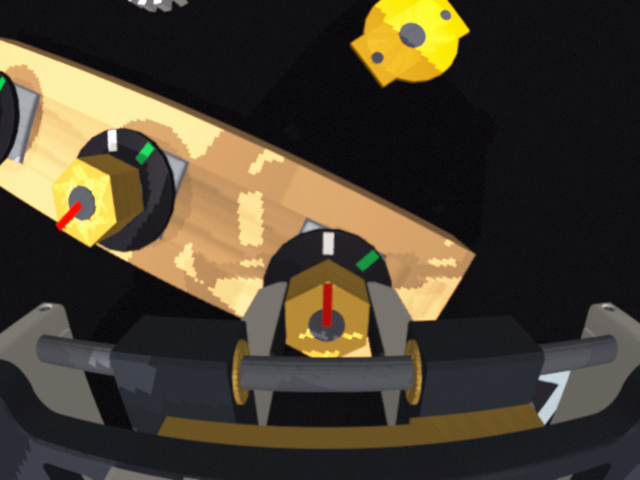

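Nut C's red line now stands at its white tick. Next I release and move to nut B.

{"method": "drive_tool", "body": {
  "plan": [
    {"claw": 1, "linear": [0, 0, 0], "angular": [0, 0, 1]},
    {"claw": 0, "linear": [0, 0, 0], "angular": [0, 0, 0]},
    {"claw": 0, "linear": [0, 0, 0], "angular": [0, 0, 0]},
    {"claw": 0, "linear": [0, 0, 0], "angular": [0, 0, 0]},
    {"claw": 0, "linear": [0, 0, 0], "angular": [0, 0, 0]},
    {"claw": 0, "linear": [0, 0, -3], "angular": [0, 0, 0]},
    {"claw": 0, "linear": [0, 0, -5], "angular": [0, 0, 0]},
    {"claw": 0, "linear": [0, 0, -5], "angular": [0, 0, 0]}
  ]
}}

```text
t: 9.3
tool_pos: [0.6032, -0.1446, 0.2116]
orientation: [-3.083, -0.6, 0.001]
force: [1.2, 0.3, 0.1]
opening: 0.0926
```

```bash
python3 - <<'E'
from h import *
go(0.6107,-0.021,0.21,2.579)
E
```

```text
t 9.3 tcp [ 0.6032 -0.1446  0.2116] yaw 0.3845 q6 0.868 op 0.0926 F [1.2 0.3 0.1] tilt [-1.e-03  4.e-04 -1.e+00]
linear tool cm [  5.33 -11.18   0.17] rows 3 each [ 1.777 -3.727  0.055]
turn z deg -125.74 rows 12 each -10.478
```

{"method": "drive_tool", "body": {
  "plan": [
    {"claw": 0, "linear": [1.77, -3.73, 0], "angular": [0, 0, 0]},
    {"claw": 0, "linear": [1.77, -3.73, 0], "angular": [0, 0, 0]},
    {"claw": 0, "linear": [1.77, -3.73, 0], "angular": [0, 0, 0]},
    {"claw": 0, "linear": [0, 0, 0], "angular": [0, 0, 0]}
  ]
}}

```text
t: 9.8
tool_pos: [0.6109, -0.0183, 0.2107]
orientation: [-3.082, -0.606, -0.0]
force: [0.0, -0.5, 1.0]
opening: 0.0934
```

{"method": "drive_tool", "body": {
  "plan": [
    {"claw": 0, "linear": [0, 0, 0], "angular": [0, 0, -10.5]},
    {"claw": 0, "linear": [0, 0, 0], "angular": [0, 0, -10.5]},
    {"claw": 0, "linear": [0, 0, 0], "angular": [0, 0, -10.5]},
    {"claw": 0, "linear": [0, 0, 0], "angular": [0, 0, -10.5]},
    {"claw": 0, "linear": [0, 0, 0], "angular": [0, 0, -10.5]},
    {"claw": 0, "linear": [0, 0, 0], "angular": [0, 0, -10.5]},
    {"claw": 0, "linear": [0, 0, 0], "angular": [0, 0, -10.5]},
    {"claw": 0, "linear": [0, 0, 0], "angular": [0, 0, -10.5]},
    {"claw": 0, "linear": [0, 0, 0], "angular": [0, 0, -10.5]},
    {"claw": 0, "linear": [0, 0, 0], "angular": [0, 0, -10.5]},
    {"claw": 0, "linear": [0, 0, 0], "angular": [0, 0, -10.5]},
    {"claw": 0, "linear": [0, 0, 0], "angular": [0, 0, -10.5]}
  ]
}}

```text
t: 11.3
tool_pos: [0.6109, -0.0223, 0.2106]
orientation: [-0.857, -3.022, 0.001]
force: [0.3, -0.4, 0.2]
opening: 0.0933
```

{"method": "drive_tool", "body": {
  "plan": [
    {"claw": 0, "linear": [0, 0, 0], "angular": [0, 0, 0]},
    {"claw": 0, "linear": [0, 0, 0], "angular": [0, 0, 0]}
  ]
}}

```text
t: 11.55
tool_pos: [0.6109, -0.0217, 0.2106]
orientation: [-0.872, -3.018, 0.0]
force: [0.6, 0.0, -0.4]
opening: 0.0928
```

```bash
python3 - <<'E'
from h import *
go(0.6107,-0.021,0.08,2.579)
d=read_camera('wrist'); print(proj(d,[[.6107,-.021,.104]],True))
crop(d,250,160,200,150,4,'w5')
E
```

```text
t 11.55 tcp [ 0.6109 -0.0217  0.2106] yaw 2.5789 q6 -1.127 op 0.0928 F [ 0.6  0.  -0.4] tilt [-1.e-04 -2.e-04 -1.e+00]
linear tool cm [ 0.06  0.05 13.06] rows 3 each [0.019 0.017 4.353]
turn z deg -0.01 rows 1 each -0.007
[[328.73856612 239.49423298]]
```

View pics/w5.png

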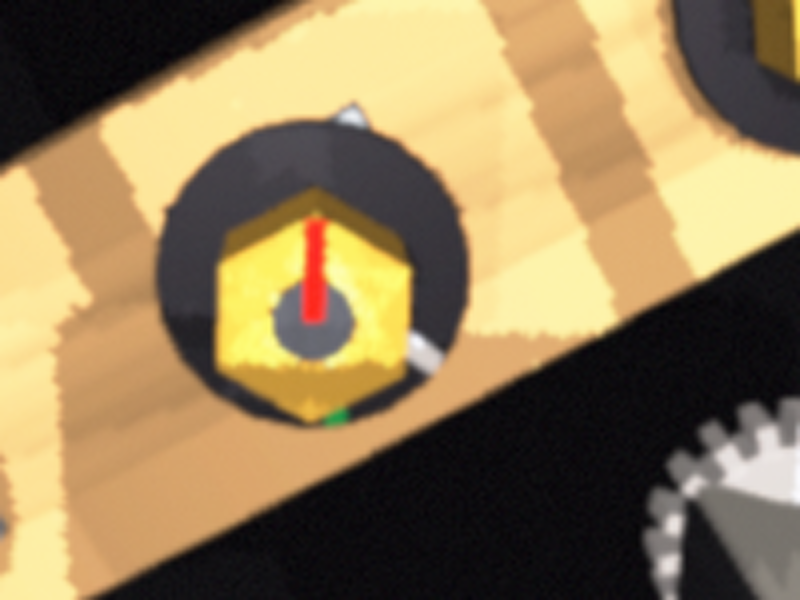

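{"method": "drive_tool", "body": {
  "plan": [
    {"claw": 0, "linear": [0.05, 0.05, 5], "angular": [0, 0, 0]},
    {"claw": 0, "linear": [0, 0, 4], "angular": [0, 0, 0]},
    {"claw": 0, "linear": [0, 0, 2.5], "angular": [0, 0, 0]},
    {"claw": 0, "linear": [0, 0, 1.5], "angular": [0, 0, 0]},
    {"claw": 0, "linear": [0, 0, 0], "angular": [0, 0, 0]},
    {"claw": 1, "linear": [0, 0, 0], "angular": [0, 0, 0]},
    {"claw": 1, "linear": [0, 0, 0], "angular": [0, 0, 0]},
    {"claw": 1, "linear": [0, 0, 0], "angular": [0, 0, 0]},
    {"claw": 1, "linear": [0, 0, 0], "angular": [0, 0, 0]},
    {"claw": 1, "linear": [0, 0, 0], "angular": [0, 0, 0]},
    {"claw": 1, "linear": [0, 0, 0], "angular": [0, 0, 0]},
    {"claw": 1, "linear": [0, 0, 0], "angular": [0, 0, 0]}
  ]
}}

```text
t: 13.1
tool_pos: [0.6108, -0.0204, 0.0806]
orientation: [-0.865, -3.02, -0.0]
force: [-0.4, -0.6, -0.1]
opening: 0.0362
```

```bash
python3 - <<'E'
from h import *
go(0.6107,-0.021,0.08,0.388)
E
```

```text
t 13.1 tcp [ 0.6108 -0.0204  0.0806] yaw 2.5835 q6 -1.13 op 0.0362 F [-0.4 -0.6 -0.1] tilt [-1.e-04  1.e-04 -1.e+00]
linear tool cm [-0.02 -0.05  0.06] rows 1 each [-0.025 -0.052  0.059]
turn z deg 125.8 rows 12 each 10.483
```

{"method": "drive_tool", "body": {
  "plan": [
    {"claw": 1, "linear": [0, 0, 0], "angular": [0, 0, 10]},
    {"claw": 1, "linear": [0, 0, 0], "angular": [0, 0, 10]},
    {"claw": 1, "linear": [0, 0, 0], "angular": [0, 0, 10]},
    {"claw": 1, "linear": [0, 0, 0], "angular": [0, 0, 10]},
    {"claw": 1, "linear": [0, 0, 0], "angular": [0, 0, 10]},
    {"claw": 1, "linear": [0, 0, 0], "angular": [0, 0, 10]},
    {"claw": 1, "linear": [0, 0, 0], "angular": [0, 0, 10]},
    {"claw": 1, "linear": [0, 0, 0], "angular": [0, 0, 10]},
    {"claw": 1, "linear": [0, 0, 0], "angular": [0, 0, 10]},
    {"claw": 1, "linear": [0, 0, 0], "angular": [0, 0, 10]},
    {"claw": 1, "linear": [0, 0, 0], "angular": [0, 0, 10]},
    {"claw": 1, "linear": [0, 0, 0], "angular": [0, 0, 10]}
  ]
}}

```text
t: 14.6
tool_pos: [0.6114, -0.0206, 0.0807]
orientation: [3.05, 0.752, 0.002]
force: [2.1, -0.6, -2.4]
opening: 0.036
```

{"method": "drive_tool", "body": {
  "plan": [
    {"claw": 1, "linear": [0, 0, 0], "angular": [0, 0, 4]},
    {"claw": 1, "linear": [0, 0, 0], "angular": [0, 0, 1.8]},
    {"claw": 1, "linear": [0, 0, 0], "angular": [0, 0, 0]},
    {"claw": 1, "linear": [0, 0, 0], "angular": [0, 0, 0]}
  ]
}}

```text
t: 15.1
tool_pos: [0.6112, -0.0206, 0.0807]
orientation: [3.082, 0.607, 0.001]
force: [5.1, -1.2, -2.7]
opening: 0.0358
```

```bash
python3 - <<'E'
from h import *
go(0.6107,-0.021,0.08,0.388)
d=read_camera('wrist'); save(d,'w6')
E
```

```text
t 15.1 tcp [ 0.6112 -0.0206  0.0807] yaw 0.389 q6 1.064 op 0.0358 F [ 5.1 -1.2 -2.7] tilt [ 9.e-04 -2.e-04 -1.e+00]
linear tool cm [-0.06  0.02  0.07] rows 1 each [-0.063  0.017  0.073]
turn z deg 0.06 rows 1 each 0.06
```

View pics/w6.png

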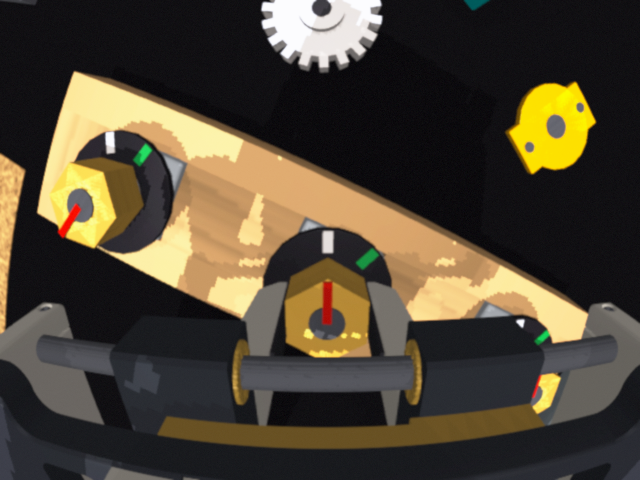

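Nut B's red line is at the white tick too. Nut A is next.

{"method": "drive_tool", "body": {
  "plan": [
    {"claw": 0, "linear": [0, 0, 0], "angular": [0, 0, 0]},
    {"claw": 0, "linear": [0, 0, 0], "angular": [0, 0, 0]},
    {"claw": 0, "linear": [0, 0, 0], "angular": [0, 0, 0]},
    {"claw": 0, "linear": [0, 0, 0], "angular": [0, 0, 0]},
    {"claw": 0, "linear": [0, 0, -3], "angular": [0, 0, 0]},
    {"claw": 0, "linear": [0, 0, -5], "angular": [0, 0, 0]},
    {"claw": 0, "linear": [0, 0, -5], "angular": [0, 0, 0]},
    {"claw": 0, "linear": [0, 0, 0], "angular": [0, 0, 0]}
  ]
}}

```text
t: 16.15
tool_pos: [0.6138, -0.0208, 0.2168]
orientation: [3.08, 0.605, 0.015]
force: [0.9, 0.7, -1.0]
opening: 0.0925
```

```bash
python3 - <<'E'
from h import *
go(0.6182,0.1039,0.21,2.732)
E
```

```text
t 16.15 tcp [ 0.6138 -0.0208  0.2168] yaw 0.388 q6 1.066 op 0.0925 F [ 0.9  0.7 -1. ] tilt [ 0.0096 -0.0011 -1.    ]
linear tool cm [  5.12 -11.38   0.67] rows 3 each [ 1.705 -3.793  0.225]
turn z deg -134.3 rows 13 each -10.331
```

{"method": "drive_tool", "body": {
  "plan": [
    {"claw": 0, "linear": [1.7, -3.78, 0], "angular": [0, 0, 0]},
    {"claw": 0, "linear": [1.7, -3.78, 0], "angular": [0, 0, 0]},
    {"claw": 0, "linear": [1.7, -3.78, 0], "angular": [0, 0, 0]},
    {"claw": 0, "linear": [0, 0, 0], "angular": [0, 0, 0]}
  ]
}}

```text
t: 16.65
tool_pos: [0.6142, 0.1066, 0.2092]
orientation: [-3.081, -0.611, 0.003]
force: [0.0, -0.7, 0.0]
opening: 0.0931
```

{"method": "drive_tool", "body": {
  "plan": [
    {"claw": 0, "linear": [0, 0, 0], "angular": [0, 0, -10.3]},
    {"claw": 0, "linear": [0, 0, 0], "angular": [0, 0, -10.3]},
    {"claw": 0, "linear": [0, 0, 0], "angular": [0, 0, -10.3]},
    {"claw": 0, "linear": [0, 0, 0], "angular": [0, 0, -10.3]},
    {"claw": 0, "linear": [0, 0, 0], "angular": [0, 0, -10.3]},
    {"claw": 0, "linear": [0, 0, 0], "angular": [0, 0, -10.3]},
    {"claw": 0, "linear": [0, 0, 0], "angular": [0, 0, -10.3]},
    {"claw": 0, "linear": [0, 0, 0], "angular": [0, 0, -10.3]},
    {"claw": 0, "linear": [0, 0, 0], "angular": [0, 0, -10.3]},
    {"claw": 0, "linear": [0, 0, 0], "angular": [0, 0, -10.3]},
    {"claw": 0, "linear": [0, 0, 0], "angular": [0, 0, -10.3]},
    {"claw": 0, "linear": [0, 0, 0], "angular": [0, 0, -10.3]}
  ]
}}

```text
t: 18.15
tool_pos: [0.6147, 0.1026, 0.2095]
orientation: [-0.915, -3.004, 0.002]
force: [-0.5, -0.3, -0.5]
opening: 0.0928
```

{"method": "drive_tool", "body": {
  "plan": [
    {"claw": 0, "linear": [0, 0, 0], "angular": [0, 0, -10.3]},
    {"claw": 0, "linear": [0, 0, 0], "angular": [0, 0, 0]},
    {"claw": 0, "linear": [0, 0, 0], "angular": [0, 0, 0]}
  ]
}}

```text
t: 18.52
tool_pos: [0.6149, 0.1032, 0.2101]
orientation: [-0.657, -3.072, 0.001]
force: [1.4, 0.2, -0.5]
opening: 0.093
```

```bash
python3 - <<'E'
from h import *
go(0.6182,0.1039,0.08,2.732)
d=read_camera('wrist'); print(proj(d,[[.6182,.1039,.104]],True))
crop(d,250,160,200,150,4,'w7')
E
```

```text
t 18.52 tcp [0.6149 0.1032 0.2101] yaw 2.7203 q6 -1.065 op 0.093 F [ 1.4  0.2 -0.5] tilt [-7.e-04 -2.e-04 -1.e+00]
linear tool cm [-0.28  0.2  13.01] rows 3 each [-0.092  0.067  4.338]
turn z deg -0.67 rows 1 each -0.673
[[330.6929423  244.08011728]]
```

View pics/w7.png

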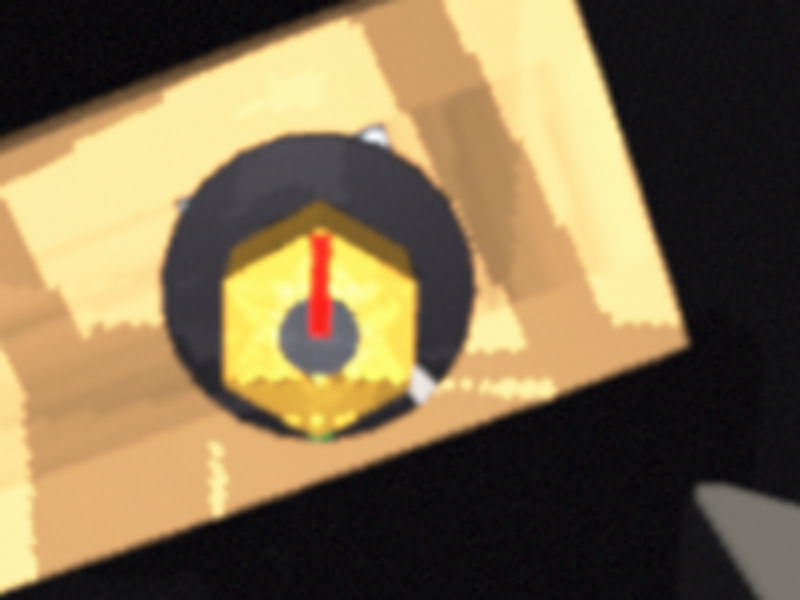

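{"method": "drive_tool", "body": {
  "plan": [
    {"claw": 0, "linear": [-0.28, 0.15, 5], "angular": [0, 0, 0]},
    {"claw": 0, "linear": [0, 0, 4], "angular": [0, 0, 0]},
    {"claw": 0, "linear": [0, 0, 2.5], "angular": [0, 0, 0]},
    {"claw": 0, "linear": [0, 0, 1.5], "angular": [0, 0, 0]},
    {"claw": 0, "linear": [0, 0, 0], "angular": [0, 0, 0]},
    {"claw": 1, "linear": [0, 0, 0], "angular": [0, 0, 0]},
    {"claw": 1, "linear": [0, 0, 0], "angular": [0, 0, 0]},
    {"claw": 1, "linear": [0, 0, 0], "angular": [0, 0, 0]},
    {"claw": 1, "linear": [0, 0, 0], "angular": [0, 0, 0]},
    {"claw": 1, "linear": [0, 0, 0], "angular": [0, 0, 0]},
    {"claw": 1, "linear": [0, 0, 0], "angular": [0, 0, 0]},
    {"claw": 1, "linear": [0, 0, 0], "angular": [0, 0, 0]}
  ]
}}

```text
t: 20.08
tool_pos: [0.6182, 0.104, 0.0806]
orientation: [-0.65, -3.074, 0.0]
force: [0.7, -0.3, 0.1]
opening: 0.0357
```

```bash
python3 - <<'E'
from h import *
go(0.6182,0.1039,0.08,0.388)
E
```

```text
t 20.07 tcp [0.6182 0.104  0.0806] yaw 2.7249 q6 -1.069 op 0.0357 F [ 0.7 -0.3  0.1] tilt [-2.e-04 -0.e+00 -1.e+00]
linear tool cm [-0.   -0.01  0.06] rows 1 each [-0.003 -0.012  0.06 ]
turn z deg 133.9 rows 13 each 10.3
```

{"method": "drive_tool", "body": {
  "plan": [
    {"claw": 1, "linear": [0, 0, 0], "angular": [0, 0, 10]},
    {"claw": 1, "linear": [0, 0, 0], "angular": [0, 0, 10]},
    {"claw": 1, "linear": [0, 0, 0], "angular": [0, 0, 10]},
    {"claw": 1, "linear": [0, 0, 0], "angular": [0, 0, 10]},
    {"claw": 1, "linear": [0, 0, 0], "angular": [0, 0, 10]},
    {"claw": 1, "linear": [0, 0, 0], "angular": [0, 0, 10]},
    {"claw": 1, "linear": [0, 0, 0], "angular": [0, 0, 10]},
    {"claw": 1, "linear": [0, 0, 0], "angular": [0, 0, 10]},
    {"claw": 1, "linear": [0, 0, 0], "angular": [0, 0, 10]},
    {"claw": 1, "linear": [0, 0, 0], "angular": [0, 0, 10]},
    {"claw": 1, "linear": [0, 0, 0], "angular": [0, 0, 10]},
    {"claw": 1, "linear": [0, 0, 0], "angular": [0, 0, 10]}
  ]
}}

```text
t: 21.58
tool_pos: [0.6179, 0.104, 0.0806]
orientation: [-2.989, -0.966, 0.001]
force: [-1.6, -0.4, 1.9]
opening: 0.0359
```

{"method": "drive_tool", "body": {
  "plan": [
    {"claw": 1, "linear": [0, 0, 0], "angular": [0, 0, 6]},
    {"claw": 1, "linear": [0, 0, 0], "angular": [0, 0, 4]},
    {"claw": 1, "linear": [0, 0, 0], "angular": [0, 0, 3.9]},
    {"claw": 1, "linear": [0, 0, 0], "angular": [0, 0, 0]},
    {"claw": 1, "linear": [0, 0, 0], "angular": [0, 0, 0]}
  ]
}}

```text
t: 22.2
tool_pos: [0.618, 0.1041, 0.0806]
orientation: [-3.082, -0.608, 0.001]
force: [-1.7, 0.0, 1.6]
opening: 0.0357
```

```bash
python3 - <<'E'
from h import *
go(0.6182,0.1039,0.08,0.388)
d=read_camera('wrist'); save(d,'w8')
E
```

```text
t 22.2 tcp [0.618  0.1041 0.0806] yaw 0.3894 q6 1.266 op 0.0357 F [-1.7  0.   1.6] tilt [-6.e-04  0.e+00 -1.e+00]
linear tool cm [0.01 0.02 0.06] rows 1 each [0.009 0.024 0.059]
turn z deg 0.08 rows 1 each 0.081
```

View pics/w8.png

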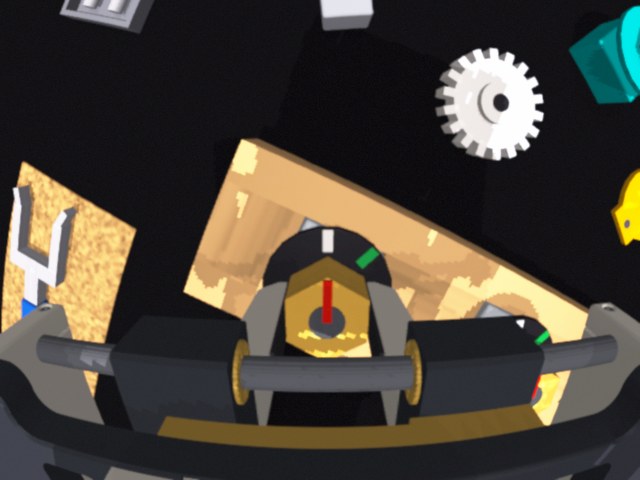

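All three nuts look hand tight. I release, rise and look at everything from the top camera.

{"method": "drive_tool", "body": {
  "plan": [
    {"claw": 0, "linear": [0, 0, 0], "angular": [0, 0, 0]},
    {"claw": 0, "linear": [0, 0, 0], "angular": [0, 0, 0]},
    {"claw": 0, "linear": [0, 0, 0], "angular": [0, 0, 0]},
    {"claw": 0, "linear": [0, 0, 0], "angular": [0, 0, 0]},
    {"claw": 0, "linear": [0, 0, -3], "angular": [0, 0, 0]},
    {"claw": 0, "linear": [0, 0, -5], "angular": [0, 0, 0]},
    {"claw": 0, "linear": [0, 0, -5], "angular": [0, 0, 0]},
    {"claw": 0, "linear": [-6, 0, 0], "angular": [0, 0, 0]},
    {"claw": 0, "linear": [-6, 0, 0], "angular": [0, 0, 0]},
    {"claw": 0, "linear": [-6, 0, 0], "angular": [0, 0, 0]},
    {"claw": 0, "linear": [0, 0, 0], "angular": [0, 0, 0]}
  ]
}}

```text
t: 23.62
tool_pos: [0.4481, 0.0351, 0.2098]
orientation: [3.083, 0.604, -0.002]
force: [1.1, 0.0, 0.3]
opening: 0.0933
```

```bash
python3 - <<'E'
from h import *
go(0.6182,0.1039,0.2,0.388)
d=read_camera('top'); save(d,'top2'); crop(d,170,205,290,170,2.75,'t3')
E
```

```text
t 23.62 tcp [0.4481 0.0351 0.2098] yaw 0.3866 q6 1.148 op 0.0933 F [1.1 0.  0.3] tilt [-1.e-03 -3.e-04 -1.e+00]
linear tool cm [18.35  0.04  0.96] rows 4 each [4.587 0.01  0.241]
turn z deg -0.08 rows 1 each -0.079
```

View pics/t3.png

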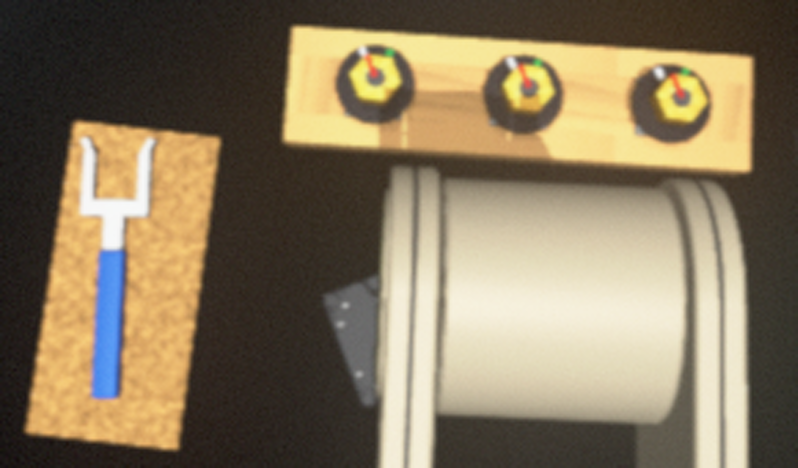

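The red lines are at the white ticks on all three nuts. The blue spanner is still on its mat with its head toward +x, so I go there next.

```bash
python3 - <<'E'
from h import *
go(0.444,0.328,0.21,3.1416)
E
```

```text
t 23.68 tcp [0.4506 0.0355 0.2108] yaw 0.3868 q6 1.149 op 0.0931 F [ 1.8  0.1 -0.1] tilt [ 0.0015 -0.     -1.    ]
linear tool cm [ 10.42 -27.33   0.08] rows 5 each [ 2.084 -5.467  0.016]
turn z deg -157.84 rows 16 each -9.865
```

{"method": "drive_tool", "body": {
  "plan": [
    {"claw": 0, "linear": [2.08, -5.47, 0], "angular": [0, 0, 0]},
    {"claw": 0, "linear": [2.08, -5.47, 0], "angular": [0, 0, 0]},
    {"claw": 0, "linear": [2.08, -5.47, 0], "angular": [0, 0, 0]},
    {"claw": 0, "linear": [2.08, -5.47, 0], "angular": [0, 0, 0]},
    {"claw": 0, "linear": [2.08, -5.47, 0], "angular": [0, 0, 0]},
    {"claw": 0, "linear": [0, 0, 0], "angular": [0, 0, 0]}
  ]
}}

```text
t: 24.42
tool_pos: [0.4444, 0.3332, 0.2101]
orientation: [-3.08, -0.613, 0.0]
force: [0.0, 0.5, 0.1]
opening: 0.0934
```

{"method": "drive_tool", "body": {
  "plan": [
    {"claw": 0, "linear": [0, 0, 0], "angular": [0, 0, -10]},
    {"claw": 0, "linear": [0, 0, 0], "angular": [0, 0, -10]},
    {"claw": 0, "linear": [0, 0, 0], "angular": [0, 0, -10]},
    {"claw": 0, "linear": [0, 0, 0], "angular": [0, 0, -10]},
    {"claw": 0, "linear": [0, 0, 0], "angular": [0, 0, -10]},
    {"claw": 0, "linear": [0, 0, 0], "angular": [0, 0, -10]},
    {"claw": 0, "linear": [0, 0, 0], "angular": [0, 0, -10]},
    {"claw": 0, "linear": [0, 0, 0], "angular": [0, 0, -10]},
    {"claw": 0, "linear": [0, 0, 0], "angular": [0, 0, -10]},
    {"claw": 0, "linear": [0, 0, 0], "angular": [0, 0, -10]},
    {"claw": 0, "linear": [0, 0, 0], "angular": [0, 0, -10]},
    {"claw": 0, "linear": [0, 0, 0], "angular": [0, 0, -10]}
  ]
}}

```text
t: 25.92
tool_pos: [0.4457, 0.3284, 0.2108]
orientation: [1.009, 2.975, 0.001]
force: [-0.4, 1.0, -0.3]
opening: 0.093
```

{"method": "drive_tool", "body": {
  "plan": [
    {"claw": 0, "linear": [0, 0, 0], "angular": [0, 0, -10]},
    {"claw": 0, "linear": [0, 0, 0], "angular": [0, 0, -10]},
    {"claw": 0, "linear": [0, 0, 0], "angular": [0, 0, -9]},
    {"claw": 0, "linear": [0, 0, 0], "angular": [0, 0, -8.8]},
    {"claw": 0, "linear": [0, 0, 0], "angular": [0, 0, 0]},
    {"claw": 0, "linear": [0, 0, 0], "angular": [0, 0, 0]}
  ]
}}

```text
t: 26.68
tool_pos: [0.445, 0.3284, 0.2107]
orientation: [0.005, 3.141, 0.0]
force: [-0.2, -0.5, 0.1]
opening: 0.0931
```

```bash
python3 - <<'E'
from h import *
go(0.444,0.328,0.21,3.1416)
d=read_camera('wrist');save(d,'w9'); t=read_camera('top'); save(t,'top3')
E
```

```text
t 26.68 tcp [0.445  0.3284 0.2107] yaw 3.1382 q6 -1.024 op 0.0931 F [-0.2 -0.5  0.1] tilt [ 2.e-04  0.e+00 -1.e+00]
linear tool cm [ 0.1  -0.04  0.07] rows 1 each [ 0.102 -0.043  0.066]
turn z deg -0.19 rows 1 each -0.192
```

View pics/w9.png

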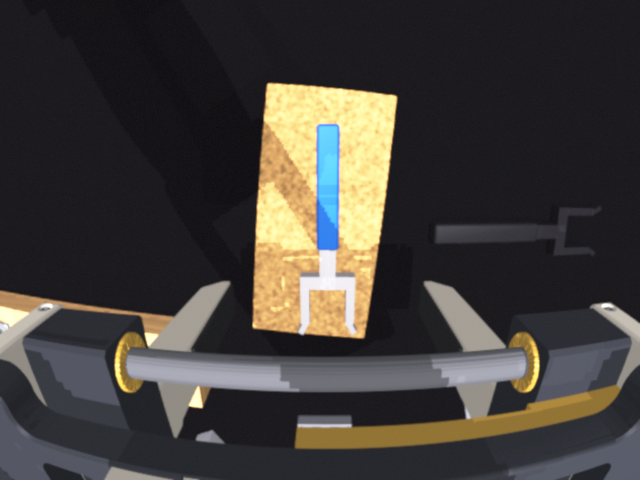

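The wrist view shows the blue spanner on the cork mat, with the handle from (327,125) to (327,249) and the tips at (303,333) and (352,333). The black look-alike is at (515,233), and this one matches the description.

```bash
python3 - <<'E'
from h import *
d=read_camera('wrist')
crop(d,240,100,160,250,2.4,'w10')
h=onz(d,[[328,125.5],[327.5,249]],.023,True); print(h)
t=onz(d,[[303,333],[352,333],[302,277],[355,277]],.020,True); print(t)
m=onz(d,[[267,84],[396,96],[364,338],[253,328]],.003,True); print(m,m.mean(0))
E
```

```text
[[0.35557266 0.32908252 0.023     ]
 [0.476361   0.32838    0.023     ]]
[[0.57414963 0.30128715 0.02      ]
 [0.57430525 0.35520436 0.02      ]
 [0.5074908  0.30204057 0.02      ]
 [0.50764177 0.35671351 0.02      ]]
[[0.31138395 0.26868814 0.003     ]
 [0.32360134 0.39700439 0.003     ]
 [0.59127183 0.37071898 0.003     ]
 [0.57856735 0.24186166 0.003     ]] [0.45120612 0.31956829 0.003     ]
```

View pics/w10.png

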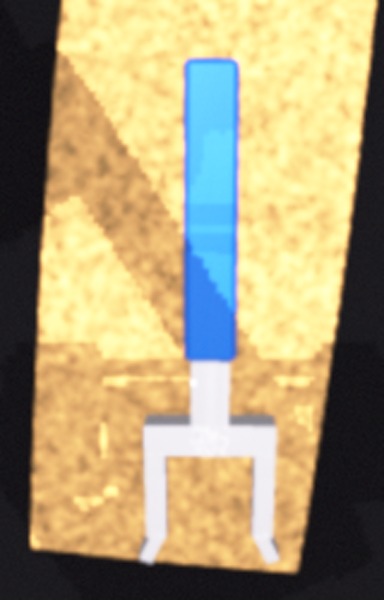

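{"method": "drive_tool", "body": {
  "plan": [
    {"claw": 0, "linear": [0.1, 0, 6], "angular": [0, 0, 0]},
    {"claw": 0, "linear": [0, 0, 6], "angular": [0, 0, 0]},
    {"claw": 0, "linear": [0, 0, 5], "angular": [0, 0, 0]},
    {"claw": 0, "linear": [0, 0, 2.2], "angular": [0, 0, 0]},
    {"claw": 0, "linear": [0, 0, 1], "angular": [0, 0, 0]},
    {"claw": 0, "linear": [0, 0, 0], "angular": [0, 0, 0]},
    {"claw": 0, "linear": [0, 0, 0], "angular": [0, 0, 0]}
  ],
  "newtons": 60
}}

```text
t: 27.7
tool_pos: [0.4447, 0.3292, 0.0103]
orientation: [-0.0, 3.139, 0.002]
force: [0.7, -0.4, 0.5]
opening: 0.0935
```

```bash
python3 - <<'E'
from h import *
go(0.444,0.3285,0.007,3.1416)
E
```

```text
t 27.7 tcp [0.4447 0.3292 0.0103] yaw -3.1414 q6 -1.026 op 0.0935 F [ 0.7 -0.4  0.5] tilt [ 0.0023  0.0014 -1.    ]
linear tool cm [ 0.07 -0.07  0.33] rows 1 each [ 0.068 -0.071  0.33 ]
turn z deg 0.01 rows 1 each 0.012
```

{"method": "drive_tool", "body": {
  "plan": [
    {"claw": 0, "linear": [0, 0, 0.2], "angular": [0, 0, 0]},
    {"claw": 0, "linear": [0, 0, 0], "angular": [0, 0, 0]},
    {"claw": 1, "linear": [0, 0, 0], "angular": [0, 0, 0]},
    {"claw": 1, "linear": [0, 0, 0], "angular": [0, 0, 0]},
    {"claw": 1, "linear": [0, 0, 0], "angular": [0, 0, 0]},
    {"claw": 1, "linear": [0, 0, 0], "angular": [0, 0, 0]},
    {"claw": 1, "linear": [0, 0, 0], "angular": [0, 0, 0]},
    {"claw": 1, "linear": [0, 0, 0], "angular": [0, 0, 0]},
    {"claw": 1, "linear": [0, 0, 0], "angular": [0, 0, 0]},
    {"claw": 1, "linear": [0, 0, 0], "angular": [0, 0, 0]},
    {"claw": 1, "linear": [0, 0, 0], "angular": [0, 0, 0]}
  ]
}}

```text
t: 29.08
tool_pos: [0.4435, 0.3285, 0.0066]
orientation: [-0.001, 3.142, 0.0]
force: [-0.3, 0.1, 0.3]
opening: 0.0217
```

```bash
python3 - <<'E'
from h import *
go(0.444,0.3285,0.2,3.1416)
d=read_camera('wrist');save(d,'w11')
E
```

```text
t 29.07 tcp [0.4435 0.3285 0.0066] yaw -3.1412 q6 -1.027 op 0.0217 F [-0.3  0.1  0.3] tilt [ 0.e+00  1.e-04 -1.e+00]
linear tool cm [ -0.05   0.   -19.34] rows 4 each [-0.013  0.    -4.834]
turn z deg 0.02 rows 1 each 0.024
```

View pics/w11.png

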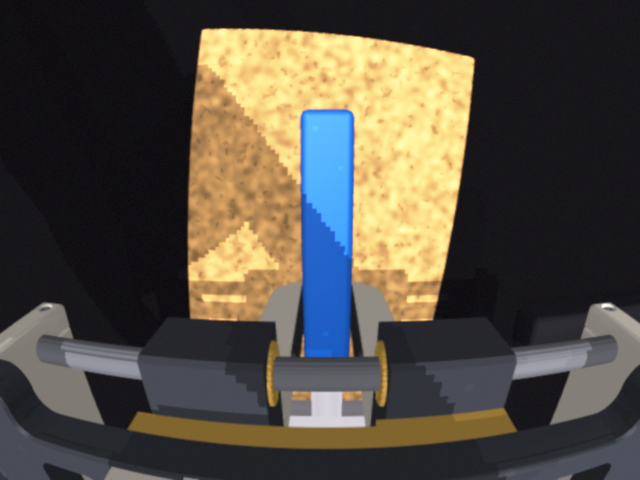

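{"method": "drive_tool", "body": {
  "plan": [
    {"claw": 1, "linear": [0, 0, -2], "angular": [0, 0, 0]},
    {"claw": 1, "linear": [0, 0, -5], "angular": [0, 0, 0]},
    {"claw": 1, "linear": [0, 0, -5], "angular": [0, 0, 0]},
    {"claw": 1, "linear": [0, 0, -4], "angular": [0, 0, 0]},
    {"claw": 1, "linear": [0, 0, 0], "angular": [0, 0, -7.4]},
    {"claw": 1, "linear": [0, 0, 0], "angular": [0, 0, -7.4]},
    {"claw": 1, "linear": [0, 0, 0], "angular": [0, 0, -7.3]},
    {"claw": 1, "linear": [0, 0, 0], "angular": [0, 0, 0]}
  ]
}}

```text
t: 30.12
tool_pos: [0.4435, 0.3285, 0.1677]
orientation: [-0.602, 3.083, 0.0]
force: [-0.0, 0.3, -2.6]
opening: 0.0213
```

```bash
python3 - <<'E'
from h import *
go(0.4652,0.0419,0.150,-2.7556)
E
```

```text
t 30.12 tcp [0.4435 0.3285 0.1677] yaw -2.7562 q6 -1.412 op 0.0213 F [-0.   0.3 -2.6] tilt [ 7.e-04  4.e-04 -1.e+00]
linear tool cm [  8.76 -27.37   1.76] rows 5 each [ 1.753 -5.474  0.353]
turn z deg -0.03 rows 1 each -0.034
```

{"method": "drive_tool", "body": {
  "plan": [
    {"claw": 1, "linear": [1.75, -5.47, 0], "angular": [0, 0, 0]},
    {"claw": 1, "linear": [1.75, -5.47, 0], "angular": [0, 0, 0]},
    {"claw": 1, "linear": [1.75, -5.47, 0], "angular": [0, 0, 0]},
    {"claw": 1, "linear": [1.75, -5.47, 0], "angular": [0, 0, 0]},
    {"claw": 1, "linear": [1.75, -5.47, 0], "angular": [0, 0, 0]},
    {"claw": 1, "linear": [0, 0, 2], "angular": [0, 0, 0]},
    {"claw": 1, "linear": [0, 0, 0], "angular": [0, 0, 0]},
    {"claw": 1, "linear": [0, 0, 0], "angular": [0, 0, 0]}
  ]
}}

```text
t: 31.12
tool_pos: [0.4655, 0.0427, 0.1474]
orientation: [-0.602, 3.083, 0.0]
force: [-0.5, 0.3, -2.5]
opening: 0.0216
```

```bash
python3 - <<'E'
from h import *
go(0.4652,0.0419,0.084,-2.7556)
d=read_camera('wrist');save(d,'w12')
d=read_camera('scene');crop(d,200,150,160,120,5,'s12')
E
```

```text
t 31.12 tcp [0.4655 0.0427 0.1474] yaw -2.756 q6 -1.975 op 0.0216 F [-0.5  0.3 -2.5] tilt [ 4.e-04  1.e-04 -1.e+00]
linear tool cm [ 0.06 -0.06  6.34] rows 2 each [ 0.031 -0.029  3.169]
turn z deg -0.02 rows 1 each -0.022
```

View pics/w12.png

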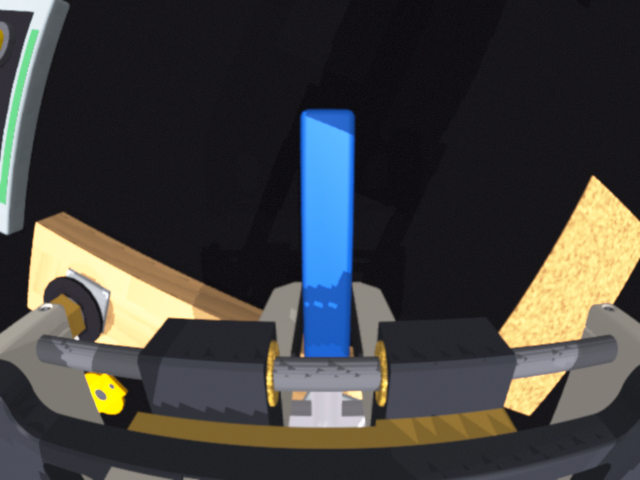

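View pics/s12.png

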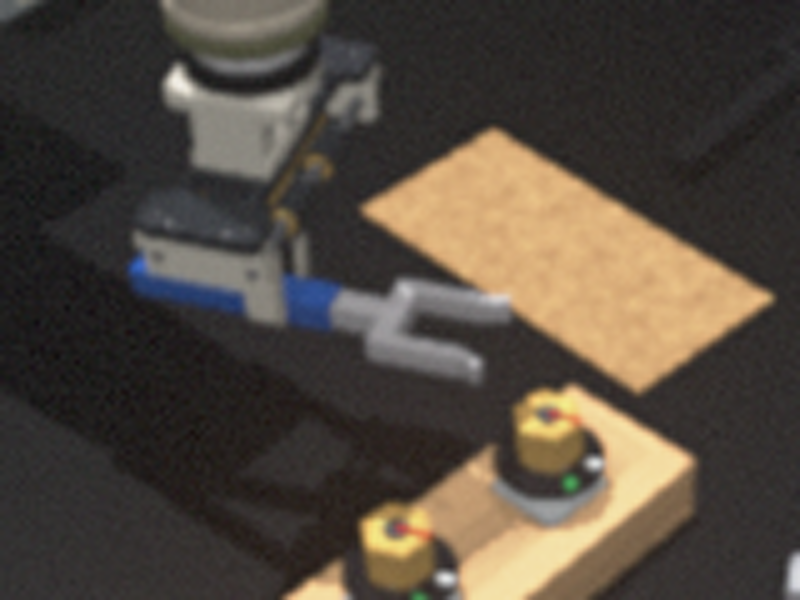

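The spanner is held level and its mouth is lined up short of nut A. Now I lower it and slide it in.

{"method": "drive_tool", "body": {
  "plan": [
    {"claw": 1, "linear": [0, -0.06, 3], "angular": [0, 0, 0]},
    {"claw": 1, "linear": [0, 0, 2.3], "angular": [0, 0, 0]},
    {"claw": 1, "linear": [0, 0, 1], "angular": [0, 0, 0]},
    {"claw": 1, "linear": [0, 0, 0], "angular": [0, 0, 0]},
    {"claw": 1, "linear": [0, 0, 0], "angular": [0, 0, 0]}
  ]
}}

```text
t: 31.85
tool_pos: [0.4666, 0.0418, 0.0849]
orientation: [-0.603, 3.081, -0.001]
force: [0.4, 1.0, -1.0]
opening: 0.0214
```

```bash
python3 - <<'E'
from h import *
go(0.5254,0.0664,0.084,-2.7556)
d=read_camera('scene');crop(d,200,150,160,120,5,'s13')
d=read_camera('top');crop(d,230,190,160,120,5,'s14')
E
```

```text
t 31.85 tcp [0.4666 0.0418 0.0849] yaw -2.7551 q6 -1.977 op 0.0214 F [ 0.4  1.  -1. ] tilt [ 0.0018 -0.     -1.    ]
linear tool cm [-6.38  0.06  0.1 ] rows 2 each [-3.189  0.032  0.049]
turn z deg 0.03 rows 1 each 0.026
```

View pics/s13.png

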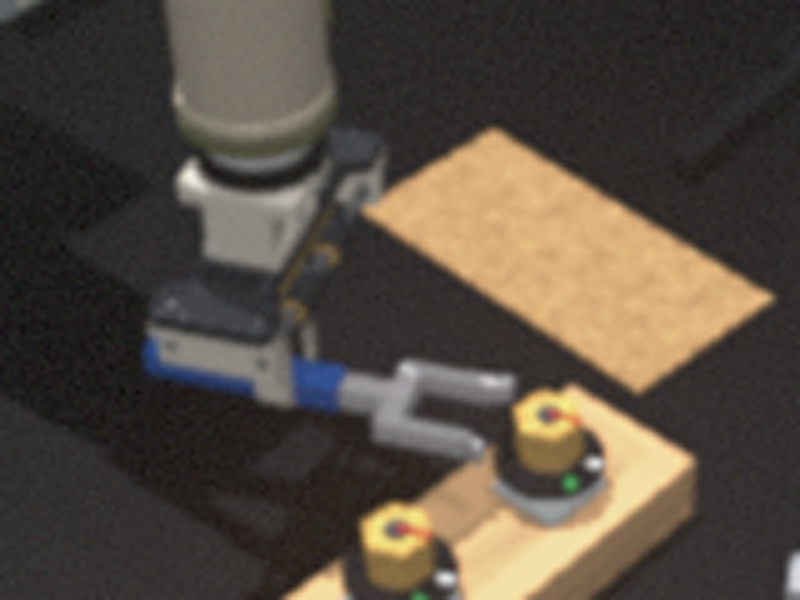

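View pics/s14.png

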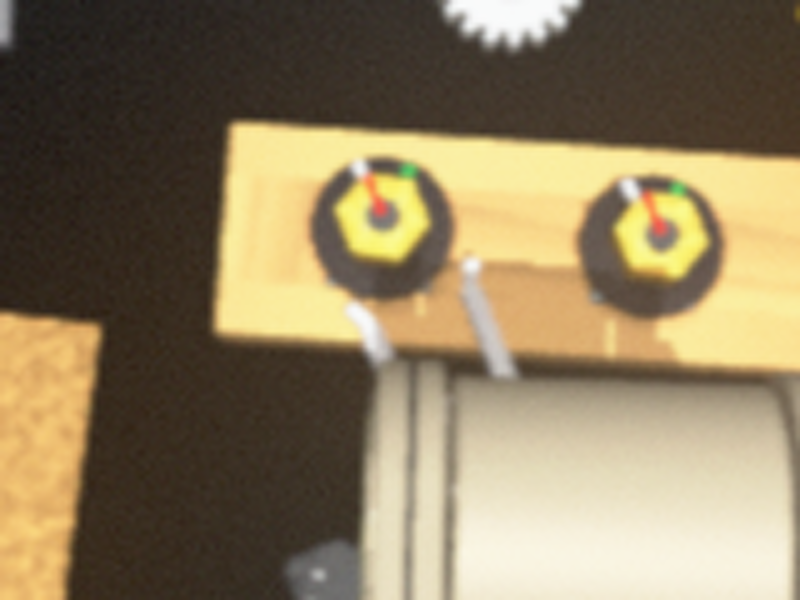

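```bash
python3 - <<'E'
from h import *
d=read_camera('top'); s=read_state()
y=yawx(s)[0]+np.pi; u=np.array([np.cos(y),np.sin(y)]); v=np.array([-u[1],u[0]]); T=s['tool_pos'][:2]
print(s['tool_pos'])
P=[[*(T+u*.131+v*k),.098] for k in(.0325,-.0325)]+[[.618,.104,.104]]
q=proj(d,P); print((q-[230,190])*5)
im=d['pixels'].copy(); im=cv2.resize(im[190:310,230:390],None,fx=5,fy=5,interpolation=cv2.INTER_CUBIC)
for p in (q-[230,190]+.5)*5: cv2.circle(im,tuple(int(a) for a in p),4,(255,0,255),1)
cv2.imwrite('pics/s15.png',im[...,::-1])
E
```

```text
[0.46643826 0.04161578 0.08467114]
[[342.86653521 309.52677799]
 [477.79213405 256.89135661]
 [382.19839674 214.06070056]]
```

View pics/s15.png

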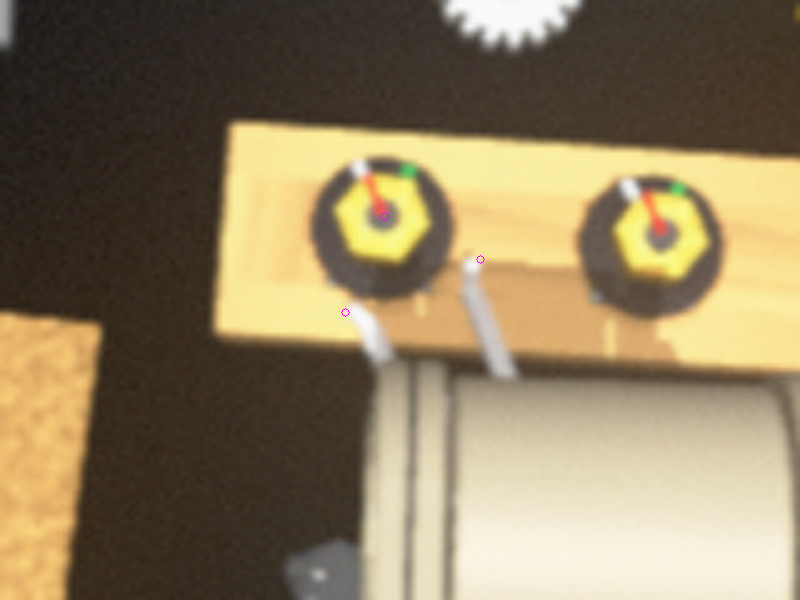

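The predicted tip positions match the image, so I slide in.

{"method": "drive_tool", "body": {
  "plan": [
    {"claw": 1, "linear": [-2, 0, 0], "angular": [0, 0, 0]},
    {"claw": 1, "linear": [-1, 0, 0], "angular": [0, 0, 0]},
    {"claw": 1, "linear": [-1, 0, 0], "angular": [0, 0, 0]},
    {"claw": 1, "linear": [-1, 0, 0], "angular": [0, 0, 0]},
    {"claw": 1, "linear": [-1, 0, 0], "angular": [0, 0, 0]},
    {"claw": 1, "linear": [-0.2, 0, 0], "angular": [0, 0, 0]},
    {"claw": 1, "linear": [0, 0, 0], "angular": [0, 0, 0]},
    {"claw": 1, "linear": [0, 0, 0], "angular": [0, 0, 0]}
  ]
}}

```text
t: 33.0
tool_pos: [0.5228, 0.0649, 0.0835]
orientation: [0.603, -3.083, -0.0]
force: [-0.2, 0.0, -2.9]
opening: 0.0214
```

```bash
python3 - <<'E'
from h import *
go(0.5254,0.0664,0.084,-2.7556); print(read_state()['wrist_torque'])
d=read_camera('scene');crop(d,200,150,160,120,5,'s16')
E
```

```text
t 33.0 tcp [0.5228 0.0649 0.0835] yaw -2.7554 q6 -1.931 op 0.0214 F [-0.2  0.  -2.9] tilt [-4.e-04 -0.e+00 -1.e+00]
linear tool cm [-0.3   0.04 -0.05] rows 1 each [-0.299  0.042 -0.048]
turn z deg 0.01 rows 1 each 0.009
[ 0.04790514 -0.11438108 -0.02252469]
```

View pics/s16.png

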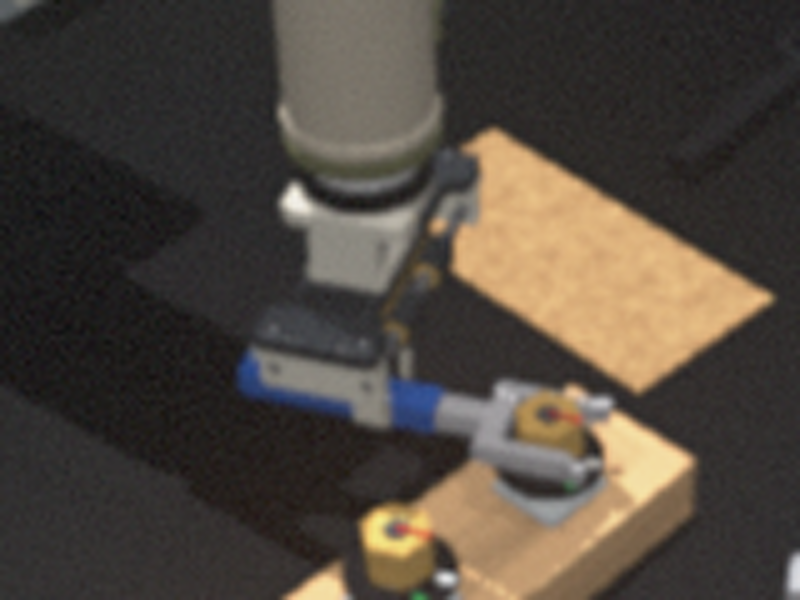

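{"method": "drive_tool", "body": {
  "plan": [
    {"claw": 1, "linear": [-0.2, 0, 0], "angular": [0, 0, 0]},
    {"claw": 1, "linear": [-0.055, 1.056, 0], "angular": [0, 0, 6]},
    {"claw": 1, "linear": [-0.055, 1.056, 0], "angular": [0, 0, 6]},
    {"claw": 1, "linear": [-0.055, 1.056, 0], "angular": [0, 0, 6]},
    {"claw": 1, "linear": [-0.055, 1.056, 0], "angular": [0, 0, 6]},
    {"claw": 1, "linear": [0, 0, 0], "angular": [0, 0, 0]}
  ]
}}

```text
t: 33.8
tool_pos: [0.5176, 0.1072, 0.0837]
orientation: [0.049, 3.141, -0.001]
force: [1.8, -1.3, -3.1]
opening: 0.0214
```

```bash
python3 - <<'E'
from h import *
go(0.5254,0.0664,0.084,-2.7556-.97); s=read_state();print(s['wrist_torque'])
y=yawx(s)[0]+np.pi;print('nutaxis est',s['tool_pos'][:2]+.1*np.array([np.cos(y),np.sin(y)]))
d=read_camera('scene');crop(d,200,150,160,120,5,'s17')
E
```

```text
t 33.8 tcp [0.5176 0.1072 0.0837] yaw 3.1104 q6 -1.432 op 0.0214 F [ 1.8 -1.3 -3.1] tilt [ 3.e-04 -5.e-04 -1.e+00]
linear tool cm [-0.9  -4.05 -0.03] rows 1 each [-0.903 -4.052 -0.031]
turn z deg 31.68 rows 4 each 7.919
[-0.18624373 -0.2356268   0.14733539]
nutaxis est [0.61758571 0.10406654]
```

View pics/s17.png

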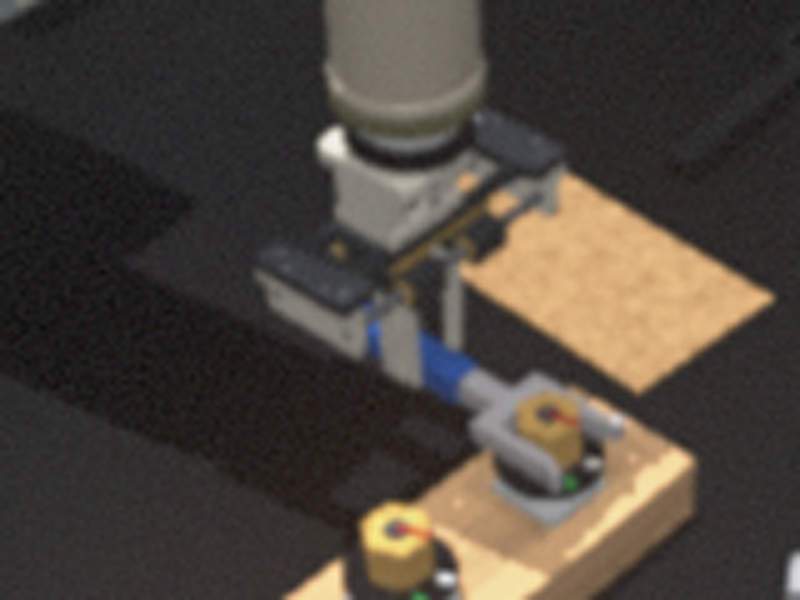

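{"method": "drive_tool", "body": {
  "plan": [
    {"claw": 1, "linear": [-0.055, 1.056, 0], "angular": [0, 0, 6]},
    {"claw": 1, "linear": [-0.055, 1.056, 0], "angular": [0, 0, 6]},
    {"claw": 1, "linear": [-0.055, 1.056, 0], "angular": [0, 0, 6]},
    {"claw": 1, "linear": [-0.055, 1.056, 0], "angular": [0, 0, 6]},
    {"claw": 1, "linear": [-0.055, 1.056, 0], "angular": [0, 0, 6]},
    {"claw": 1, "linear": [0, 0, 0], "angular": [0, 0, 0]},
    {"claw": 1, "linear": [0, 0, 0], "angular": [0, 0, 0]}
  ]
}}

```text
t: 34.72
tool_pos: [0.5325, 0.1567, 0.0835]
orientation: [-0.858, -3.022, 0.0]
force: [0.3, -1.3, -1.7]
opening: 0.0216
```

```bash
python3 - <<'E'
from h import *
go(0.5254,0.0664,0.084,-2.7556-.97); s=read_state();print(s['wrist_torque'])
y=yawx(s)[0]+np.pi;print('nutaxis est',s['tool_pos'][:2]+.1*np.array([np.cos(y),np.sin(y)]))
d=read_camera('scene');crop(d,200,150,160,120,5,'s18')
d=read_camera('top');crop(d,265,205,80,60,10,'s19')
E
```

```text
t 34.73 tcp [0.5325 0.1567 0.0835] yaw 2.5883 q6 -0.824 op 0.0216 F [ 0.3 -1.3 -1.7] tilt [-4.e-04 -0.e+00 -1.e+00]
linear tool cm [-4.14 -8.06 -0.05] rows 2 each [-2.068 -4.028 -0.024]
turn z deg 1.76 rows 1 each 1.762
[-0.0961644  -0.13423112  0.19939419]
nutaxis est [0.61761772 0.10412612]
```

View pics/s18.png

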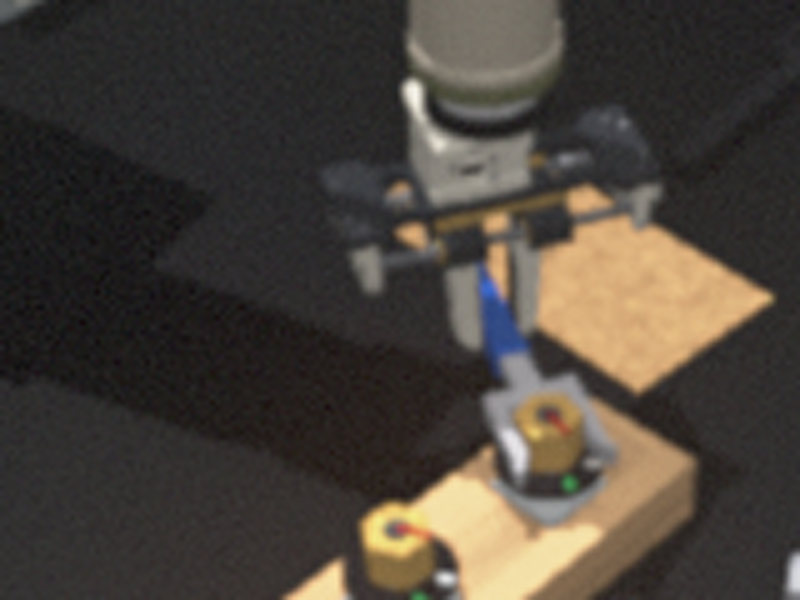

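View pics/s19.png

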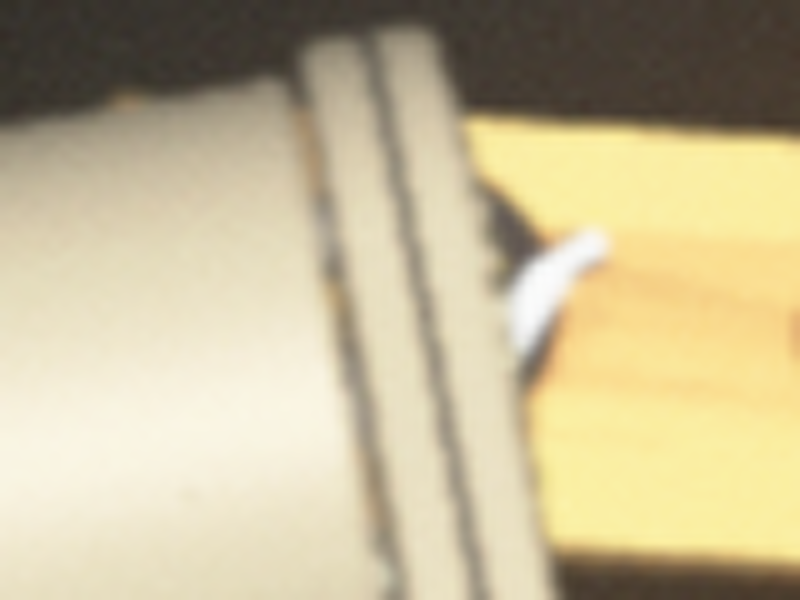

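```bash
python3 - <<'E'
from h import *
d=read_camera('scene');crop(d,290,215,40,30,20,'s20')
f=lambda a:onz(d,[[200+a[0]/5,150+a[1]/5]],a[2])[0]
h,t,g=f((548,415,.104)),f((569,433,.104)),f((570,482,.072)); a=lambda p:np.arctan2(p[1]-h[1],p[0]-h[0]); print(h,a(t),a(g))
E
```

```text
[0.61862591 0.1040261  0.104     ] -0.21869398950536895 -0.39214062464053706
```

View pics/s20.png

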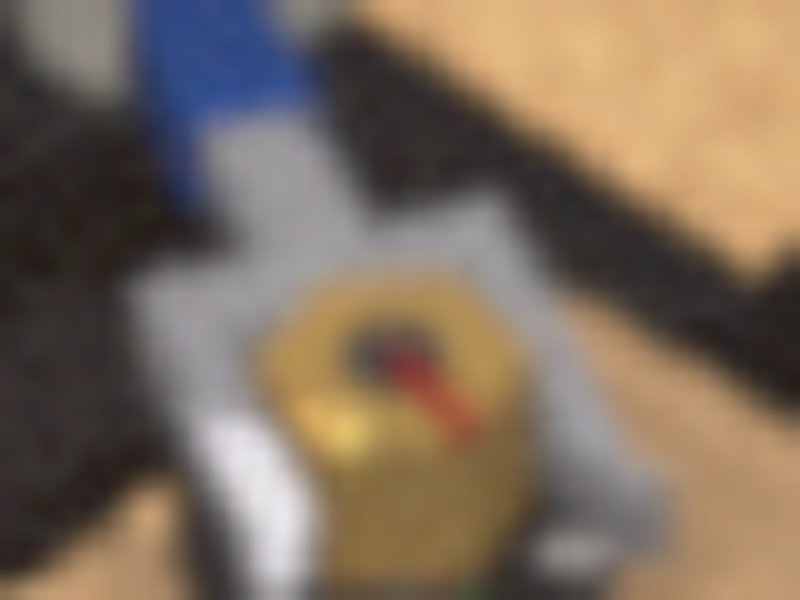

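The red line is still about 0.2 rad short of the green tick, so I turn further.

{"method": "drive_tool", "body": {
  "plan": [
    {"claw": 1, "linear": [-0.04, 0.88, 0], "angular": [0, 0, 5]},
    {"claw": 1, "linear": [-0.04, 0.88, 0], "angular": [0, 0, 5]},
    {"claw": 1, "linear": [0, 0, 0], "angular": [0, 0, 0]},
    {"claw": 1, "linear": [0, 0, 0], "angular": [0, 0, 0]}
  ]
}}

```text
t: 35.38
tool_pos: [0.5431, 0.1707, 0.0835]
orientation: [-1.119, -2.935, 0.001]
force: [-0.9, -1.9, -1.7]
opening: 0.0216
```

```bash
python3 - <<'E'
from h import *
go(0.5254,0.0664,0.084,-2.7556-.97); s=read_state();print(s['wrist_torque'])
d=read_camera('scene');crop(d,290,215,40,30,20,'s21')
E
```

```text
t 35.38 tcp [0.5431 0.1707 0.0835] yaw 2.4129 q6 -0.627 op 0.0216 F [-0.9 -1.9 -1.7] tilt [-3.e-04 -3.e-04 -1.e+00]
linear tool cm [-5.62 -8.96 -0.04] rows 2 each [-2.811 -4.48  -0.022]
turn z deg -8.29 rows 1 each -8.288
[-0.49077148 -0.09269101  0.24267407]
```

View pics/s21.png

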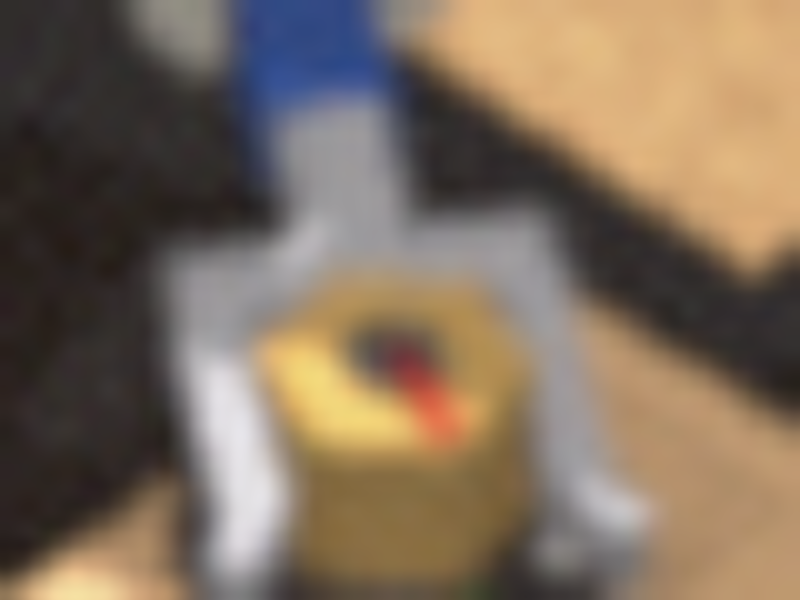

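```bash
cat >> h.py <<'E'
def redang(d,c,nut=None,show=True):
    # red pixel fit within nut top around c (x,y), scene cam
    u,v=proj(d,[[*c,.104]])[0]; u0,v0=int(u)-9,int(v)-9
    im=d['pixels'][v0:v0+19,u0:u0+19].astype(float)
    w=np.clip(im[...,0]-1.6*np.maximum(im[...,1],im[...,2])-5,0,None)
    ys,xs=np.nonzero(w>0); P=onz(d,np.c_[xs+u0,ys+v0],.104)[:,:2]-np.array(c); ww=w[ys,xs]
    m=(P*ww[:,None]).sum(0)/ww.sum(); return np.arctan2(m[1],m[0]),np.linalg.norm(m),len(xs)
E
python3 - <<'E'
from h import *
d=read_camera('scene')
for c in [(.618,.104),(.6108,-.0207),(.604,-.1452)]: print(redang(d,c))
f=lambda a:onz(d,[[290+a[0]/20,215+a[1]/20]],.104)[0]
h,t=f((393,350)),f((450,445)); print(np.arctan2(*(t-h)[[1,0]]))
E
```

```text
(np.float64(-0.28977337860486174), np.float64(0.006386852529305455), 8)
(np.float64(1.110841186716755), np.float64(0.003821142894413231), 7)
(np.float64(0.5779795251915832), np.float64(0.006556596917505204), 8)
-0.5002409360571243
```

{"method": "drive_tool", "body": {
  "plan": [
    {"claw": 1, "linear": [-0.02, 0.7, 0], "angular": [0, 0, 4]},
    {"claw": 1, "linear": [0, 0, 0], "angular": [0, 0, 0]}
  ]
}}

```text
t: 35.72
tool_pos: [0.5479, 0.1754, 0.0835]
orientation: [-1.224, -2.893, 0.002]
force: [-0.8, -5.5, -2.8]
opening: 0.0211
```

```bash
python3 - <<'E'
from h import *
go(0.5254,0.0664,0.084,-2.7556-.97); s=read_state();print(s['wrist_torque'])
d=read_camera('scene');crop(d,290,215,40,30,20,'s22')
d=read_camera('wrist');save(d,'w22')
E
```

```text
t 35.73 tcp [0.5479 0.1754 0.0835] yaw 2.3411 q6 -0.548 op 0.0211 F [-0.8 -5.5 -2.8] tilt [-6.0e-04 -1.3e-03 -1.0e+00]
linear tool cm [-6.26 -9.21 -0.04] rows 2 each [-3.129 -4.605 -0.02 ]
turn z deg -12.41 rows 2 each -6.203
[-0.99617776  0.0284272   0.42351861]
```

View pics/s22.png

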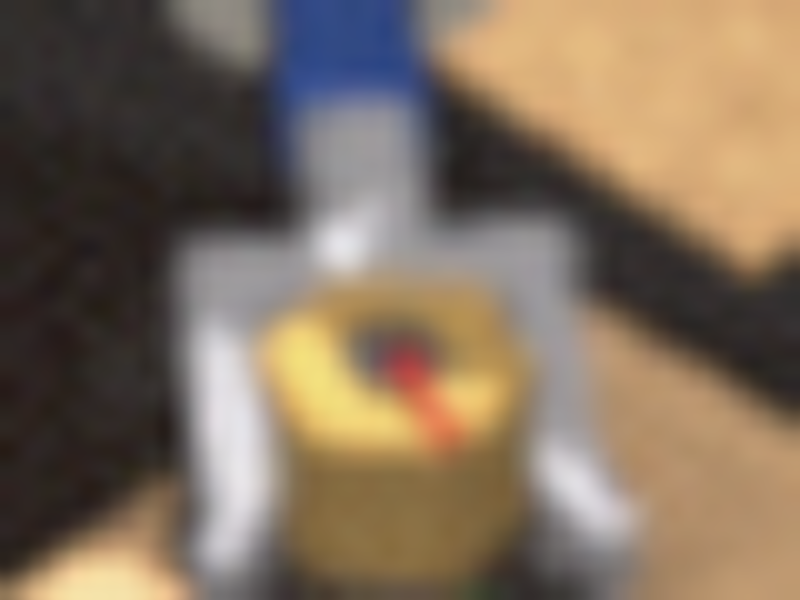

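View pics/w22.png

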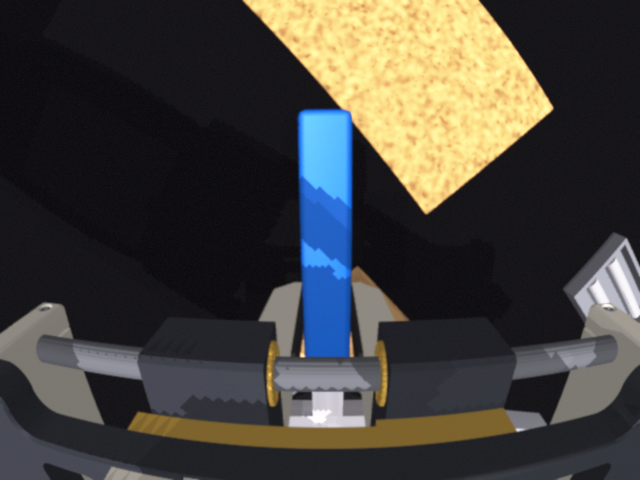

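The stop is reached: the red line stayed put while the force rose. I turn the spanner back to the middle of its play and withdraw it.

{"method": "drive_tool", "body": {
  "plan": [
    {"claw": 1, "linear": [-0.055, -1.056, 0], "angular": [0, 0, -6]},
    {"claw": 1, "linear": [-0.055, -1.056, 0], "angular": [0, 0, -6]},
    {"claw": 1, "linear": [-0.055, -1.056, 0], "angular": [0, 0, -6]},
    {"claw": 1, "linear": [0, -0.44, 0], "angular": [0, 0, -2.5]},
    {"claw": 1, "linear": [0, 0, 0], "angular": [0, 0, 0]},
    {"claw": 1, "linear": [0, 0, 0], "angular": [0, 0, 0]}
  ]
}}

```text
t: 36.58
tool_pos: [0.5274, 0.1474, 0.0839]
orientation: [0.691, 3.064, 0.001]
force: [1.9, -0.4, -1.9]
opening: 0.0213
```

```bash
python3 - <<'E'
from h import *
go(0.5254,0.0664,0.084,2.727); s=read_state();print(s['wrist_torque'])
y=yawx(s)[0]+np.pi;print('nutaxis est',s['tool_pos'][:2]+.1*np.array([np.cos(y),np.sin(y)]))
d=read_camera('scene');crop(d,290,215,40,30,20,'s23')
E
```

```text
t 36.58 tcp [0.5274 0.1474 0.0839] yaw 2.698 q6 -0.949 op 0.0213 F [ 1.9 -0.4 -1.9] tilt [ 9.e-04  5.e-04 -1.e+00]
linear tool cm [-3.29 -7.4  -0.02] rows 2 each [-1.646 -3.702 -0.008]
turn z deg -1.66 rows 1 each -1.66
[ 0.14525305 -0.47993786  0.14021211]
nutaxis est [0.6177685  0.10447741]
```

View pics/s23.png

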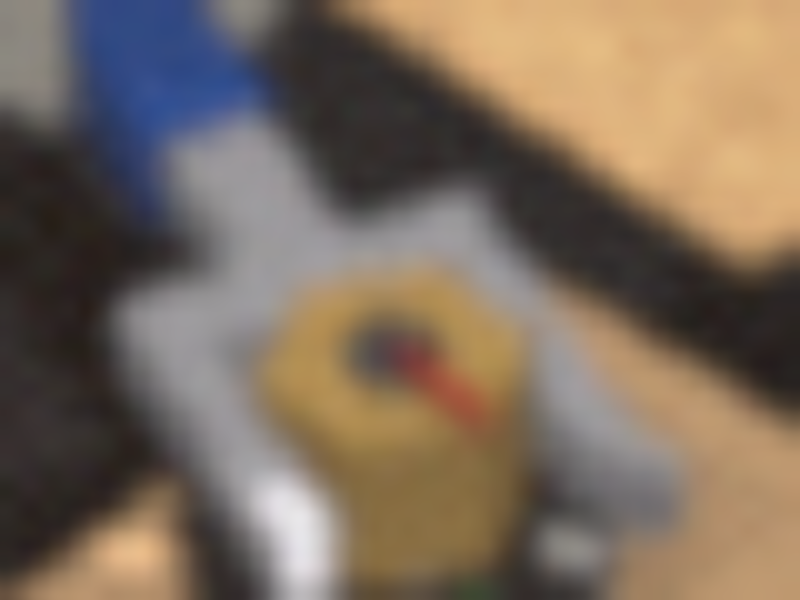

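The red line moved back while I was backing off, so the nut followed the spanner. I measure by how much before correcting.

```bash
python3 - <<'E'
from h import *
d=read_camera('scene')
g=lambda b,k,a:onz(d,[[b[0]+a[0]/k-.5+.5/k,b[1]+a[1]/k-.5+.5/k]],.104)[0]
def A(b,k,h,t):
    h=g(b,k,h);t=g(b,k,t);return h.round(4),np.linalg.norm(t-h).round(4),np.arctan2(*(t-h)[[1,0]]).round(3)
print('white s13',A((200,150),5,(548,413),(580,419)))
b=(290,215)
for n,h,t in [('s20',(393,350),(475,440)),('s21',(393,350),(450,445)),('s22',(395,350),(453,450)),('s23',(393,350),(490,428))]: print(n,A(b,20,h,t))
w=read_camera('wrist'); save(w,'w23')
E
```

```text
white s13 (array([0.6156, 0.106 , 0.104 ]), np.float64(0.0194), np.float64(0.405))
s20 (array([0.615 , 0.1065, 0.104 ]), np.float64(0.0226), np.float64(-0.334))
s21 (array([0.615 , 0.1065, 0.104 ]), np.float64(0.0219), np.float64(-0.5))
s22 (array([0.6152, 0.1067, 0.104 ]), np.float64(0.0229), np.float64(-0.512))
s23 (array([0.615 , 0.1065, 0.104 ]), np.float64(0.0218), np.float64(-0.188))
```

View pics/w23.png

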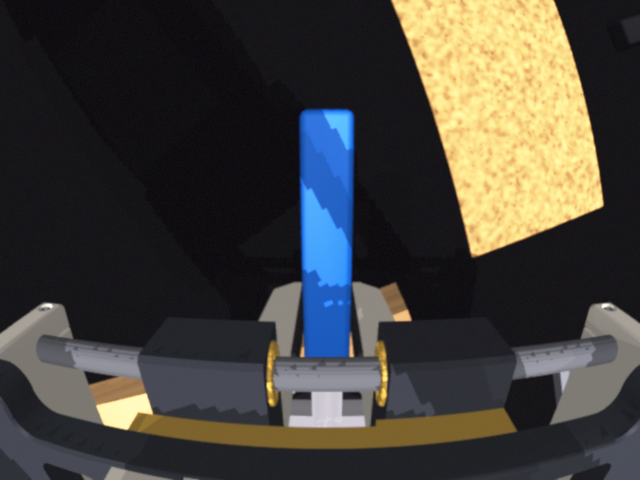

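```bash
python3 - <<'E'
from h import *
d=read_camera('scene')
C=np.array([.618,.104,.104])
def g(b,k,a):
    t=onz(d,[[b[0]+a[0]/k,b[1]+a[1]/k]],.104)[0]-C; return np.linalg.norm(t).round(4),np.arctan2(t[1],t[0]).round(3)
print('white s13',g((200,150),5,(580,419)))
b=(290,215)
for n,t in [('s20',(475,440)),('s21',(450,445)),('s22',(453,450)),('s23',(490,428))]: print(n,g(b,20,t))
im=cv2.resize(d['pixels'][215:245,290:330],None,fx=20,fy=20,interpolation=cv2.INTER_CUBIC)
def dot(P,c): 
    p=(proj(d,P)-[290,215]+.5)*20
    for q in p: cv2.circle(im,tuple(int(a) for a in q),4,c,-1)
dot([C],(255,0,255))
for a in (.388,-.1,-.2,-.3,-.412): dot([C+[.0208*np.cos(a),.0208*np.sin(a),0]],(0,255,255))
cv2.imwrite('pics/s24.png',im[...,::-1])
E
```

```text
white s13 (np.float64(0.0195), np.float64(0.479))
s20 (np.float64(0.0214), np.float64(-0.265))
s21 (np.float64(0.0205), np.float64(-0.438))
s22 (np.float64(0.0216), np.float64(-0.442))
s23 (np.float64(0.0209), np.float64(-0.11))
```

View pics/s24.png

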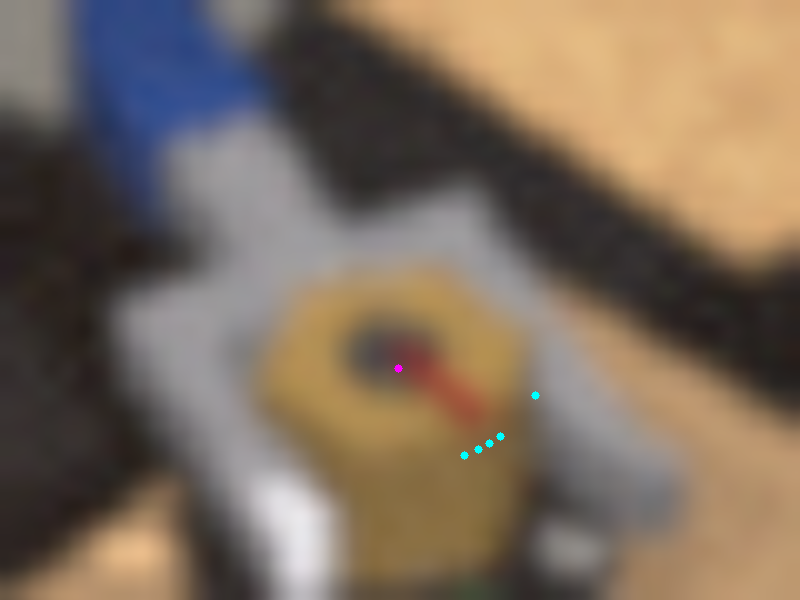

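The nut was dragged back about 0.3 rad on the return. I'll drive forward to the stop again, ease off only a little and lift the spanner straight up off the hex.

{"method": "drive_tool", "body": {
  "plan": [
    {"claw": 1, "linear": [-0.055, 1.056, 0], "angular": [0, 0, 6]},
    {"claw": 1, "linear": [-0.055, 1.056, 0], "angular": [0, 0, 6]},
    {"claw": 1, "linear": [-0.055, 1.056, 0], "angular": [0, 0, 6]},
    {"claw": 1, "linear": [0, 0.53, 0], "angular": [0, 0, 3]},
    {"claw": 1, "linear": [0, 0, 0], "angular": [0, 0, 0]},
    {"claw": 1, "linear": [0, 0, 0], "angular": [0, 0, 0]}
  ]
}}

```text
t: 37.52
tool_pos: [0.5481, 0.1758, 0.0832]
orientation: [-1.236, -2.888, 0.004]
force: [0.3, -5.6, -1.8]
opening: 0.0213
```

```bash
python3 - <<'E'
from h import *
go(0.5254,0.0664,0.084,2.727); s=read_state();print(s['wrist_torque'])
y=yawx(s)[0]+np.pi;print('nutaxis est',s['tool_pos'][:2]+.1*np.array([np.cos(y),np.sin(y)]))
d=read_camera('scene');crop(d,290,215,40,30,20,'s25')
E
```

```text
t 37.52 tcp [0.5481 0.1758 0.0832] yaw 2.3326 q6 -0.538 op 0.0213 F [ 0.3 -5.6 -1.8] tilt [-0.0015 -0.0024 -1.    ]
linear tool cm [-6.35 -9.2  -0.05] rows 2 each [-3.177 -4.598 -0.023]
turn z deg -22.6 rows 3 each -7.533
[-1.00986129 -0.08117074  0.59685558]
nutaxis est [0.61711643 0.10348998]
```

View pics/s25.png

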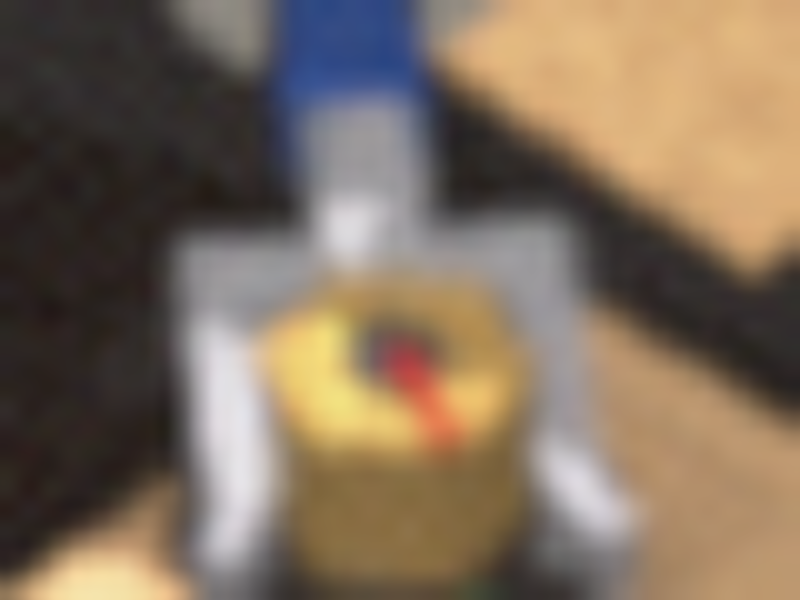

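{"method": "drive_tool", "body": {
  "plan": [
    {"claw": 1, "linear": [0, -0.44, 0], "angular": [0, 0, -2.5]},
    {"claw": 1, "linear": [0, -0.35, 0], "angular": [0, 0, -2]},
    {"claw": 1, "linear": [0, 0, 0], "angular": [0, 0, 0]}
  ]
}}

```text
t: 37.95
tool_pos: [0.5432, 0.1712, 0.0838]
orientation: [1.123, 2.933, -0.0]
force: [3.2, -2.0, -2.7]
opening: 0.0215
```

```bash
python3 - <<'E'
from h import *
go(0.5254,0.0664,0.084,2.727); s=read_state();print(s['wrist_torque'])
d=read_camera('scene');crop(d,290,215,40,30,20,'s26')
E
```

```text
t 37.95 tcp [0.5432 0.1712 0.0838] yaw 2.4102 q6 -0.624 op 0.0215 F [ 3.2 -2.  -2.7] tilt [ 6.e-04 -4.e-04 -1.e+00]
linear tool cm [-5.67 -8.99 -0.02] rows 2 each [-2.835 -4.495 -0.009]
turn z deg -18.15 rows 2 each -9.076
[-0.18253892 -0.72349786  0.17320365]
```

View pics/s26.png

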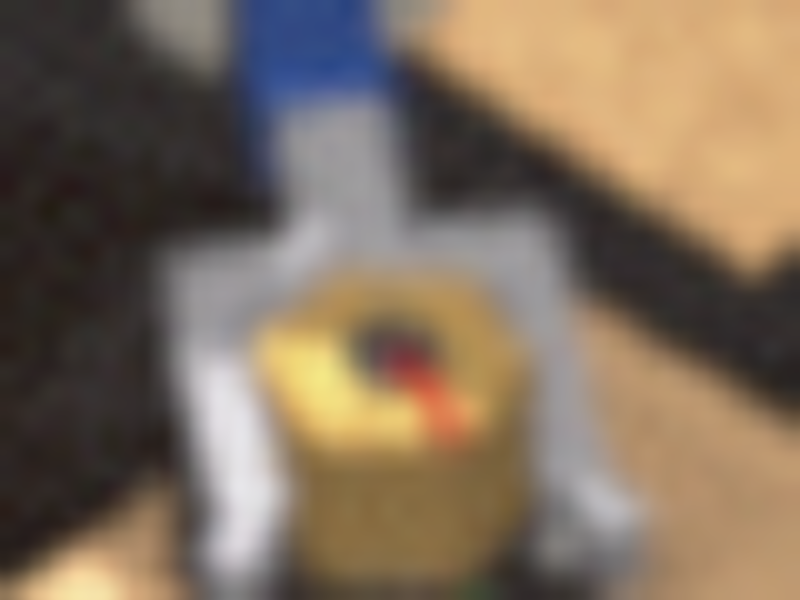

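{"method": "drive_tool", "body": {
  "plan": [
    {"claw": 1, "linear": [-0.15, -0.1, 0], "angular": [0, 0, -0.6]},
    {"claw": 1, "linear": [0, 0, -0.5], "angular": [0, 0, 0]},
    {"claw": 1, "linear": [0, 0, -0.7], "angular": [0, 0, 0]},
    {"claw": 1, "linear": [0, 0, -0.7], "angular": [0, 0, 0]},
    {"claw": 1, "linear": [0, 0, -1], "angular": [0, 0, 0]},
    {"claw": 1, "linear": [0, 0, -1], "angular": [0, 0, 0]},
    {"claw": 1, "linear": [0, 0, -1], "angular": [0, 0, 0]},
    {"claw": 1, "linear": [0, 0, 0], "angular": [0, 0, 0]}
  ]
}}

```text
t: 39.0
tool_pos: [0.5444, 0.1681, 0.1334]
orientation: [1.108, 2.937, -0.002]
force: [5.4, -7.0, -10.8]
opening: 0.0213
```

```bash
python3 - <<'E'
from h import *
go(0.5254,0.0664,0.084,2.727); s=read_state();print(s['wrist_torque'])
d=read_camera('scene');crop(d,260,195,80,60,10,'s27')
d=read_camera('wrist');save(d,'w27')
E
```

```text
t 39.0 tcp [0.5444 0.1681 0.1334] yaw 2.4203 q6 -0.638 op 0.0213 F [  5.4  -7.  -10.8] tilt [ 0.0019 -0.0023 -1.    ]
linear tool cm [-5.28 -8.89  4.96] rows 2 each [-2.639 -4.444  2.482]
turn z deg -17.57 rows 2 each -8.787
[-1.05477828 -0.99764995  0.1053117 ]
```

View pics/s27.png

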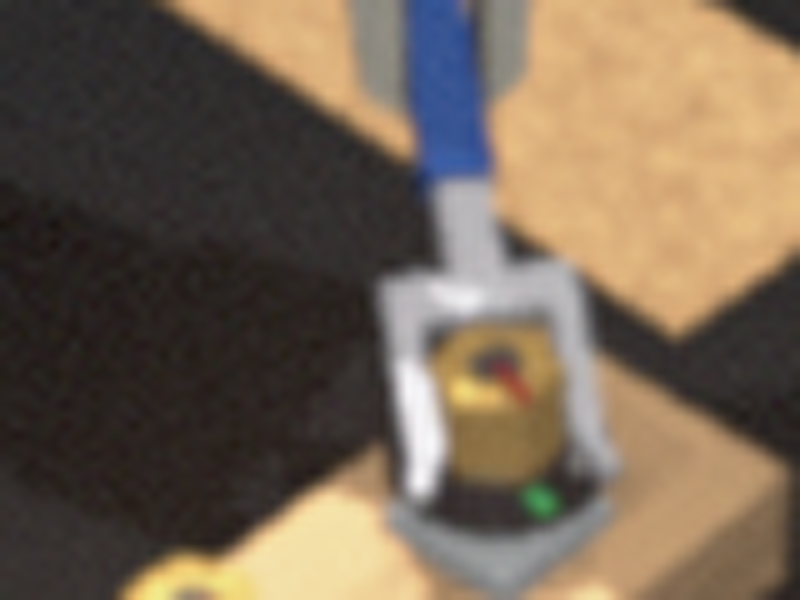

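View pics/w27.png

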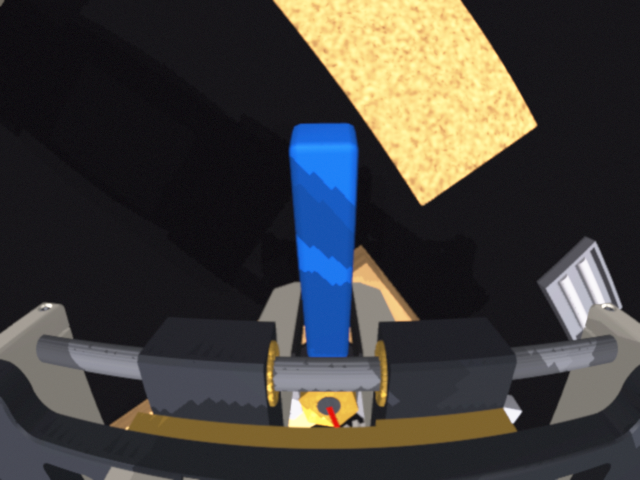

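The spanner jammed on the hex. The handle has pitched up and a 7–8 N load shows, so the adapter may be partly lifted. I reverse the lift right away.

{"method": "drive_tool", "body": {
  "plan": [
    {"claw": 1, "linear": [0, 0, 1], "angular": [0, 0, 0]},
    {"claw": 1, "linear": [0, 0, 1], "angular": [0, 0, 0]},
    {"claw": 1, "linear": [0, 0, 1], "angular": [0, 0, 0]},
    {"claw": 1, "linear": [0, 0, 1], "angular": [0, 0, 0]},
    {"claw": 1, "linear": [0, 0, 0.5], "angular": [0, 0, 0]},
    {"claw": 1, "linear": [0, 0, 0], "angular": [0, 0, 0]}
  ]
}}

```text
t: 39.85
tool_pos: [0.542, 0.1711, 0.0876]
orientation: [-1.105, -2.938, -0.001]
force: [-7.1, 3.4, 2.3]
opening: 0.0216
```

```bash
python3 - <<'E'
from h import *
go(0.5254,0.0664,0.084,2.727); s=read_state();print(s['wrist_torque'])
d=read_camera('scene');crop(d,260,195,80,60,10,'s28')
d=read_camera('wrist');save(d,'w28')
E
```

```text
t 39.85 tcp [0.542  0.1711 0.0876] yaw 2.422 q6 -0.638 op 0.0216 F [-7.1  3.4  2.3] tilt [-0.0025  0.0015 -1.    ]
linear tool cm [-5.65 -8.96  0.35] rows 2 each [-2.825 -4.482  0.175]
turn z deg -17.48 rows 2 each -8.738
[0.21591134 0.87977654 0.07879725]
```

View pics/s28.png

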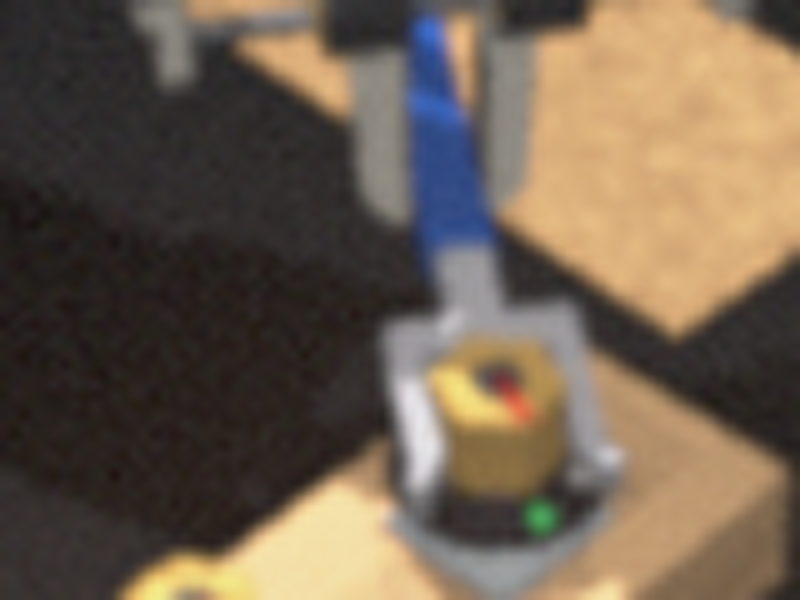

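View pics/w28.png

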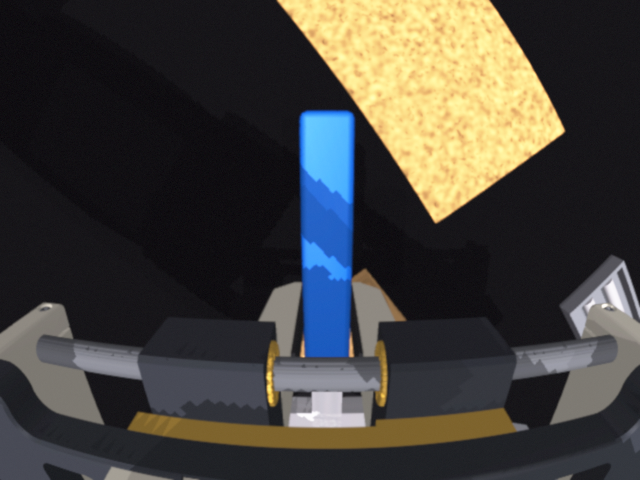

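```bash
cat >> h.py <<'E'
def overlay(d,c,nutang,name,box,k=10,dz=-.0036,dx=-.015,fish=False,syaw=None,off=(0,0)):
    s=read_state(); y=yawx(s)[0]+np.pi if syaw is None else syaw
    T=s['tool_pos']; u=np.array([np.cos(y),np.sin(y)]); v=np.array([-u[1],u[0]])
    u0,v0,w,h=box
    im=cv2.resize(d['pixels'][v0:v0+h,u0:u0+w],None,fx=k,fy=k,interpolation=cv2.INTER_CUBIC)
    def L(P,col):
        p=(proj(d,P,fish)-[u0,v0]+.5+np.array(off))*k
        for a,b in zip(p[:-1],p[1:]): cv2.line(im,tuple(int(i) for i in a),tuple(int(i) for i in b),col,1)
    sp=lambda X,Y,Z:[*(T[:2]+u*(X-dx)+v*Y),T[2]+dz+Z]
    L([sp(X,Y,.017) for X,Y in [(.116,.03),(.104,.0195),(.063,.0195),(.063,-.0195),(.104,-.0195),(.116,-.03)]],(255,0,255))
    L([sp(X,Y,.02) for X,Y in [(-.105,.011),(.02,.011),(.02,-.011),(-.105,-.011),(-.105,.011)]],(255,0,255))
    for na,col in zip(np.atleast_1d(nutang),[(0,255,255),(0,255,0),(255,255,255)]):
        R0=.0208; L([[c[0]+R0*np.cos(na+i*np.pi/3),c[1]+R0*np.sin(na+i*np.pi/3),.104] for i in range(7)],col)
        L([[*c,.104],[c[0]+R0*np.cos(na),c[1]+R0*np.sin(na),.104]],col)
    cv2.imwrite('pics/'+name+'.png',im[...,::-1])
E
python3 - <<'E'
from h import *
d=read_camera('scene')
overlay(d,(.618,.104),[-.412],'o1',(270,200,70,52),11)
E
```

```text
(no output)
```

View pics/o1.png

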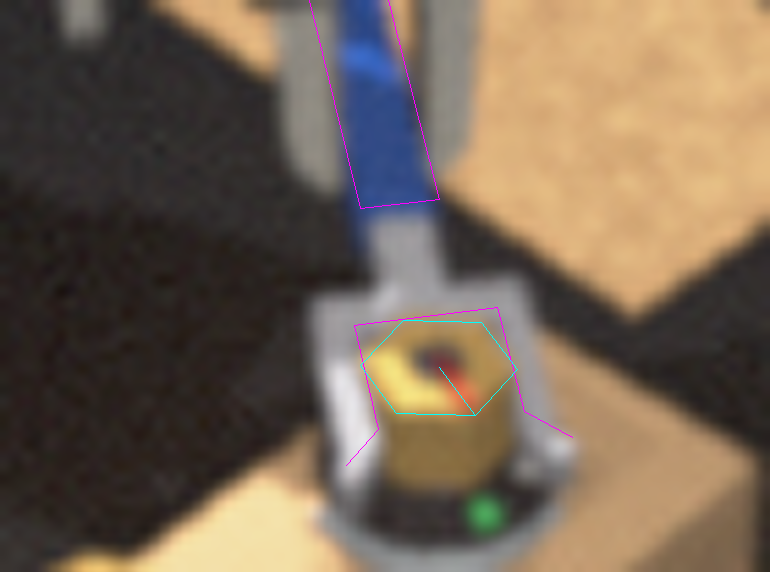

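The jam comes from friction on the over-torqued hex. I pull the spanner out along its axis while turning back slightly, and any lost free run can be made up with the fingers afterwards.

{"method": "drive_tool", "body": {
  "plan": [
    {"claw": 1, "linear": [0.3, -0.2, 0.3], "angular": [0, 0, -1]},
    {"claw": 1, "linear": [1, -0.2, 0], "angular": [0, 0, -1.5]},
    {"claw": 1, "linear": [1, -0.2, 0], "angular": [0, 0, -1.5]},
    {"claw": 1, "linear": [1, 0, 0], "angular": [0, 0, 0]},
    {"claw": 1, "linear": [1, 0, 0], "angular": [0, 0, 0]},
    {"claw": 1, "linear": [0, 0, 0], "angular": [0, 0, 0]}
  ]
}}

```text
t: 40.75
tool_pos: [0.505, 0.1928, 0.0844]
orientation: [-1.002, -2.977, -0.0]
force: [0.1, -0.1, -2.1]
opening: 0.0218
```

```bash
python3 - <<'E'
from h import *
go(0.5254,0.0664,0.084,2.727); s=read_state();print(s['wrist_torque'])
d=read_camera('scene');crop(d,260,195,80,60,10,'s29')
d=read_camera('wrist');save(d,'w29')
E
```

```text
t 40.75 tcp [0.505  0.1928 0.0844] yaw 2.4923 q6 -0.652 op 0.0218 F [ 0.1 -0.1 -2.1] tilt [-7.e-04  4.e-04 -1.e+00]
linear tool cm [-9.26 -8.84  0.03] rows 3 each [-3.088 -2.945  0.01 ]
turn z deg -13.45 rows 2 each -6.724
[ 0.00128059 -0.12087524  0.01800104]
```

View pics/s29.png

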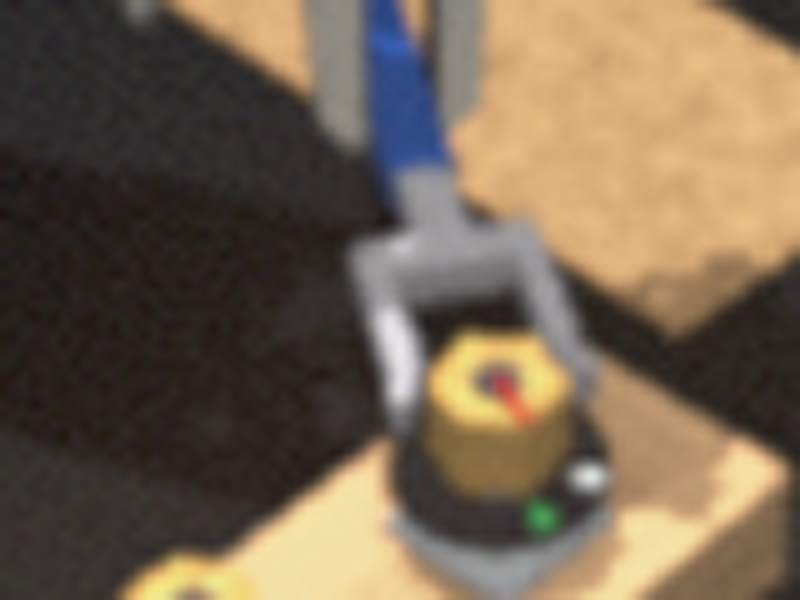

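View pics/w29.png

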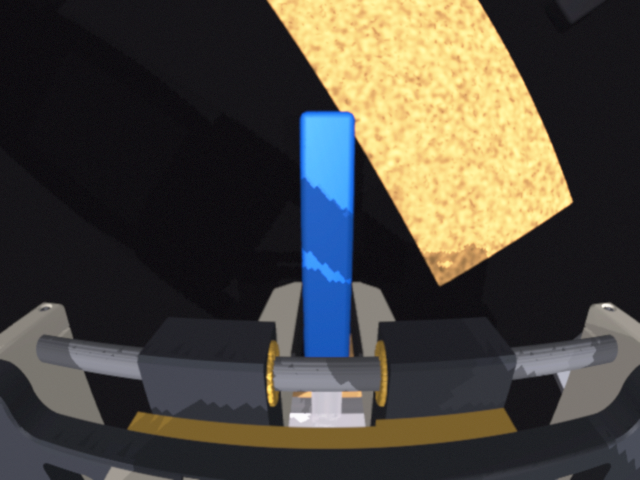

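Nut A's red line points at its green tick and the spanner is free. Now to nut B.

{"method": "drive_tool", "body": {
  "plan": [
    {"claw": 1, "linear": [2, 0, 0], "angular": [0, 0, 0]},
    {"claw": 1, "linear": [2.5, 0, 0], "angular": [0, 0, 0]},
    {"claw": 1, "linear": [0, 0, -3], "angular": [0, 0, 0]},
    {"claw": 1, "linear": [0, 0, -3], "angular": [0, 0, 0]},
    {"claw": 1, "linear": [0, 0, 0], "angular": [0, 0, -10]},
    {"claw": 1, "linear": [0, 0, 0], "angular": [0, 0, -10]},
    {"claw": 1, "linear": [0, 0, 0], "angular": [0, 0, -10]},
    {"claw": 1, "linear": [0, 0, 0], "angular": [0, 0, -10]},
    {"claw": 1, "linear": [0, 0, 0], "angular": [0, 0, -10]},
    {"claw": 1, "linear": [0, 0, 0], "angular": [0, 0, -9.4]},
    {"claw": 1, "linear": [0, 0, 0], "angular": [0, 0, 0]}
  ]
}}

```text
t: 42.22
tool_pos: [0.4695, 0.2196, 0.1445]
orientation: [0.602, -3.083, -0.0]
force: [-0.1, -0.4, -2.6]
opening: 0.0214
```

```bash
python3 - <<'E'
from h import *
go(0.4534,-0.085,0.144,-2.7536)
E
```

```text
t 42.23 tcp [0.4695 0.2196 0.1445] yaw -2.7561 q6 -1.618 op 0.0214 F [-0.1 -0.4 -2.6] tilt [-3.e-04  1.e-04 -1.e+00]
linear tool cm [ 12.95 -27.62   0.05] rows 6 each [ 2.158 -4.604  0.009]
turn z deg -0.14 rows 1 each -0.144
```

{"method": "drive_tool", "body": {
  "plan": [
    {"claw": 1, "linear": [2.16, -4.6, 0], "angular": [0, 0, 0]},
    {"claw": 1, "linear": [2.16, -4.6, 0], "angular": [0, 0, 0]},
    {"claw": 1, "linear": [2.16, -4.6, 0], "angular": [0, 0, 0]},
    {"claw": 1, "linear": [2.16, -4.6, 0], "angular": [0, 0, 0]},
    {"claw": 1, "linear": [2.16, -4.6, 0], "angular": [0, 0, 0]},
    {"claw": 1, "linear": [2.16, -4.6, 0], "angular": [0, 0, 0]},
    {"claw": 1, "linear": [0, 0, 0], "angular": [0, 0, 0]},
    {"claw": 1, "linear": [0, 0, 3], "angular": [0, 0, 0]},
    {"claw": 1, "linear": [0, 0, 2], "angular": [0, 0, 0]},
    {"claw": 1, "linear": [0, 0, 1], "angular": [0, 0, 0]},
    {"claw": 1, "linear": [0, 0, 0], "angular": [0, 0, 0]},
    {"claw": 1, "linear": [0, 0, 0], "angular": [0, 0, 0]}
  ]
}}

```text
t: 43.72
tool_pos: [0.4548, -0.0851, 0.0856]
orientation: [-0.602, 3.082, -0.001]
force: [-0.0, -0.1, -2.7]
opening: 0.0216
```

```bash
python3 - <<'E'
from h import *
go(0.5182,-0.0585,0.084,-2.7536)
d=read_camera('scene');overlay(d,(.6108,-.0207),[.388],'o2',(225,215,100,75),8)
E
```

```text
t 43.73 tcp [ 0.4548 -0.0851  0.0856] yaw -2.7556 q6 -2.253 op 0.0216 F [-0.  -0.1 -2.7] tilt [ 1.4e-03 -3.0e-04 -1.0e+00]
linear tool cm [-6.88  0.08  0.17] rows 2 each [-3.44   0.039  0.084]
turn z deg -0.11 rows 1 each -0.114
```

View pics/o2.png

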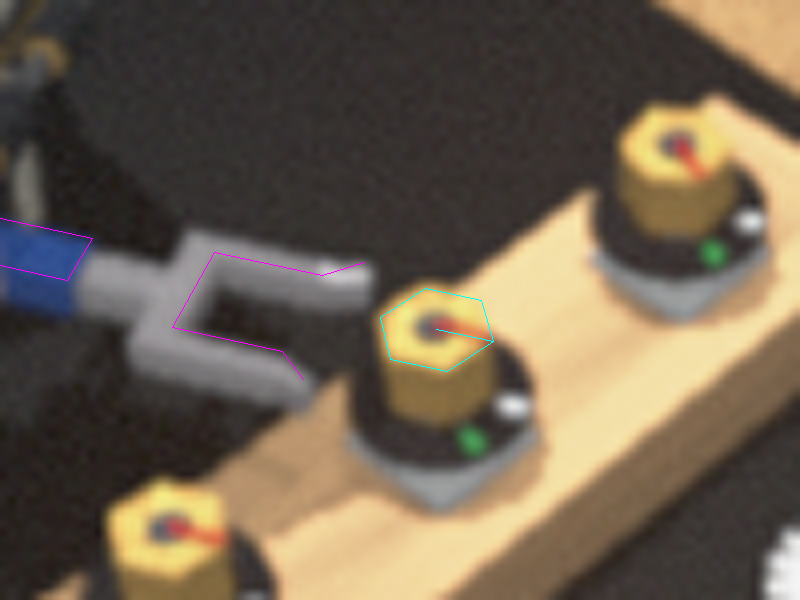

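The model overlay fits the spanner and nut B well, and nut A's red line points at its green tick. I insert on nut B.

{"method": "drive_tool", "body": {
  "plan": [
    {"claw": 1, "linear": [-2, 0.05, 0.1], "angular": [0, 0, 0]},
    {"claw": 1, "linear": [-1, 0, 0], "angular": [0, 0, 0]},
    {"claw": 1, "linear": [-1, 0, 0], "angular": [0, 0, 0]},
    {"claw": 1, "linear": [-1, 0, 0], "angular": [0, 0, 0]},
    {"claw": 1, "linear": [-1, 0, 0], "angular": [0, 0, 0]},
    {"claw": 1, "linear": [-0.8, 0, 0], "angular": [0, 0, 0]},
    {"claw": 1, "linear": [0, 0, 0], "angular": [0, 0, 0]},
    {"claw": 1, "linear": [0, 0, 0], "angular": [0, 0, 0]}
  ]
}}

```text
t: 44.78
tool_pos: [0.5166, -0.0592, 0.0835]
orientation: [0.603, -3.083, -0.0]
force: [-0.1, 1.0, -2.8]
opening: 0.0218
```

```bash
python3 - <<'E'
from h import *
go(0.5182,-0.0585,0.084,-2.7536)
d=read_camera('scene');overlay(d,(.6108,-.0207),[.388],'o3',(240,225,80,60),10)
E
```

```text
t 44.77 tcp [ 0.5166 -0.0592  0.0835] yaw -2.7553 q6 -2.17 op 0.0218 F [-0.1  1.  -2.8] tilt [-5.e-04  0.e+00 -1.e+00]
linear tool cm [-0.18  0.01 -0.05] rows 1 each [-0.179  0.006 -0.054]
turn z deg -0.1 rows 1 each -0.1
```

View pics/o3.png

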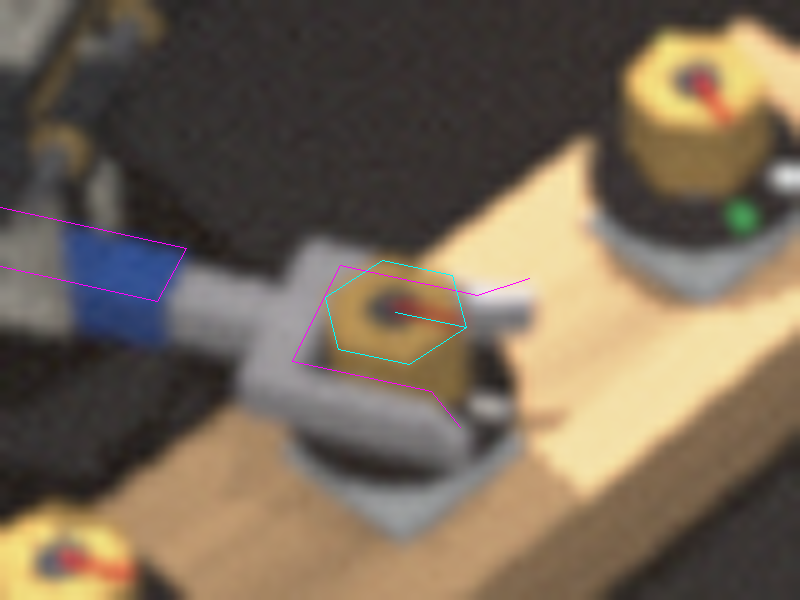

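{"method": "drive_tool", "body": {
  "plan": [
    {"claw": 1, "linear": [-0.1, 0, 0], "angular": [0, 0, 0]},
    {"claw": 1, "linear": [-0.055, 1.056, 0], "angular": [0, 0, 6]},
    {"claw": 1, "linear": [-0.055, 1.056, 0], "angular": [0, 0, 6]},
    {"claw": 1, "linear": [-0.055, 1.056, 0], "angular": [0, 0, 6]},
    {"claw": 1, "linear": [-0.055, 1.056, 0], "angular": [0, 0, 6]},
    {"claw": 1, "linear": [-0.055, 1.056, 0], "angular": [0, 0, 6]},
    {"claw": 1, "linear": [-0.055, 1.056, 0], "angular": [0, 0, 6]},
    {"claw": 1, "linear": [-0.055, 1.056, 0], "angular": [0, 0, 6]},
    {"claw": 1, "linear": [-0.055, 1.056, 0], "angular": [0, 0, 6]},
    {"claw": 1, "linear": [-0.055, 1.056, 0], "angular": [0, 0, 6]},
    {"claw": 1, "linear": [-0.055, 1.056, 0], "angular": [0, 0, 6]},
    {"claw": 1, "linear": [0, 0, 0], "angular": [0, 0, 0]}
  ]
}}

```text
t: 46.32
tool_pos: [0.5316, 0.0411, 0.0836]
orientation: [1.018, 2.972, -0.001]
force: [0.4, -2.3, -2.1]
opening: 0.0213
```

```bash
python3 - <<'E'
from h import *
go(0.5182,-0.0585,0.084,-2.7536);print(read_state()['wrist_torque'])
d=read_camera('scene');overlay(d,(.6108,-.0207),[-.412,-.26],'o4',(250,225,64,48),12)
E
```

```text
t 46.33 tcp [0.5316 0.0411 0.0836] yaw 2.4818 q6 -0.929 op 0.0213 F [ 0.4 -2.3 -2.1] tilt [-2.e-04 -6.e-04 -1.e+00]
linear tool cm [-5.05 -8.69 -0.04] rows 2 each [-2.525 -4.346 -0.018]
turn z deg -60.03 rows 6 each -10.006
[-0.2934747  -0.16243172  0.15830855]
```

View pics/o4.png

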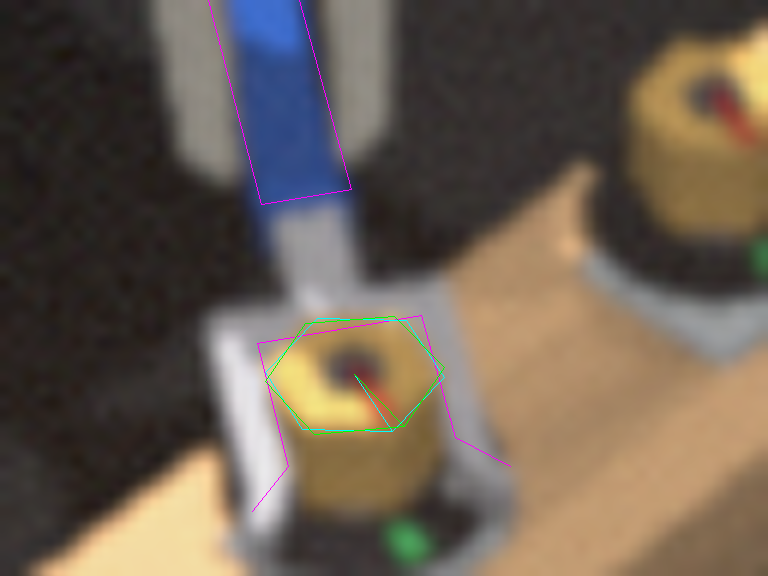

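Nut B's red line sits close to its green tick, in the same direction as nut A's. I withdraw the way I did before.

{"method": "drive_tool", "body": {
  "plan": [
    {"claw": 1, "linear": [0, 0.18, 0], "angular": [0, 0, 1]},
    {"claw": 1, "linear": [0.8, -0.2, 0], "angular": [0, 0, -1.5]},
    {"claw": 1, "linear": [1, -0.2, 0], "angular": [0, 0, -1.5]},
    {"claw": 1, "linear": [1, -0.2, 0], "angular": [0, 0, -1.5]},
    {"claw": 1, "linear": [1, 0, 0], "angular": [0, 0, 0]},
    {"claw": 1, "linear": [1, 0, 0], "angular": [0, 0, 0]},
    {"claw": 1, "linear": [1, 0, 0], "angular": [0, 0, 0]},
    {"claw": 1, "linear": [2, 0, 0], "angular": [0, 0, 0]},
    {"claw": 1, "linear": [0, 0, 0], "angular": [0, 0, 0]}
  ]
}}

```text
t: 47.5
tool_pos: [0.4644, 0.0839, 0.0834]
orientation: [-0.926, -3.001, -0.0]
force: [0.8, -0.4, -2.9]
opening: 0.0217
```

```bash
python3 - <<'E'
from h import *
go(0.4466,-0.2096,0.144,-2.7536);print(read_state()['wrist_torque'])
d=read_camera('scene');overlay(d,(.6108,-.0207),[-.412,-.26],'o5',(235,215,80,60),10)
d=read_camera('wrist');save(d,'w30')
E
```

```text
t 47.5 tcp [0.4644 0.0839 0.0834] yaw 2.543 q6 -0.902 op 0.0217 F [ 0.8 -0.4 -2.9] tilt [-6.e-04  2.e-04 -1.e+00]
linear tool cm [-15.06 -25.25  -6.07] rows 6 each [-2.511 -4.209 -1.011]
turn z deg -56.53 rows 6 each -9.421
[-0.02801821 -0.17478003  0.04370176]
```

View pics/o5.png

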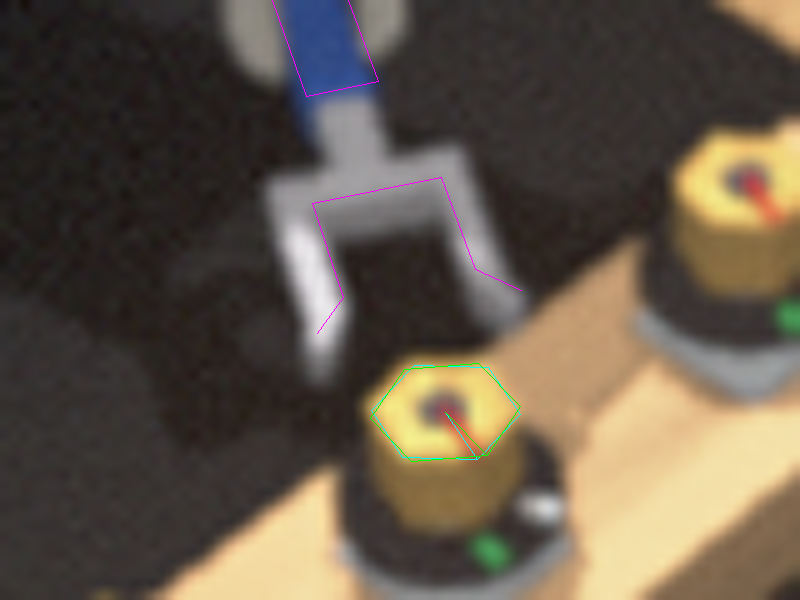

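View pics/w30.png

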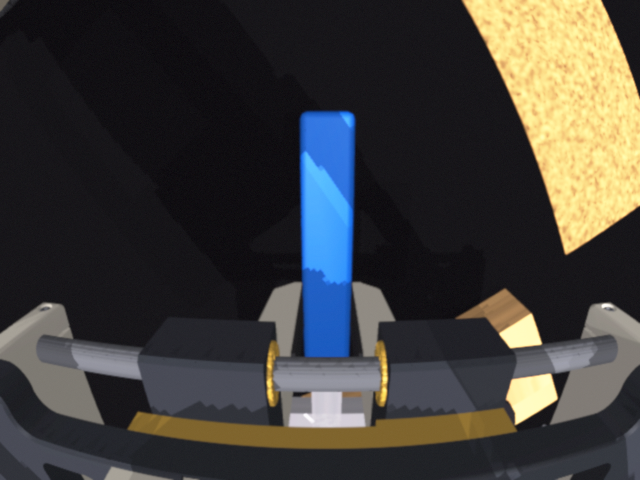

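{"method": "drive_tool", "body": {
  "plan": [
    {"claw": 1, "linear": [0, 0, -3], "angular": [0, 0, 0]},
    {"claw": 1, "linear": [0, 0, -3], "angular": [0, 0, 0]},
    {"claw": 1, "linear": [0, 0, 0], "angular": [0, 0, -9.5]},
    {"claw": 1, "linear": [0, 0, 0], "angular": [0, 0, -9.4]},
    {"claw": 1, "linear": [0, 0, 0], "angular": [0, 0, -9.4]},
    {"claw": 1, "linear": [0, 0, 0], "angular": [0, 0, -9.4]},
    {"claw": 1, "linear": [0, 0, 0], "angular": [0, 0, -9.4]},
    {"claw": 1, "linear": [0, 0, 0], "angular": [0, 0, -9.4]},
    {"claw": 1, "linear": [0, 0, 0], "angular": [0, 0, 0]},
    {"claw": 1, "linear": [0, 0, 0], "angular": [0, 0, 0]}
  ]
}}

```text
t: 48.85
tool_pos: [0.4658, 0.0829, 0.1437]
orientation: [-0.597, 3.084, -0.0]
force: [0.8, -0.6, -2.4]
opening: 0.0215
```

```bash
python3 - <<'E'
from h import *
go(0.4466,-0.2096,0.144,-2.7536)
E
```

```text
t 48.85 tcp [0.4658 0.0829 0.1437] yaw -2.7594 q6 -1.885 op 0.0215 F [ 0.8 -0.6 -2.4] tilt [ 2.e-04 -0.e+00 -1.e+00]
linear tool cm [ 12.69 -26.42  -0.03] rows 5 each [ 2.537 -5.285 -0.006]
turn z deg -0.33 rows 1 each -0.331
```

{"method": "drive_tool", "body": {
  "plan": [
    {"claw": 1, "linear": [2.54, -5.28, 0], "angular": [0, 0, -0.3]},
    {"claw": 1, "linear": [2.54, -5.28, 0], "angular": [0, 0, 0]},
    {"claw": 1, "linear": [2.54, -5.28, 0], "angular": [0, 0, 0]},
    {"claw": 1, "linear": [2.54, -5.28, 0], "angular": [0, 0, 0]},
    {"claw": 1, "linear": [2.54, -5.28, 0], "angular": [0, 0, 0]},
    {"claw": 1, "linear": [0, 0, 0], "angular": [0, 0, 0]},
    {"claw": 1, "linear": [0, 0, 3], "angular": [0, 0, 0]},
    {"claw": 1, "linear": [0, 0, 2], "angular": [0, 0, 0]},
    {"claw": 1, "linear": [0, 0, 1], "angular": [0, 0, 0]},
    {"claw": 1, "linear": [0, 0, 0], "angular": [0, 0, 0]},
    {"claw": 1, "linear": [0, 0, 0], "angular": [0, 0, 0]}
  ]
}}

```text
t: 50.22
tool_pos: [0.4492, -0.2095, 0.0847]
orientation: [-0.611, 3.081, -0.002]
force: [0.0, -0.4, -3.0]
opening: 0.0214
```

```bash
python3 - <<'E'
from h import *
go(0.5114,-0.183,0.084,-2.7536)
d=read_camera('scene');overlay(d,(.604,-.1452),[.388],'o6',(190,245,100,75),8)
E
```

```text
t 50.23 tcp [ 0.4492 -0.2095  0.0847] yaw -2.7503 q6 -2.502 op 0.0214 F [ 0.  -0.4 -3. ] tilt [ 1.3e-03 -7.0e-04 -1.0e+00]
linear tool cm [-6.76  0.08  0.07] rows 2 each [-3.38   0.039  0.037]
turn z deg 0.19 rows 1 each 0.192
```

View pics/o6.png

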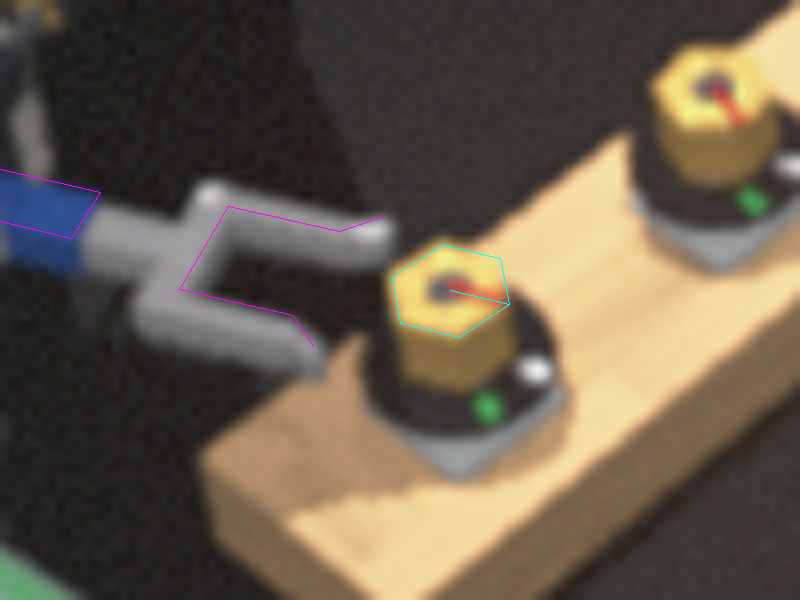

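{"method": "drive_tool", "body": {
  "plan": [
    {"claw": 1, "linear": [-2, 0.06, 0.1], "angular": [0, 0, 0.2]},
    {"claw": 1, "linear": [-1, 0, 0], "angular": [0, 0, 0]},
    {"claw": 1, "linear": [-1, 0, 0], "angular": [0, 0, 0]},
    {"claw": 1, "linear": [-1, 0, 0], "angular": [0, 0, 0]},
    {"claw": 1, "linear": [-1, 0, 0], "angular": [0, 0, 0]},
    {"claw": 1, "linear": [-0.8, 0, 0], "angular": [0, 0, 0]},
    {"claw": 1, "linear": [0, 0, 0], "angular": [0, 0, 0]},
    {"claw": 1, "linear": [0, 0, 0], "angular": [0, 0, 0]}
  ]
}}

```text
t: 51.28
tool_pos: [0.5111, -0.183, 0.0825]
orientation: [0.606, -3.083, -0.0]
force: [0.4, -0.2, -2.8]
opening: 0.0217
```

```bash
python3 - <<'E'
from h import *
go(0.5114,-0.183,0.084,-2.7536)
d=read_camera('scene');overlay(d,(.604,-.1452),[.388],'o7',(200,245,80,60),10)
E
```

```text
t 51.27 tcp [ 0.5111 -0.183   0.0825] yaw -2.7536 q6 -2.397 op 0.0217 F [ 0.4 -0.2 -2.8] tilt [-2.e-04  2.e-04 -1.e+00]
linear tool cm [-0.03 -0.01 -0.15] rows 1 each [-0.029 -0.012 -0.151]
turn z deg -0.0 rows 1 each -0.001
```

View pics/o7.png

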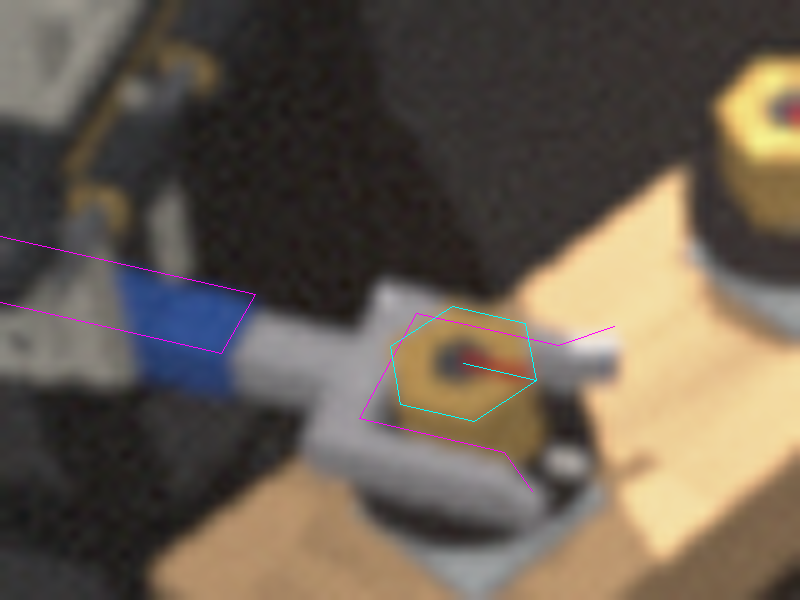

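{"method": "drive_tool", "body": {
  "plan": [
    {"claw": 1, "linear": [0.05, 0, -0.1], "angular": [0, 0, 0]},
    {"claw": 1, "linear": [-0.055, 1.056, 0], "angular": [0, 0, 6]},
    {"claw": 1, "linear": [-0.055, 1.056, 0], "angular": [0, 0, 6]},
    {"claw": 1, "linear": [-0.055, 1.056, 0], "angular": [0, 0, 6]},
    {"claw": 1, "linear": [-0.055, 1.056, 0], "angular": [0, 0, 6]},
    {"claw": 1, "linear": [-0.055, 1.056, 0], "angular": [0, 0, 6]},
    {"claw": 1, "linear": [-0.055, 1.056, 0], "angular": [0, 0, 6]},
    {"claw": 1, "linear": [-0.055, 1.056, 0], "angular": [0, 0, 6]},
    {"claw": 1, "linear": [-0.055, 1.056, 0], "angular": [0, 0, 6]},
    {"claw": 1, "linear": [-0.055, 1.056, 0], "angular": [0, 0, 6]},
    {"claw": 1, "linear": [-0.055, 1.056, 0], "angular": [0, 0, 6]},
    {"claw": 1, "linear": [0, 0, 0], "angular": [0, 0, 0]}
  ]
}}

```text
t: 52.82
tool_pos: [0.5246, -0.0835, 0.0839]
orientation: [1.015, 2.972, -0.001]
force: [-0.3, -3.4, -2.2]
opening: 0.0216
```

```bash
python3 - <<'E'
from h import *
go(0.5114,-0.183,0.084,-2.7536);print(read_state()['wrist_torque'])
d=read_camera('scene');overlay(d,(.604,-.1452),[-.412,-.2],'o8',(210,245,80,60),10)
E
```

```text
t 52.83 tcp [ 0.5246 -0.0835  0.0839] yaw 2.4836 q6 -1.166 op 0.0216 F [-0.3 -3.4 -2.2] tilt [ 6.e-04 -1.e-03 -1.e+00]
linear tool cm [-5.04 -8.68 -0.  ] rows 2 each [-2.520e+00 -4.342e+00 -1.000e-03]
turn z deg -59.93 rows 6 each -9.989
[-0.64727426 -0.26601211  0.13279085]
```

View pics/o8.png

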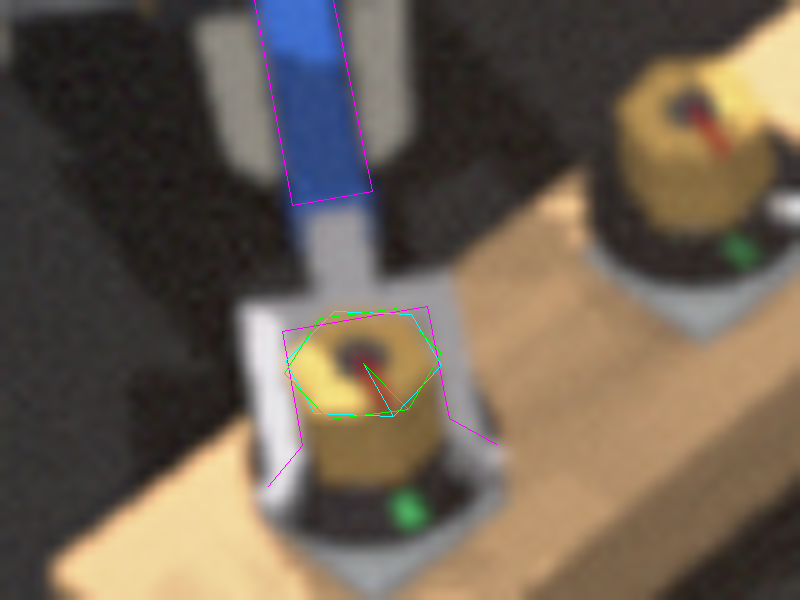

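Nut C is at its green tick. I withdraw and check all three before laying the spanner down.

{"method": "drive_tool", "body": {
  "plan": [
    {"claw": 1, "linear": [0, 0.18, 0], "angular": [0, 0, 1]},
    {"claw": 1, "linear": [0.8, -0.2, 0], "angular": [0, 0, -1.5]},
    {"claw": 1, "linear": [1, -0.2, 0], "angular": [0, 0, -1.5]},
    {"claw": 1, "linear": [1, -0.2, 0], "angular": [0, 0, -1.5]},
    {"claw": 1, "linear": [1, 0, 0], "angular": [0, 0, 0]},
    {"claw": 1, "linear": [1, 0, 0], "angular": [0, 0, 0]},
    {"claw": 1, "linear": [1, 0, 0], "angular": [0, 0, 0]},
    {"claw": 1, "linear": [2, 0, 0], "angular": [0, 0, 0]},
    {"claw": 1, "linear": [0, 0, -3], "angular": [0, 0, 0]},
    {"claw": 1, "linear": [0, 0, -4], "angular": [0, 0, 0]},
    {"claw": 1, "linear": [0, 0, 0], "angular": [0, 0, 0]}
  ]
}}

```text
t: 54.25
tool_pos: [0.4604, -0.0414, 0.1573]
orientation: [0.923, 2.996, 0.001]
force: [1.0, -0.1, -1.9]
opening: 0.0216
```

```bash
python3 - <<'E'
from h import *
go(0.37,0.05,0.16,-2.7536);print(read_state()['wrist_torque'])
d=read_camera('top');crop(d,265,205,190,75,4,'t4'); crop(d,170,205,290,170,2.75,'t5')
d=read_camera('scene');crop(d,205,215,130,98,6,'s31')
E
```

```text
t 54.25 tcp [ 0.4604 -0.0414  0.1573] yaw 2.5438 q6 -1.174 op 0.0216 F [ 1.  -0.1 -1.9] tilt [ 0.0066 -0.0011 -1.    ]
linear tool cm [12.62  2.47 -0.34] rows 3 each [ 4.206  0.824 -0.114]
turn z deg -56.48 rows 6 each -9.413
[-0.05023455 -0.19112711 -0.01366367]
```

View pics/t4.png

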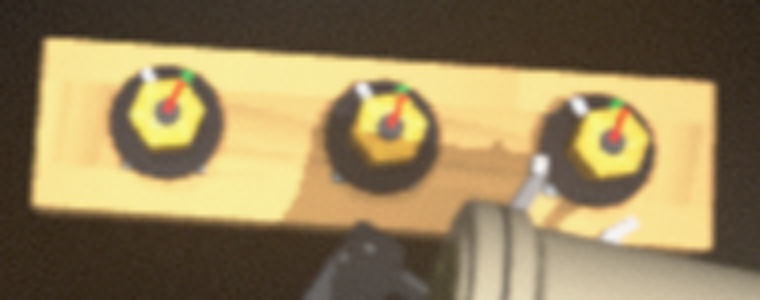

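View pics/s31.png

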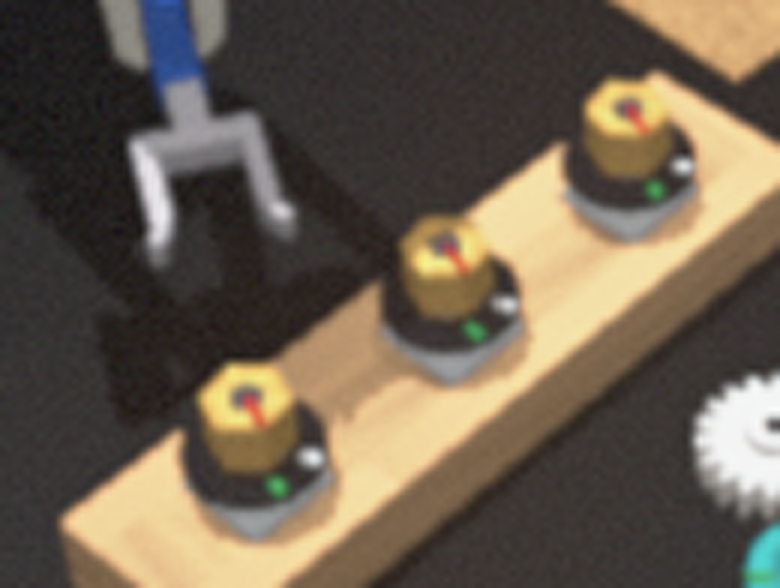

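```bash
python3 - <<'E'
from h import *
d=read_camera('top')
d2=d['pixels']
for C,G in [((.618,.104),(187,76)),((.6108,-.0207),(402,91)),((.604,-.1452),(617,105))]:
    u,v=proj(d,[[*C,.104]])[0]; u0,v0=int(u)-11,int(v)-11
    im=d2[v0:v0+23,u0:u0+23].astype(float)
    w=np.clip(im[...,0]-1.5*im[...,1]-0,0,None)*(im[...,0]>90)
    ys,xs=np.nonzero(w>0); ww=w[ys,xs]; P=onz(d,np.c_[xs+u0,ys+v0],.104)[:,:2]
    m=(P*ww[:,None]).sum(0)/ww.sum(); X=P-m; e,V=np.linalg.eigh((X*ww[:,None]).T@X); a=V[:,1]; a=a*np.sign(a[0])
    print(len(xs),'axis angle',np.arctan2(a[1],a[0]).round(3),'from centre',np.arctan2(*(m-C)[::-1]).round(3))
E
```

```text
18 axis angle -0.465 from centre -0.31
17 axis angle -0.437 from centre -0.343
20 axis angle -0.411 from centre -0.363
```

All three red lines lie at the green ticks within measurement error. I lay the spanner back on the mat.

{"method": "drive_tool", "body": {
  "plan": [
    {"claw": 1, "linear": [0, 0, 0], "angular": [0, 0, -9.5]},
    {"claw": 1, "linear": [0, 0, 0], "angular": [0, 0, -9.5]},
    {"claw": 1, "linear": [0, 0, 0], "angular": [0, 0, -9.4]},
    {"claw": 1, "linear": [0, 0, 0], "angular": [0, 0, 0]}
  ]
}}

```text
t: 54.9
tool_pos: [0.457, -0.0411, 0.1518]
orientation: [-0.162, -3.134, -0.001]
force: [-0.2, 0.0, -1.3]
opening: 0.0215
```

```bash
python3 - <<'E'
from h import *
go(0.436,0.321,0.157,3.04)
E
```

```text
t 54.9 tcp [ 0.457  -0.0411  0.1518] yaw 3.0381 q6 -1.669 op 0.0215 F [-0.2  0.  -1.3] tilt [-3.e-03  7.e-04 -1.e+00]
linear tool cm [ 5.84 35.8  -0.49] rows 7 each [ 0.834  5.115 -0.07 ]
turn z deg -0.11 rows 1 each -0.111
```

{"method": "drive_tool", "body": {
  "plan": [
    {"claw": 1, "linear": [0.83, 5.11, 0], "angular": [0, 0, 0]},
    {"claw": 1, "linear": [0.83, 5.11, 0], "angular": [0, 0, 0]},
    {"claw": 1, "linear": [0.83, 5.11, 0], "angular": [0, 0, 0]},
    {"claw": 1, "linear": [0.83, 5.11, 0], "angular": [0, 0, 0]},
    {"claw": 1, "linear": [0.83, 5.11, 0], "angular": [0, 0, 0]},
    {"claw": 1, "linear": [0.83, 5.11, 0], "angular": [0, 0, 0]},
    {"claw": 1, "linear": [0.83, 5.11, 0], "angular": [0, 0, 0]},
    {"claw": 1, "linear": [0, 0, 0], "angular": [0, 0, 0]},
    {"claw": 1, "linear": [0, 0, 5], "angular": [0, 0, 0]},
    {"claw": 1, "linear": [0, 0, 5], "angular": [0, 0, 0]},
    {"claw": 1, "linear": [0, 0, 2.5], "angular": [0, 0, 0]},
    {"claw": 1, "linear": [0, 0, 0], "angular": [0, 0, 0]}
  ]
}}

```text
t: 56.4
tool_pos: [0.4345, 0.318, 0.0254]
orientation: [-0.166, -3.132, 0.006]
force: [-0.3, -0.5, -2.9]
opening: 0.0214
```

{"method": "drive_tool", "body": {
  "plan": [
    {"claw": 1, "linear": [0, 0, 0], "angular": [0, 0, 0]},
    {"claw": 1, "linear": [0, 0, 0], "angular": [0, 0, 0]}
  ]
}}

```text
t: 56.65
tool_pos: [0.4384, 0.3209, 0.0306]
orientation: [0.162, 3.135, 0.003]
force: [0.4, -0.4, -1.9]
opening: 0.0218
```

```bash
python3 - <<'E'
from h import *
go(0.436,0.321,0.008,3.04)
d=read_camera('wrist');save(d,'w32')
d=read_camera('scene');crop(d,230,150,160,120,5,'s32')
E
```

```text
t 56.65 tcp [0.4384 0.3209 0.0306] yaw 3.0382 q6 -0.93 op 0.0218 F [ 0.4 -0.4 -1.9] tilt [ 0.0027  0.0016 -1.    ]
linear tool cm [ 0.25 -0.02  2.26] rows 1 each [ 0.248 -0.023  2.259]
turn z deg -0.11 rows 1 each -0.105
```

View pics/s32.png

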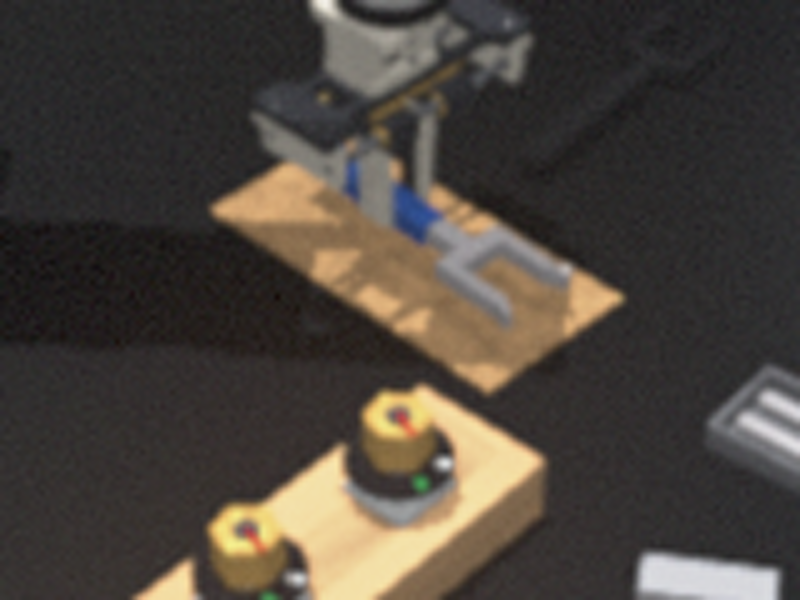

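Over the mat and level. I lower until it touches, then release.

{"method": "drive_tool", "body": {
  "plan": [
    {"claw": 1, "linear": [0.2, 0, 1.2], "angular": [0, 0, 0]},
    {"claw": 1, "linear": [0, 0, 0.6], "angular": [0, 0, 0]},
    {"claw": 1, "linear": [0, 0, 0.3], "angular": [0, 0, 0]},
    {"claw": 1, "linear": [0, 0, 0], "angular": [0, 0, 0]},
    {"claw": 1, "linear": [0, 0, 0], "angular": [0, 0, 0]}
  ]
}}

```text
t: 57.38
tool_pos: [0.4348, 0.3206, 0.008]
orientation: [-0.161, -3.137, 0.0]
force: [-3.9, -1.4, 5.8]
opening: 0.0214
```

```bash
python3 - <<'E'
from h import *
go(0.436,0.321,0.007,3.04)
E
```

```text
t 57.38 tcp [0.4348 0.3206 0.008 ] yaw 3.0391 q6 -0.928 op 0.0214 F [-3.9 -1.4  5.8] tilt [-5.e-04 -2.e-04 -1.e+00]
linear tool cm [-0.11  0.05  0.1 ] rows 1 each [-0.114  0.051  0.096]
turn z deg -0.05 rows 1 each -0.05
```

{"method": "drive_tool", "body": {
  "plan": [
    {"claw": 0, "linear": [0, 0, -0.05], "angular": [0, 0, 0]},
    {"claw": 0, "linear": [0, 0, 0], "angular": [0, 0, 0]},
    {"claw": 0, "linear": [0, 0, 0], "angular": [0, 0, 0]},
    {"claw": 0, "linear": [0, 0, 0], "angular": [0, 0, 0]},
    {"claw": 0, "linear": [0, 0, 0], "angular": [0, 0, 0]},
    {"claw": 0, "linear": [0, 0, 0], "angular": [0, 0, 0]},
    {"claw": 0, "linear": [0, 0, -3], "angular": [0, 0, 0]},
    {"claw": 0, "linear": [0, 0, -5], "angular": [0, 0, 0]},
    {"claw": 0, "linear": [0, 0, -5], "angular": [0, 0, 0]},
    {"claw": 0, "linear": [0, 0, -5], "angular": [0, 0, 0]},
    {"claw": 0, "linear": [0, 0, 0], "angular": [0, 0, 0]}
  ]
}}

```text
t: 58.75
tool_pos: [0.4377, 0.3222, 0.1938]
orientation: [0.161, 3.13, 0.008]
force: [-0.2, 0.4, -0.1]
opening: 0.0928
```

```bash
python3 - <<'E'
from h import *
go(0.61,-0.02,0.21,2.9)
d=read_camera('wrist');save(d,'w33')
h=0
E
```

```text
t 58.75 tcp [0.4377 0.3222 0.1938] yaw 3.039 q6 -0.928 op 0.0928 F [-0.2  0.4 -0.1] tilt [ 0.0081  0.0049 -1.    ]
linear tool cm [-20.65 -32.27  -1.65] rows 7 each [-2.95  -4.609 -0.235]
turn z deg 7.97 rows 1 each 7.966
```

View pics/w33.png

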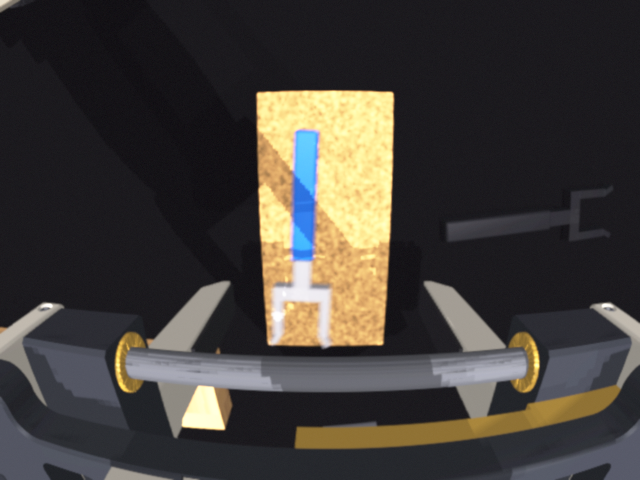

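The spanner lies on the mat, somewhat left of its middle. I measure that, and then check the nuts from above.

```bash
python3 - <<'E'
from h import *
d=read_camera('wrist')
h=onz(d,[[307,131],[303,260]],.023,True); t=onz(d,[[274,346],[325,347]],.020,True).mean(0)
u=h[1]-h[0]; print(h,t,'yaw',np.arctan2(u[1],u[0]), 'len',np.linalg.norm(u)); u/=np.linalg.norm(u)
o=h[0]+u*.105; print('origin',o,'dist mat',np.linalg.norm(o[:2]-[.451,.3196]))
E
```

```text
[[0.35206588 0.31223371 0.023     ]
 [0.47101217 0.29483104 0.023     ]] [0.56859682 0.27828235 0.02      ] yaw -0.14527624484560137 len 0.1202126155207744
origin [0.45595981 0.2970333  0.023     ] dist mat 0.023105311634428215
```

The spanner is 23 mm from the mat's middle with a yaw error under 0.05 rad, which is inside the limits. Next I inspect the nuts from above.

```bash
python3 - <<'E'
from h import *
go(0.55,-0.02,0.25,3.04)
E
```

```text
t 58.85 tcp [0.4353 0.3207 0.1885] yaw 3.0391 q6 -0.928 op 0.0927 F [-1.1 -0.2 -0.5] tilt [ 1.1e-03  7.0e-04 -1.0e+00]
linear tool cm [-14.9  -32.71  -6.16] rows 7 each [-2.129 -4.674 -0.88 ]
turn z deg -0.05 rows 1 each -0.053
```

{"method": "drive_tool", "body": {
  "plan": [
    {"claw": 0, "linear": [-2.13, -4.67, -0.88], "angular": [0, 0, 0]},
    {"claw": 0, "linear": [-2.13, -4.67, -0.88], "angular": [0, 0, 0]},
    {"claw": 0, "linear": [-2.13, -4.67, -0.88], "angular": [0, 0, 0]},
    {"claw": 0, "linear": [-2.13, -4.67, -0.88], "angular": [0, 0, 0]},
    {"claw": 0, "linear": [-2.13, -4.67, -0.88], "angular": [0, 0, 0]},
    {"claw": 0, "linear": [-2.13, -4.67, -0.88], "angular": [0, 0, 0]},
    {"claw": 0, "linear": [-2.13, -4.67, -0.88], "angular": [0, 0, 0]},
    {"claw": 0, "linear": [0, 0, 0], "angular": [0, 0, 0]},
    {"claw": 0, "linear": [0, 0, 0], "angular": [0, 0, 0]}
  ]
}}

```text
t: 59.98
tool_pos: [0.5489, -0.0196, 0.2477]
orientation: [-0.162, -3.134, -0.001]
force: [0.5, 0.1, -0.3]
opening: 0.0928
```

```bash
python3 - <<'E'
from h import *
go(0.55,-0.02,0.25,3.04)
d=read_camera('wrist');save(d,'w34')
p=proj(d,[[.618,.104,.104],[.6108,-.0207,.104],[.604,-.1452,.104]],True);print(p)
ims=[cv2.resize(d['pixels'][int(v)-22:int(v)+23,int(u)-22:int(u)+23],None,fx=5.8,fy=5.8,interpolation=cv2.INTER_CUBIC) for u,v in p]
cv2.imwrite('pics/w35.png',np.hstack(ims)[...,::-1])
E
```

```text
t 59.98 tcp [ 0.5489 -0.0196  0.2477] yaw 3.0383 q6 -1.597 op 0.0928 F [ 0.5  0.1 -0.3] tilt [-3.3e-03  9.0e-04 -1.0e+00]
linear tool cm [-0.11 -0.03 -0.23] rows 1 each [-0.11  -0.03  -0.233]
turn z deg -0.1 rows 1 each -0.098
[[464.56757497 287.27443247]
 [333.36431578 295.27587698]
 [202.25618844 299.16285828]]
```

View pics/w35.png

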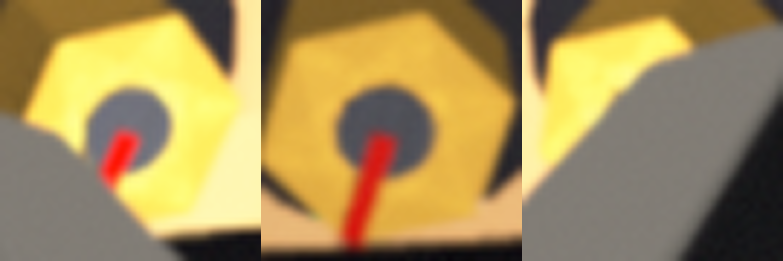

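{"method": "drive_tool", "body": {
  "plan": [
    {"claw": 0, "linear": [-4, -0.4, 0], "angular": [0, 0, 0]},
    {"claw": 0, "linear": [-4, -0.4, 0], "angular": [0, 0, 0]},
    {"claw": 0, "linear": [0, 0, 0], "angular": [0, 0, 0]},
    {"claw": 0, "linear": [0, 0, 0], "angular": [0, 0, 0]}
  ]
}}

```text
t: 60.52
tool_pos: [0.6279, -0.0346, 0.2489]
orientation: [-0.158, -3.136, -0.001]
force: [0.2, 0.4, 0.1]
opening: 0.0932
```

```bash
python3 - <<'E'
from h import *
go(0.55,-0.02,0.25,3.04)
d=read_camera('wrist')
C=np.array([[.618,.104,.104],[.6108,-.0207,.104],[.604,-.1452,.104]])
p=proj(d,C,True)
ims=[]
for (u,v),c in zip(p,C):
    u0,v0=int(u)-22,int(v)-22
    raw=d['pixels'][v0:v0+45,u0:u0+45]; ims.append(cv2.resize(raw,None,fx=5.8,fy=5.8,interpolation=cv2.INTER_CUBIC))
    im=raw.astype(float); w=np.clip(im[...,0]-2.2*im[...,1],0,None)*(im[...,0]>90)
    ys,xs=np.nonzero(w>20); P=onz(d,np.c_[xs+u0,ys+v0],.104,True)[:,:2]; X=P-P.mean(0)
    a=np.linalg.eigh(X.T@X)[1][:,1]; a*=np.sign(a[0]); print(len(xs),'line angle',np.arctan2(a[1],a[0]).round(3))
cv2.imwrite('pics/w36.png',np.hstack(ims)[...,::-1])
E
```

```text
t 60.52 tcp [ 0.6279 -0.0346  0.2489] yaw 3.0407 q6 -1.607 op 0.0932 F [0.2 0.4 0.1] tilt [-1.7e-03  4.0e-04 -1.0e+00]
linear tool cm [ 7.9   0.67 -0.09] rows 2 each [ 3.948  0.336 -0.046]
turn z deg 0.04 rows 1 each 0.038
77 line angle -0.435
81 line angle -0.389
76 line angle -0.362
```

View pics/w36.png

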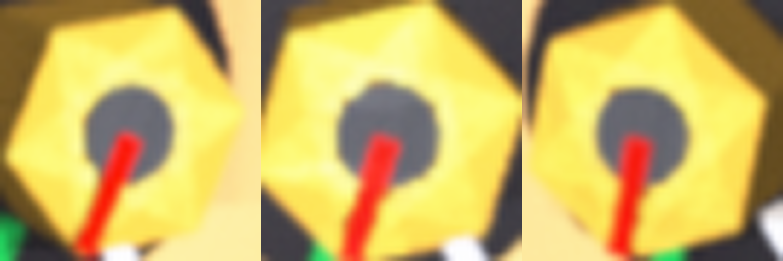

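The red-line angles are A −0.44, B −0.39 and C −0.36, against the green tick at about −0.42, so all three are well inside tolerance. Now the buttons: close the fingers and go above blue.

```bash
python3 - <<'E'
from h import *
go(0.5391,-0.3368,0.16,3.1416)
E
```

```text
t 60.58 tcp [ 0.6279 -0.0348  0.2496] yaw 3.0405 q6 -1.607 op 0.093 F [-0.5  0.7  0.6] tilt [-7.e-04  3.e-04 -1.e+00]
linear tool cm [  5.78 -30.94   8.95] rows 6 each [ 0.963 -5.157  1.492]
turn z deg -5.79 rows 1 each -5.794
```

{"method": "drive_tool", "body": {
  "plan": [
    {"claw": 1, "linear": [0.96, -5.16, 0], "angular": [0, 0, 0]},
    {"claw": 1, "linear": [0.96, -5.16, 0], "angular": [0, 0, 0]},
    {"claw": 1, "linear": [0.96, -5.16, 0], "angular": [0, 0, 0]},
    {"claw": 1, "linear": [0.96, -5.16, 0], "angular": [0, 0, 0]},
    {"claw": 1, "linear": [0.96, -5.16, 0], "angular": [0, 0, 0]},
    {"claw": 1, "linear": [0.96, -5.16, 0], "angular": [0, 0, 0]},
    {"claw": 1, "linear": [0, 0, 5], "angular": [0, 0, -5.8]},
    {"claw": 1, "linear": [0, 0, 4], "angular": [0, 0, 0]},
    {"claw": 1, "linear": [0, 0, 0], "angular": [0, 0, 0]},
    {"claw": 1, "linear": [0, 0, 0], "angular": [0, 0, 0]}
  ],
  "newtons": 20
}}

```text
t: 61.82
tool_pos: [0.5403, -0.3381, 0.1622]
orientation: [0.001, 3.139, -0.002]
force: [-0.2, -0.1, 1.2]
opening: 0.0013
```

```bash
python3 - <<'E'
from h import *
go(0.5391,-0.3368,0.08,3.1416)
d=read_camera('wrist');save(d,'w37')
B=[[.5391,-.3368,.052],[.469,-.3398,.052],[.3988,-.3415,.052]]
print(proj(d,B,True))
hsv=cv2.cvtColor(d['pixels'],cv2.COLOR_RGB2HSV)
for n,lo,hi in [('blue',100,125),('green',50,80),('yellow',22,35)]:
    m=cv2.inRange(hsv,(lo,120,60),(hi,255,255)); k,_,st,ce=cv2.connectedComponentsWithStats(m)
    for i in range(1,k):
        if st[i,4]>150: print(n,st[i],ce[i].round(1),onz(d,[ce[i]],.052,True).round(4))
E
```

```text
t 61.83 tcp [ 0.5403 -0.3381  0.1622] yaw 3.1408 q6 -2.21 op 0.0013 F [-0.2 -0.1  1.2] tilt [ 0.0021 -0.0015 -1.    ]
linear tool cm [0.14 0.14 8.22] rows 2 each [0.071 0.07  4.112]
turn z deg -0.05 rows 1 each -0.047
[[329.60739151 237.79052729]
 [325.55555414 145.95329813]
 [323.09801171  52.83650595]]
blue [ 309  216   41   41 1305] [328.9 236.4] [[ 0.538  -0.3374  0.052 ]]
green [ 305  126   42   42 1370] [325.3 146.6] [[ 0.4695 -0.34    0.052 ]]
yellow [ 301   35   42   42 1386] [321.6  55.4] [[ 0.4008 -0.3426  0.052 ]]
yellow [543 311  39  33 559] [562.9 326.6] [[ 0.6303 -0.1042  0.052 ]]
yellow [ 465  381   55   49 1521] [490.8 403.8] [[ 0.7183 -0.1682  0.052 ]]
```

View pics/w37.png

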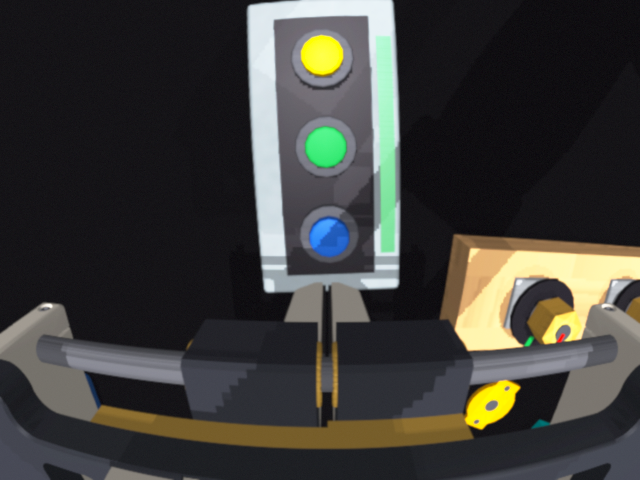

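{"method": "drive_tool", "body": {
  "plan": [
    {"claw": 1, "linear": [0.12, 0.1, 5], "angular": [0, 0, 0]},
    {"claw": 1, "linear": [0, 0, 4], "angular": [0, 0, 0]},
    {"claw": 1, "linear": [0, 0, 0], "angular": [0, 0, 0]},
    {"claw": 1, "linear": [0, 0, 1], "angular": [0, 0, 0]},
    {"claw": 1, "linear": [0, 0, 0.8], "angular": [0, 0, 0]},
    {"claw": 1, "linear": [0, 0, 0.6], "angular": [0, 0, 0]},
    {"claw": 1, "linear": [0, 0, 0], "angular": [0, 0, 0]},
    {"claw": 1, "linear": [0, 0, 0], "angular": [0, 0, 0]}
  ]
}}

```text
t: 62.88
tool_pos: [0.5394, -0.3378, 0.047]
orientation: [0.002, 3.14, -0.002]
force: [1.8, -1.8, 4.9]
opening: 0.0006
```

```bash
python3 - <<'E'
from h import *
go(0.5388,-0.337,0.0455,3.1416)
E
```

```text
t 62.88 tcp [ 0.5394 -0.3378  0.047 ] yaw 3.1402 q6 -2.21 op 0.0006 F [ 1.8 -1.8  4.9] tilt [ 0.002  -0.0014 -1.    ]
linear tool cm [0.06 0.08 0.15] rows 1 each [0.064 0.081 0.148]
turn z deg -0.08 rows 1 each -0.077
```

{"method": "drive_tool", "body": {
  "plan": [
    {"claw": 1, "linear": [0, 0, 0.25], "angular": [0, 0, 0]},
    {"claw": 1, "linear": [0, 0, 0], "angular": [0, 0, 0]},
    {"claw": 1, "linear": [0, 0, 0], "angular": [0, 0, 0]}
  ]
}}

```text
t: 63.25
tool_pos: [0.5396, -0.3379, 0.0461]
orientation: [0.002, 3.139, -0.003]
force: [-2.9, 1.9, 17.7]
opening: 0.0004
```

```bash
python3 - <<'E'
from h import *
go(0.400,-0.342,0.09,3.1416)
d=read_camera('scene');crop(d,100,270,120,90,6,'s38')
E
```

```text
t 63.25 tcp [ 0.5396 -0.3379  0.0461] yaw 3.1404 q6 -2.21 op 0.0004 F [-2.9  1.9 17.7] tilt [ 0.0023 -0.0017 -1.    ]
linear tool cm [13.95 -0.43 -4.42] rows 3 each [ 4.649 -0.145 -1.473]
turn z deg -0.07 rows 1 each -0.068
```

View pics/s38.png

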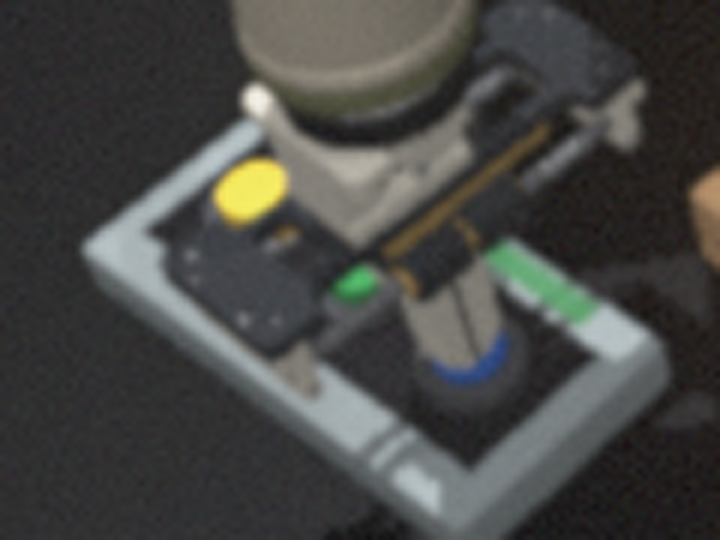

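Blue is fully down, bottomed at z = 0.046. I rise and go to yellow.

{"method": "drive_tool", "body": {
  "plan": [
    {"claw": 1, "linear": [0, 0, -1.5], "angular": [0, 0, 0]},
    {"claw": 1, "linear": [0, 0, -3.5], "angular": [0, 0, 0]},
    {"claw": 1, "linear": [0, 0, 0], "angular": [0, 0, 0]},
    {"claw": 1, "linear": [4.65, -0.15, 0], "angular": [0, 0, 0]},
    {"claw": 1, "linear": [4.65, -0.15, 0], "angular": [0, 0, 0]},
    {"claw": 1, "linear": [4.65, -0.15, 0], "angular": [0, 0, 0]},
    {"claw": 1, "linear": [0, 0, 0], "angular": [0, 0, 0]},
    {"claw": 1, "linear": [0, 0, 0], "angular": [0, 0, 0]}
  ]
}}

```text
t: 64.3
tool_pos: [0.399, -0.3413, 0.0928]
orientation: [-0.003, -3.141, -0.001]
force: [0.2, 0.1, 0.8]
opening: 0.0004
```

```bash
python3 - <<'E'
from h import *
go(0.400,-0.342,0.0445,3.1416)
E
```

```text
t 64.3 tcp [ 0.399  -0.3413  0.0928] yaw 3.1397 q6 -2.374 op 0.0004 F [0.2 0.1 0.8] tilt [-1.e-04  5.e-04 -1.e+00]
linear tool cm [-0.11 -0.08  4.83] rows 1 each [-0.105 -0.077  4.832]
turn z deg -0.11 rows 1 each -0.11
```

{"method": "drive_tool", "body": {
  "plan": [
    {"claw": 1, "linear": [-0.1, -0.08, 2.5], "angular": [0, 0, 0]},
    {"claw": 1, "linear": [0, 0, 0.8], "angular": [0, 0, 0]},
    {"claw": 1, "linear": [0, 0, 0.8], "angular": [0, 0, 0]},
    {"claw": 1, "linear": [0, 0, 0.5], "angular": [0, 0, 0]},
    {"claw": 1, "linear": [0, 0, 0.2], "angular": [0, 0, 0]},
    {"claw": 1, "linear": [0, 0, 0], "angular": [0, 0, 0]},
    {"claw": 1, "linear": [0, 0, 0], "angular": [0, 0, 0]}
  ]
}}

```text
t: 65.18
tool_pos: [0.4005, -0.3421, 0.0463]
orientation: [0.002, 3.141, 0.0]
force: [-0.9, 5.0, 6.6]
opening: 0.001
```

```bash
python3 - <<'E'
from h import *
go(0.469,-0.340,0.09,3.1416)
E
```

```text
t 65.17 tcp [ 0.4005 -0.3421  0.0463] yaw 3.1404 q6 -2.375 op 0.001 F [-0.9  5.   6.6] tilt [ 9.e-04  0.e+00 -1.e+00]
linear tool cm [-6.85  0.22 -4.37] rows 2 each [-3.425  0.11  -2.184]
turn z deg -0.07 rows 1 each -0.066
```

{"method": "drive_tool", "body": {
  "plan": [
    {"claw": 1, "linear": [0, 0, 0.15], "angular": [0, 0, 0]},
    {"claw": 1, "linear": [0, 0, 0], "angular": [0, 0, 0]},
    {"claw": 1, "linear": [0, 0, -1.5], "angular": [0, 0, 0]},
    {"claw": 1, "linear": [0, 0, -3.2], "angular": [0, 0, 0]},
    {"claw": 1, "linear": [0, 0, 0], "angular": [0, 0, 0]},
    {"claw": 1, "linear": [-3.42, 0.11, 0], "angular": [0, 0, 0]},
    {"claw": 1, "linear": [-3.42, 0.11, 0], "angular": [0, 0, 0]},
    {"claw": 1, "linear": [0, 0, 0], "angular": [0, 0, 0]},
    {"claw": 1, "linear": [0, 0, 0], "angular": [0, 0, 0]}
  ]
}}

```text
t: 66.3
tool_pos: [0.4675, -0.3398, 0.0899]
orientation: [-0.001, -3.14, -0.001]
force: [0.3, 0.1, 0.3]
opening: 0.0003
```

```bash
python3 - <<'E'
from h import *
go(0.469,-0.340,0.0445,3.1416)
E
```

```text
t 66.3 tcp [ 0.4675 -0.3398  0.0899] yaw 3.1406 q6 -2.287 op 0.0003 F [0.3 0.1 0.3] tilt [-1.4e-03  8.0e-04 -1.0e+00]
linear tool cm [-0.16 -0.02  4.54] rows 1 each [-0.157 -0.022  4.54 ]
turn z deg -0.05 rows 1 each -0.055
```

{"method": "drive_tool", "body": {
  "plan": [
    {"claw": 1, "linear": [-0.1, 0, 2.3], "angular": [0, 0, 0]},
    {"claw": 1, "linear": [0, 0, 0.8], "angular": [0, 0, 0]},
    {"claw": 1, "linear": [0, 0, 0.8], "angular": [0, 0, 0]},
    {"claw": 1, "linear": [0, 0, 0.5], "angular": [0, 0, 0]},
    {"claw": 1, "linear": [0, 0, 0.3], "angular": [0, 0, 0]},
    {"claw": 1, "linear": [0, 0, 0], "angular": [0, 0, 0]},
    {"claw": 1, "linear": [0, 0, 0], "angular": [0, 0, 0]}
  ]
}}

```text
t: 67.18
tool_pos: [0.4691, -0.3404, 0.0461]
orientation: [-0.002, -3.141, 0.0]
force: [-11.0, 6.8, 19.8]
opening: 0.0007
```

{"method": "drive_tool", "body": {
  "plan": [
    {"claw": 1, "linear": [0, 0, -1.5], "angular": [0, 0, 0]},
    {"claw": 1, "linear": [0, 0, -5], "angular": [0, 0, 0]},
    {"claw": 1, "linear": [0, 0, -5], "angular": [0, 0, 0]},
    {"claw": 1, "linear": [4, 0, 0], "angular": [0, 0, 0]},
    {"claw": 1, "linear": [0, 0, 0], "angular": [0, 0, 0]}
  ]
}}

```text
t: 67.8
tool_pos: [0.4283, -0.3405, 0.1598]
orientation: [0.004, 3.141, -0.002]
force: [-0.4, 1.2, 0.3]
opening: 0.0006
```

```bash
python3 - <<'E'
from h import *
go(0.469,-0.340,0.0445,3.1416)
d=read_camera('top');save(d,'t9')
for l in ['kneeplate','gear','gauge','spanner']:
    print(l,[(np.round(r['at'],4).tolist(),round(r['p'],2)) for r in search_frame(d,l)][:3])
E
```

```text
t 67.8 tcp [ 0.4283 -0.3405  0.1598] yaw 3.1391 q6 -2.333 op 0.0006 F [-0.4  1.2  0.3] tilt [ 8.0e-04 -1.2e-03 -1.0e+00]
linear tool cm [-4.06  0.07 11.53] rows 3 each [-1.353  0.023  3.845]
turn z deg -0.15 rows 1 each -0.146
kneeplate []
gear [([0.7586, 0.0408, 0.0183], 0.97), ([0.6031, -0.1454, 0.1048], 0.74), ([0.6144, -0.0198, 0.0978], 0.36)]
gauge [([0.7936, 0.169, 0.0315], 0.74)]
spanner [([0.4629, 0.555, 0.0167], 0.74), ([0.4661, 0.2847, 0.0234], 0.66)]
```

View pics/t9.png

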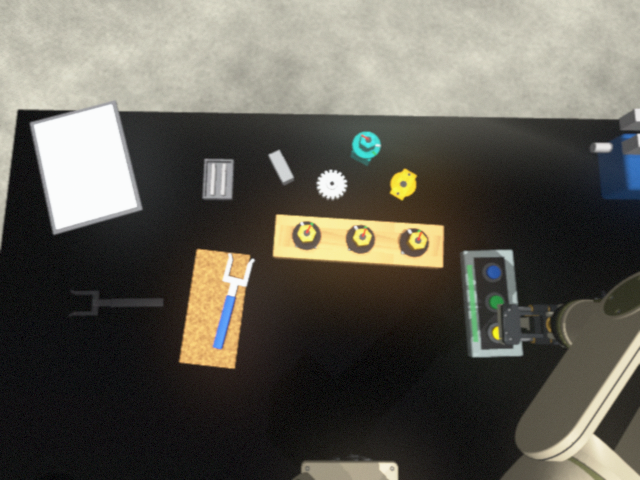

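All the bystanders are in place. The spanner at (230,300) looks turned more than before, so I measure it again.

```bash
python3 - <<'E'
from h import *
d=read_camera('top'); crop(d,170,240,100,140,4,'c9')
hsv=cv2.cvtColor(d['pixels'],cv2.COLOR_RGB2HSV); m=cv2.inRange(hsv,(100,120,60),(125,255,255)); m[:,:170]=0;m[:,270:]=0
ys,xs=np.nonzero(m); r=cv2.minAreaRect(np.c_[xs,ys].astype(np.float32)); b=cv2.boxPoints(r)
P=onz(d,b,.023); print(b.round(1).tolist())
b=b[np.argsort(b[:,1])]; f=onz(d,[b[:2].mean(0)],.023)[0]; e=onz(d,[b[2:].mean(0)],.023)[0]
u=f-e; L=np.linalg.norm(u); u/=L; o=e+u*.105; print('len',L,'yaw',np.arctan2(u[1],u[0]),'origin',o,'dist',np.linalg.norm(o[:2]-[.451,.3196]))
E
```

```text
[[213.0, 346.20001220703125], [226.39999389648438, 295.0], [234.60000610351562, 297.20001220703125], [221.3000030517578, 348.3999938964844]]
len 0.12082031908044127 yaw -0.2195013967376779 origin [0.46253657 0.28493174 0.023     ] dist 0.03653738396386518
```

View pics/c9.png

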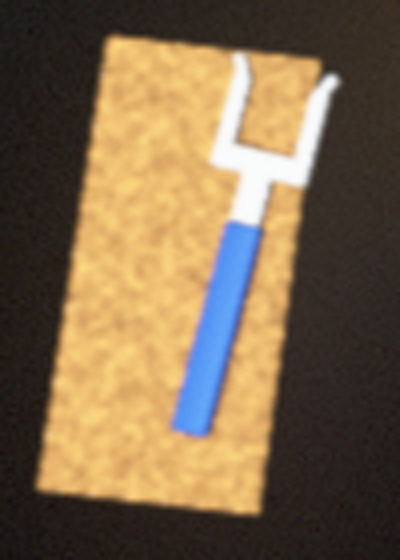

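{"method": "drive_tool", "body": {
  "plan": [
    {"claw": 1, "linear": [0, 0, -5], "angular": [0, 0, 0]},
    {"claw": 1, "linear": [0, 0, 0], "angular": [0, 0, 0]},
    {"claw": 1, "linear": [0, 0, 0], "angular": [0, 0, 0]},
    {"claw": 1, "linear": [0, 0, 0], "angular": [0, 0, 0]},
    {"claw": 1, "linear": [0, 0, 0], "angular": [0, 0, 0]},
    {"claw": 1, "linear": [0, 0, 0], "angular": [0, 0, 0]},
    {"claw": 1, "linear": [0, 0, 0], "angular": [0, 0, 0]},
    {"claw": 1, "linear": [0, 0, 0], "angular": [0, 0, 0]},
    {"claw": 1, "linear": [0, 0, 0], "angular": [0, 0, 0]},
    {"claw": 1, "linear": [0, 0, 0], "angular": [0, 0, 0]},
    {"claw": 1, "linear": [0, 0, 0], "angular": [0, 0, 0]},
    {"claw": 1, "linear": [0, 0, 0], "angular": [0, 0, 0]}
  ]
}}

```text
t: 69.6
tool_pos: [0.4294, -0.3401, 0.2087]
orientation: [0.002, 3.142, 0.0]
force: [-0.2, -0.4, 0.8]
opening: 0.0009
```

```bash
cat > sp.py <<'E'
from h import *
d=read_camera('top')
hsv=cv2.cvtColor(d['pixels'],cv2.COLOR_RGB2HSV); m=cv2.inRange(hsv,(100,120,60),(125,255,255)); m[:,:170]=0;m[:,270:]=0
ys,xs=np.nonzero(m); b=cv2.boxPoints(cv2.minAreaRect(np.c_[xs,ys].astype(np.float32)))
b=b[np.argsort(b[:,1])]; f=onz(d,[b[:2].mean(0)],.023)[0]; e=onz(d,[b[2:].mean(0)],.023)[0]
u=f-e; L=np.linalg.norm(u); u/=L; o=e+u*.105; print('len',L,'yaw',np.arctan2(u[1],u[0]),'origin',o,'dist',np.linalg.norm(o[:2]-[.451,.3196]))
E
python3 sp.py
```

```text
len 0.12086391872626377 yaw -0.22507461541690063 origin [0.46247679 0.28469655 0.023     ] dist 0.03674190556719706
```

The spanner is at rest, 37 mm from the mat's middle and 0.12 rad off its length, which is within 55 mm and 0.5 rad. The buttons are up and the nuts and bystanders are in place, so I hand in.

```bash
python3 -c "
from plant import *
print(close_job())"
```

```text
the job is handed in; nothing more can be done
None
```

The job is handed in at about 70 s of the 210 s allowed; no verdict was reported. My last checks found everything within the stated limits, though the spanner sits off-centre on its mat.

- **Hand tightening:** I ran all three nuts down with the fingers until each red line stood at its white tick.
- **Final tightening:** I pulled all three nuts tight with the spanner. The last wrist-camera check put the red lines at −0.44 (A), −0.39 (B) and −0.36 rad (C). The green tick is at about −0.42 rad, so all are near the stop.
- **Jam on nut A:** I over-torqued the spanner at the stop and it stuck on the hex. Backing off dragged the nut back about 0.3 rad. My attempt to lift the spanner straight off put about 8 N of extra load on it and may have raised the adapter slightly. I lowered it again, pulled the nut tight once more and withdrew the spanner lengthwise. The adapter looked seated as before.
- **Buttons:** I pressed blue, yellow and green one at a time, each to about 46 mm height (6 mm of travel).
- **Spanner:** I let it go near the middle of the mat. It was 23 mm off just after release and 37 mm off later, with nothing of mine near it in between, so it was probably knocked aside. It is at rest, 37 mm from the middle (limit 55 mm) and about 0.12 rad off lengthwise (limit 0.5 rad). I left it there.
- **Bystanders:** The gear and gauge block were within about 5 mm of their starting readings. The detector missed the knee plate in the last picture, but by eye it lay where it started.

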